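# Log sample boxes on a tilting scan cradle

### The arm

A 7-joint arm with a two-finger parallel gripper is mounted at the origin on the work surface. World frame = base frame: x ahead of the robot, y to its left, z up, the work surface at z = 0. Lengths are in m, angles in rad, forces in N, time in s.
With the tool pointing down it reaches from about 0.4 to 0.85 m from the base axis. Payload 4.4 kg.
Tool frame: the origin (TCP) lies at the very end of the fingers, on their centre line; the grasp point (between the pads) lies 19 mm behind it; z points along the fingers, x is the direction in which the jaws open and shut, and the axes are right-handed (so a half turn about z gives the same grasp; the last joint's range is limited). The gripper opens to 94 mm and grips with 3 to 60 N. Pads are 16 mm wide; open, the fingers measure 119 mm over their backs; the gripper's body (75 mm by 177 mm) begins 78 mm behind the grasp point.
Start: joints at [1.044, 0.628, 0.038, 1.517, -0.027, 0.996, -0.02], TCP at [0.289, -0.582, 0.205] pointing down, gripper open.
Joint ranges: [-3.06, 3.06], [-0.37, 2.12], [-1.25, 1.32], [0.18, 2.47], [-1.1, 4.24], [0.23, 1.98], [-2.94, 2.94]. Speed limits (rad/s): [2.57, 2.57, 3.14, 3.14, 3.14, 3.14, 3.14].

### API

Orientations are given as a unit quaternion [w, x, y, z].
In Python, from bench import sensors, cams, r, regions_of gives the robot as it stands.
- The arm moves only by the tool arm_command, never from a script. Its argument "increments" is a list of rows, each an object of numbers: "dx", "dy", "dz": the shift along the world's x, y, z in cm; "yaw": the turn about the world's z in rad; "claw": the finger opening in cm, from 0 to 9.4. In form: [{"dx": .., "dy": .., "dz": .., "yaw": .., "claw": ..}, ...]. A call has exactly 5 rows; each row shifts and turns the commanded pose from where the row before left it; what a row does not reach is not made up. A row lasts 1/10 s, in which the tool goes at most 50 mm and 8.59 degrees, less where a joint would pass 70% of its speed; a pose out of reach is approached as far as the arm can. A call is refused whole if a number of a shift passes 5 or a number of a turn 0.15, either way. A call with a gripper value outside its range is refused whole. The fingers move at their own pace and stop on an object; "grip_force" is the grip in N (left out, the last holds). Time passes only in rows, so rows that do not move let the fingers close, or fill a call up. It gives the time, the measured TCP pose, the force and the opening at its end, in the units of the state.
- sensors.get_state(): the state, without advancing time (a new reading comes with each control period).
- cams.capture(name): name is "scene" or "side" or "wrist"; returns a dict with "pixels" (420x560x3 uint8, red, green, blue), "vertical_fov" (degrees; the focal length in pixels is half the picture's height over the tangent of half this angle, whatever the lens; pixels are square), "cx", "cy" (the principal point, pixels), "rvec" (rotation vector, rad) and "tvec" (3), from world to camera coordinates, as OpenCV has them; the wrist camera has in their place "mount" (4x4, takes a point from camera to tool coordinates, whose origin is the TCP and whose axes are the tool frame's). Camera axes: x right, y down, z forward; pixel columns grow to the right and rows downward; lengths in m; the calibration is good to about 2 mm. A picture is of the moment at which its call begins: read the wrist's pose just before it. There is no depth.
- r.job_done(): hands the job in, once; it reports no verdict.
Trained networks look in the newest picture that a camera, given by its name, has taken for a name from the list of things; names that differ only in an ending like _2 or _b are one class to them, and where a whole thing is asked for, a point or a joint stands for the part that bears it (a point fixed in the world has none). Each returns a list of dicts, best first, with "p" (0 to 1); they miss things now and then, are a little off and sometimes report something else, mostly with a low value. They report only what shows in the picture. A call takes as long as a camera call. They do not tell look-alikes from the thing itself.
- regions_of(camera, query): "region" (420x560 bool, what is visible of it) and "xy" ([column, row] in pixels, amid what is visible of it).
The state is a dict: "time": time; "joint_positions": joint angles; "qvel": joint speeds; "effort": joint torques, N m; "tcp_pos": TCP position; "ee_rot": TCP orientation; "force": force on the tool from outside, world axes, zero at the start; "moment": the same for the moment, N m; "grip_width": finger opening in m.
Only numpy, scipy, OpenCV 4.12 (cv2) and the standard library are available. Lean on these libraries where they do the work, as an engineer would, in place of code of your own. Each camera call takes 0.05 s, during which the arm holds its last target.

### The job

Log in the sample boxes that are on the bench: put every box, label up, into a pocket of the tilting cradle, swing the loaded cradle to its notched scanning angle (40 degrees towards the robot) and push the yellow plunger fully down to lock it. Then take the scanner and aim it squarely at each label from about 80 mm, holding it steady for two seconds, one box after another in the order red, yellow, green, blue (skipping colours that are not there). Finally lay the scanner flat on the middle of its blue mat, leaving the boxes in the locked cradle and the other things on the bench undisturbed.

Things in the scene. Friction and masses are not known exactly. Their poses are not given: they have to be found in the camera images.
- stand: fixed grey stand of the tilting scan cradle, 110 x 330 x 150 mm high; origin at the centre of its underside; x points away from the robot (within 0.15 rad), y along the cradle. The swing axis runs along its y, 75 mm above the table, at stand x = 0. Tallest: the red lever grip (-y end, up to 198 mm above the table) and the yellow plunger knob (+y end)
- tilt (a joint): tray angle about the swing axis, rad: 0 = level, positive = its top turns to face the robot (-x); stops at -0.1 and 0.95; starts nearly level. Stiff by friction (0.3 N m), it stays where left. The blue quadrant at the +y end has one notch, under the plunger when this reads 0.70 (40 degrees, the scanning angle)
- tray_floor (a point): centre of the aluminium tray's floor, 18 mm below the swing axis in the tray's frame; axes turn with the tray: x across (away from the robot when level), y along, z out of it. Four pockets in a row, centres at y = -78, -26, 26, 78 mm, each 46 x 46 mm inside, walls 16 mm high; the tray is 54 mm across x overall
- lever_grip (a point): middle of the swing lever's red grip: round bar 16 mm thick, 60 mm long, parallel to the swing axis and 115 mm from it, at tray y = -155 mm; the 10 mm lever rod joins it 17 mm inboard of this point. It swings with the tray; upright at tilt 0.35, leaning away from the robot below that and towards it above. Axes as tray_floor
- plunger (a joint): how far the lock plunger is pushed down, m: 0 = up, 0.016 = fully down, its 8 mm round-nosed pin 13 mm deep in the 11.5 mm wide notch. It stays where left (friction 2 N). If the notch is not under it, it stops on the quadrant's rim at about 0.003
- plunger_top (a point): centre of the top face of the yellow plunger knob, 28 mm diameter, 12 mm thick, at the stand's +y end (stand y = 138 mm), about 182 mm above the table when up; pressed straight down
- red_box: loose sample box, 40 x 40 x 38 mm high, 80 g nominal, white with a red lid, a white striped label on the lid; origin at the centre of its underside, z up out of the lid. May be absent
- yellow_box: loose sample box, 40 x 40 x 38 mm high, 80 g nominal, white with a yellow lid, a white striped label on the lid; origin at the centre of its underside, z up out of the lid. May be absent
- green_box: loose sample box, 40 x 40 x 38 mm high, 80 g nominal, white with a green lid, a white striped label on the lid; origin at the centre of its underside, z up out of the lid. May be absent
- blue_box: loose sample box, 40 x 40 x 38 mm high, 80 g nominal, white with a blue lid, a white striped label on the lid; origin at the centre of its underside, z up out of the lid. May be absent
- red_label (a point): centre of the red box's label (28 x 22 mm), on the top face 38 mm above its origin; z out of the label
- yellow_label (a point): centre of the yellow box's label (28 x 22 mm), on the top face 38 mm above its origin; z out of the label
- green_label (a point): centre of the green box's label (28 x 22 mm), on the top face 38 mm above its origin; z out of the label
- blue_label (a point): centre of the blue box's label (28 x 22 mm), on the top face 38 mm above its origin; z out of the label
- scanner: loose label scanner, 130 x 50 x 44 mm, 160 g: dark bar handle 96 x 32 x 34 mm high (its x from -68 to 28 mm) and a yellow head at the +x end (x 22 to 62 mm, 50 mm wide, z 22 to 44 mm). Origin on its underside, near its centre of mass, z up; it rests on the handle's flat underside. No trigger: it reads what it is held at
- scan_window (a point): centre of the red window under the scanner's head, 50 mm ahead of (+x) and 16 mm above its origin; z is the beam, out ahead and 50 degrees down from the scanner's x; y is the scanner's y. It reads a label centred within 15 mm of the beam, 50 to 120 mm away, within 17 degrees of square on
- mat: fixed blue mat, 220 x 130 x 3 mm thick, where the scanner lies; origin at the centre of its underside
- jar: bystander: white capped jar, 64 mm diameter, 90 mm tall; origin under its centre
- pen_pot: bystander: grey pen pot, 72 mm diameter, 85 mm tall, pens up to 145 mm; origin under its centre
- mouse: bystander: white computer mouse, 100 x 58 x 30 mm; origin under its centre
- tip_rack: bystander: blue rack with yellow tips, 80 x 120 x 42 mm; origin under its centre
Mind the look-alikes: they are no part of the job. Of the things that look like the scanner, take the one that is farthest to the robot's left at the start.

How it is judged:
On the way, in this order (a step that is already met when the one before it is completed fails the run):
1. every box seated in a pocket, with the cradle still near level (x of red_box in the frame of tray_floor between -0.008 and 0.008 m and y of red_box in the frame of tray_floor between -0.092 and 0.092 m and z of red_box in the frame of tray_floor between -0.004 and 0.006 m and x of yellow_box in the frame of tray_floor between -0.008 and 0.008 m and y of yellow_box in the frame of tray_floor between -0.092 and 0.092 m and z of yellow_box in the frame of tray_floor between -0.004 and 0.006 m and x of green_box in the frame of tray_floor between -0.008 and 0.008 m and y of green_box in the frame of tray_floor between -0.092 and 0.092 m and z of green_box in the frame of tray_floor between -0.004 and 0.006 m and x of blue_box in the frame of tray_floor between -0.008 and 0.008 m and y of blue_box in the frame of tray_floor between -0.092 and 0.092 m and z of blue_box in the frame of tray_floor between -0.004 and 0.006 m and value of joint tilt below 0.4 rad), for 0.2 s.
2. cradle swung to the notch (0.63 to 0.77 rad) and the plunger pushed down more than 11 mm (value of joint tilt between 0.63 and 0.77 rad and value of joint plunger above 0.011 m), for 0.2 s.
3. scanner held for 1.5 s on the tilted red box's label: label centre within 15 mm of the beam, 50 to 120 mm from the window, beam within 17 degrees of square (x of red_label in the frame of scan_window between -0.015 and 0.015 m and y of red_label in the frame of scan_window between -0.015 and 0.015 m and z of red_label in the frame of scan_window between 0.05 and 0.12 m and angle between the z axis of red_label and the z axis of scan_window, either way round below 0.3 rad and angle between red_label's own z axis and vertical between 0.58 and 0.82 rad), for 1.5 s.
4. scanner held for 1.5 s on the tilted yellow box's label: label centre within 15 mm of the beam, 50 to 120 mm from the window, beam within 17 degrees of square (x of yellow_label in the frame of scan_window between -0.015 and 0.015 m and y of yellow_label in the frame of scan_window between -0.015 and 0.015 m and z of yellow_label in the frame of scan_window between 0.05 and 0.12 m and angle between the z axis of yellow_label and the z axis of scan_window, either way round below 0.3 rad and angle between yellow_label's own z axis and vertical between 0.58 and 0.82 rad), for 1.5 s.
5. scanner held for 1.5 s on the tilted green box's label: label centre within 15 mm of the beam, 50 to 120 mm from the window, beam within 17 degrees of square (x of green_label in the frame of scan_window between -0.015 and 0.015 m and y of green_label in the frame of scan_window between -0.015 and 0.015 m and z of green_label in the frame of scan_window between 0.05 and 0.12 m and angle between the z axis of green_label and the z axis of scan_window, either way round below 0.3 rad and angle between green_label's own z axis and vertical between 0.58 and 0.82 rad), for 1.5 s.
6. scanner held for 1.5 s on the tilted blue box's label: label centre within 15 mm of the beam, 50 to 120 mm from the window, beam within 17 degrees of square (x of blue_label in the frame of scan_window between -0.015 and 0.015 m and y of blue_label in the frame of scan_window between -0.015 and 0.015 m and z of blue_label in the frame of scan_window between 0.05 and 0.12 m and angle between the z axis of blue_label and the z axis of scan_window, either way round below 0.3 rad and angle between blue_label's own z axis and vertical between 0.58 and 0.82 rad), for 1.5 s.
At the end, for the whole second after the job is handed in: every box on the floor of a pocket of the cradle (underside within 6 mm of it), cradle locked at 0.63 to 0.77 rad with the plunger more than 11 mm down, scanner lying flat on its mat within 45 mm of its centre, released and at rest (all of step 2 and x of red_box in the frame of tray_floor between -0.008 and 0.008 m and y of red_box in the frame of tray_floor between -0.092 and 0.092 m and z of red_box in the frame of tray_floor between -0.004 and 0.006 m and x of yellow_box in the frame of tray_floor between -0.008 and 0.008 m and y of yellow_box in the frame of tray_floor between -0.092 and 0.092 m and z of yellow_box in the frame of tray_floor between -0.004 and 0.006 m and x of green_box in the frame of tray_floor between -0.008 and 0.008 m and y of green_box in the frame of tray_floor between -0.092 and 0.092 m and z of green_box in the frame of tray_floor between -0.004 and 0.006 m and x of blue_box in the frame of tray_floor between -0.008 and 0.008 m and y of blue_box in the frame of tray_floor between -0.092 and 0.092 m and z of blue_box in the frame of tray_floor between -0.004 and 0.006 m and horizontal distance between scanner and mat below 0.045 m and angle between scanner's own z axis and vertical below 0.1 rad and z of scanner in the frame of mat between 0 and 0.008 m and linear speed of scanner below 0.02 m/s and contact force between scanner and the fingers below 0.1 N); the robot touches nothing.
It fails at once if a bystander (jar, pen pot, mouse, tip rack) is moved more than 30 mm (distance of any of jar, pen_pot, mouse, tip_rack from where it was at the start of the episode above 0.03 m).
Of red_box, yellow_box, green_box, blue_box only 2 to 4 are there at a start; the rules pass over those that are not, and their reading is None.
At some moment in a run one of scanner may be knocked a few centimetres aside while the robot is not near it.
It also fails if it takes over 210 s, if anything falls off the work surface, if the arm or the gripper's body presses on something with over 40 N, if the wrist force passes 120 N, or if a joint passes its speed limit or range.

## Working session

There is one attempt and no reset: what is moved stays moved. The work goes in short steps, Python scripts to look and compute and a tool call to move; the robot and the scene stay as the last step left them, time stands still between calls to the robot, and variables do not carry over. Pictures are saved under pics/ and viewed, and the job is handed in when it is done.

Besides the shell and the picture viewer there is one more tool, called after "Call:" by a JSON object that holds its "op" and its "data". arm_command: Moves the arm, as the interface text tells. Its arguments: {"type":"object","properties":{"increments":{"type":"array","items":{"type":"object","properties":{"dx":{"type":"number"},"dy":{"type":"number"},"dz":{"type":"number"},"yaw":{"type":"number"},"claw":{"type":"number"}}}},"grip_force":{"type":"number"}},"required":["increments"]}

```bash
ls; mkdir -p pics; cat > h.py <<'E'
import numpy as np, cv2
from bench import sensors,cams,r,regions_of
from scipy.spatial.transform import Rotation as R
def cap(n,save=None):
    s=sensors.get_state(); c=cams.capture(n)
    f=c['pixels'].shape[0]/2/np.tan(np.radians(c['vertical_fov'])/2)
    K=np.array([[f,0,c['cx']],[0,f,c['cy']],[0,0,1.]])
    if 'mount' in c:
        q=s['ee_rot'];T=np.eye(4);T[:3,:3]=R.from_quat([q[1],q[2],q[3],q[0]]).as_matrix();T[:3,3]=s['tcp_pos']
        M=np.linalg.inv(T@np.array(c['mount']))
    else:
        M=np.eye(4);M[:3,:3]=cv2.Rodrigues(np.array(c['rvec'],float))[0];M[:3,3]=np.ravel(c['tvec'])
    if save: cv2.imwrite('pics/'+save,c['pixels'][:,:,::-1])
    return dict(im=c['pixels'],K=K,M=M,s=s)
def ray(v,uv,z):
    d=np.linalg.inv(v['K'])@np.array([uv[0],uv[1],1.]); Rm=v['M'][:3,:3];o=-Rm.T@v['M'][:3,3];d=Rm.T@d
    return o+d*(z-o[2])/d[2]
def proj(v,P):
    P=np.atleast_2d(P);p=(v['M'][:3,:3]@P.T).T+v['M'][:3,3];q=(v['K']@p.T).T
    return q[:,:2]/q[:,2:]
E
python3 - <<'E'
from h import *
s=sensors.get_state();print({k:np.round(v,3) for k,v in s.items()})
for n in ['scene','side','wrist']:
    v=cap(n,n+'0.png'); print(n,v['im'].shape,(-v['M'][:3,:3].T@v['M'][:3,3]).round(3),v['K'][0])
    for q in ['stand','lever_grip','plunger_top','tray_floor','red_box','yellow_box','green_box','blue_box','scanner','mat','jar','pen_pot','mouse','tip_rack']:
        print(q,[(round(d['p'],2),np.round(d['xy']).tolist(),int(d['region'].sum())) for d in regions_of(n,q)][:4])
E
```

```text
pics
{'time': np.float64(0.0), 'joint_positions': array([ 1.044,  0.629,  0.038,  1.518, -0.027,  0.996, -0.02 ]), 'qvel': array([-0.001, -0.001, -0.001, -0.   , -0.001,  0.001, -0.001]), 'effort': array([ 0.0000e+00, -5.4974e+01,  1.1440e+00, -1.8664e+01, -5.2000e-02,
        2.4000e-02,  0.0000e+00]), 'tcp_pos': array([ 0.289, -0.582,  0.205]), 'ee_rot': array([-0.   ,  0.85 , -0.527, -0.001]), 'force': array([-0.153,  0.339, -0.179]), 'moment': array([0.018, 0.013, 0.006]), 'grip_width': np.float64(0.094)}
scene (420, 560, 3) [1.371 0.263 0.977] [436.70877863   0.         276.05736474]
stand []
lever_grip [(0.91, [266.0, 227.0], 1944)]
plunger_top [(0.61, [324.0, 214.0], 126), (0.57, [267.0, 229.0], 1931), (0.54, [143.0, 202.0], 229), (0.46, [371.0, 210.0], 512)]
tray_floor [(0.85, [266.0, 234.0], 1885), (0.61, [370.0, 213.0], 498), (0.6, [161.0, 178.0], 197)]
red_box [(0.66, [144.0, 203.0], 258), (0.53, [266.0, 232.0], 1817)]
yellow_box [(0.7, [246.0, 191.0], 205)]
green_box [(0.63, [201.0, 182.0], 158), (0.59, [153.0, 237.0], 746)]
blue_box [(0.78, [163.0, 181.0], 207)]
scanner 
[... 875 characters left out ...]
 [312.0, 388.0], 402)]
blue_box [(0.69, [314.0, 388.0], 441)]
scanner [(0.93, [220.0, 240.0], 600), (0.88, [192.0, 200.0], 576), (0.18, [292.0, 226.0], 2050)]
mat [(0.74, [361.0, 369.0], 395), (0.61, [198.0, 207.0], 1673)]
jar [(0.76, [383.0, 306.0], 898), (0.63, [359.0, 370.0], 394)]
pen_pot [(0.92, [276.0, 161.0], 324), (0.62, [289.0, 235.0], 4452)]
mouse [(0.92, [232.0, 152.0], 416), (0.57, [276.0, 161.0], 327)]
tip_rack [(0.9, [340.0, 215.0], 1053)]
wrist (420, 560, 3) [ 0.351 -0.551  0.383] [377.09104842   0.         285.05035621]
stand []
lever_grip []
plunger_top []
tray_floor []
red_box []
yellow_box []
green_box []
blue_box []
scanner []
mat []
jar []
pen_pot []
mouse []
tip_rack []
```

View pics/scene0.png

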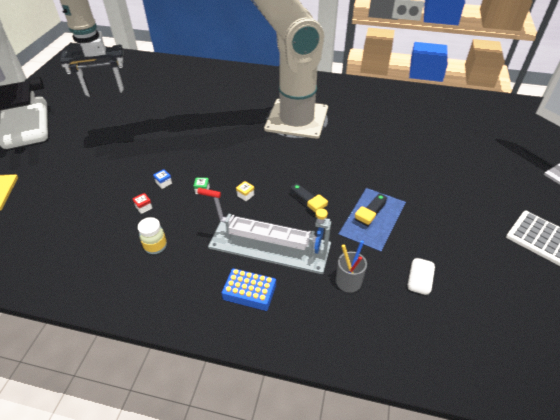

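View pics/side0.png

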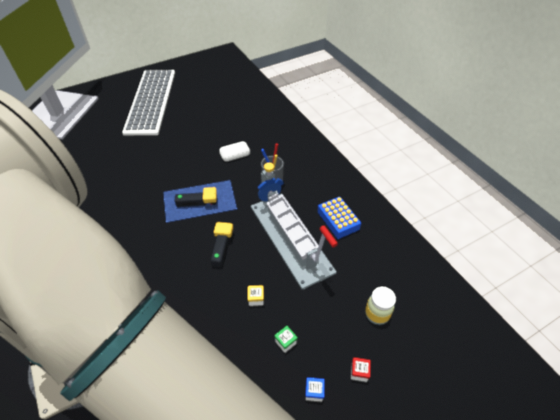

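```bash
python3 - <<'E'
from h import *
print(sensors.get_state()['time'])
A=cap('scene');B=cap('side')
pr=lambda *a:print(*a)
for nm,z,a,b in [('red',.038,(143,201),(361,367)),('blue',.038,(163,177),(315,387)),('green',.038,(202,183),(286,336)),('yellow',.038,(245,188),(256,293)),
 ('scanner',.03,(372,210),(196,199)),('scanner2',.03,(311,198),(221,243)),('mat',.003,(373,219),(200,201)),('lever',.19,(209,193),(330,236)),('plunger',.18,(322,213),(269,167)),
 ('jar',.09,(150,225),(383,296)),('pot',.08,(350,262),(273,162)),('mouse',.03,(422,273),(234,151)),('rack',.042,(249,287),(339,213))]:
    p,q=ray(A,a,z),ray(B,b,z)
    pr(nm,p[:2].round(3),q[:2].round(3),'r',np.hypot(*p[:2]).round(3))
for q,c in [('scene',A),('side',B)]:
    x=(260,140,440,330) if q=='scene' else (150,120,400,320)
    im=c['im'][x[1]:x[3],x[0]:x[2],::-1]; cv2.imwrite(f'pics/crop_{q}.png',cv2.resize(im,None,fx=3,fy=3,interpolation=cv2.INTER_CUBIC))
E
```

```text
2.25
red [ 0.575 -0.353] [ 0.563 -0.366] r 0.674
blue [ 0.462 -0.337] [ 0.448 -0.35 ] r 0.572
green [ 0.459 -0.207] [ 0.451 -0.216] r 0.504
yellow [ 0.45  -0.069] [ 0.442 -0.078] r 0.455
scanner [0.446 0.321] [0.431 0.309] r 0.549
scanner2 [0.438 0.136] [0.43  0.117] r 0.459
mat [0.456 0.329] [0.445 0.319] r 0.562
lever [ 0.638 -0.1  ] [ 0.636 -0.107] r 0.646
plunger [0.631 0.193] [0.627 0.184] r 0.66
jar [ 0.698 -0.26 ] [ 0.695 -0.265] r 0.745
pot [0.688 0.281] [0.696 0.29 ] r 0.744
mouse [0.642 0.469] [0.63  0.451] r 0.795
rack [0.796 0.044] [0.78  0.034] r 0.797
```

View pics/crop_scene.png

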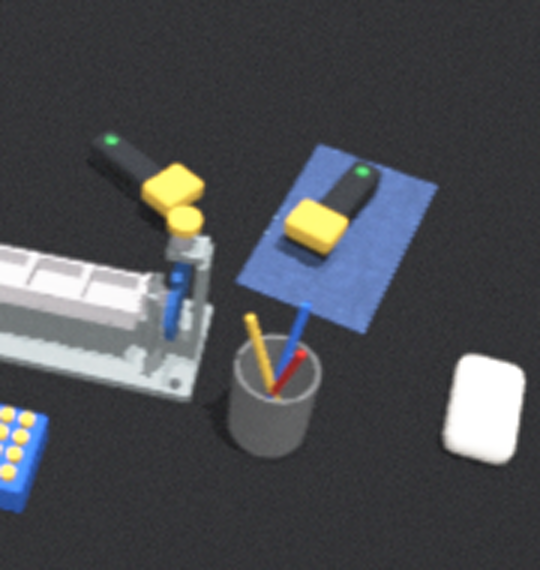

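View pics/crop_side.png

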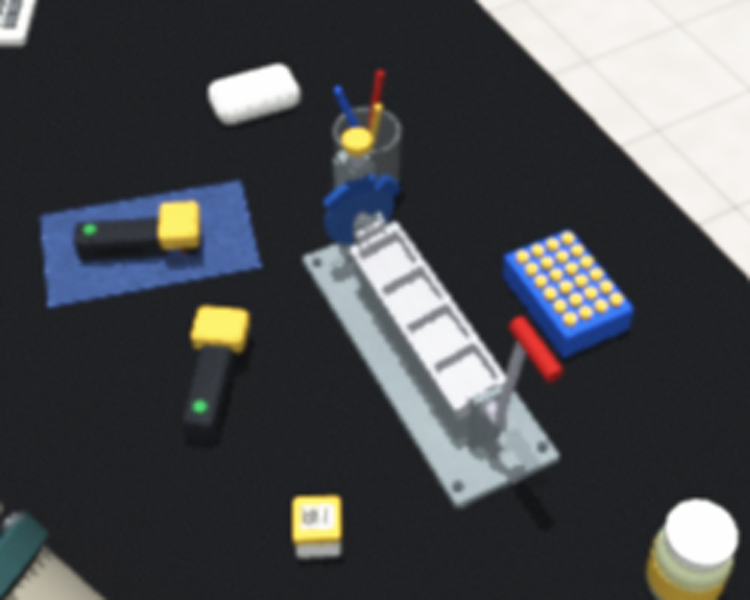

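View pics/wrist0.png

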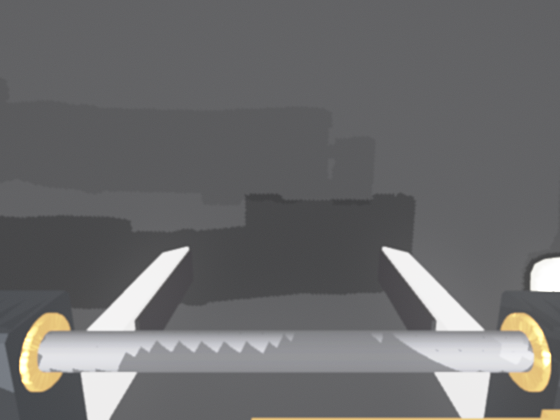

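```bash
python3 - <<'E'
from h import *
c=cams.capture('wrist');print(c.keys(),np.round(c['mount'],4))
m=np.array(c['mount'])
def view(tcp,a):
    T=np.eye(4);T[:3,:3]=np.array([[np.cos(a),np.sin(a),0],[np.sin(a),-np.cos(a),0],[0,0,-1]]);T[:3,3]=tcp
    f=377.09;K=np.array([[f,0,c['cx']],[0,f,c['cy']],[0,0,1.]])
    return dict(M=np.linalg.inv(T@m),K=K)
for tcp,a in [((.45,-.3,.35),-.6),((.45,-.25,.4),0),((.5,0,.4),0),((.45,-.3,.4),-1.57)]:
    v=view(tcp,a);print(tcp,a,[ray(v,u,0.04)[:2].round(2).tolist() for u in [(0,0),(559,0),(559,240),(0,240)]])
E
```

```text
dict_keys(['pixels', 'vertical_fov', 'cx', 'cy', 'mount']) [[ 1.000e+00  3.000e-04  1.000e-04 -3.000e-04]
 [-3.000e-04  9.714e-01  2.374e-01 -6.970e-02]
 [ 0.000e+00 -2.374e-01  9.714e-01 -1.780e-01]
 [ 0.000e+00  0.000e+00  0.000e+00  1.000e+00]]
(0.45, -0.3, 0.35) -0.6 [[0.29, 0.06], [0.83, -0.31], [0.71, -0.58], [0.09, -0.15]]
(0.45, -0.25, 0.4) 0 [[0.08, -0.02], [0.8, -0.02], [0.86, -0.35], [0.02, -0.35]]
(0.5, 0, 0.4) 0 [[0.13, 0.23], [0.85, 0.23], [0.91, -0.1], [0.07, -0.1]]
(0.45, -0.3, 0.4) -1.57 [[0.68, 0.07], [0.68, -0.65], [0.35, -0.71], [0.35, 0.13]]
```

Call:
{"op": "arm_command", "data": {"increments": [{"dx":2.5,"dy":4,"dz":4,"yaw":0.1},{"dx":2.5,"dy":4,"dz":4,"yaw":0.1},{"dx":2.5,"dy":4,"dz":4,"yaw":0.1},{"dx":2.5,"dy":4,"dz":4,"yaw":0.1},{"dx":2.5,"dy":4,"dz":3,"yaw":0.1}]}}

```text
invalid input
```

Call:
{"op": "arm_command", "data": {"increments": [{"dx":2.5,"dy":4,"dz":4,"yaw":0.1,"claw":9.4},{"dx":2.5,"dy":4,"dz":4,"yaw":0.1,"claw":9.4},{"dx":2.5,"dy":4,"dz":4,"yaw":0.1,"claw":9.4},{"dx":2.5,"dy":4,"dz":4,"yaw":0.1,"claw":9.4},{"dx":2.5,"dy":4,"dz":3,"yaw":0.1,"claw":9.4}]}}

```text
time: 2.9
tcp_pos: [0.3927, -0.4164, 0.3637]
ee_rot: [0.001, 0.954, -0.299, 0.001]
force: [0.3, 0.1, -0.6]
grip_width: 0.0937
```

Call:
{"op": "arm_command", "data": {"increments": [{"dx":1.5,"dy":3,"dz":0.5,"yaw":0,"claw":9.4},{"dx":1.5,"dy":3,"dz":0.5,"yaw":0,"claw":9.4},{"dx":1.5,"dy":3,"dz":0.5,"yaw":0,"claw":9.4},{"dx":1.5,"dy":3,"dz":0,"yaw":0,"claw":9.4},{"dx":0,"dy":0,"dz":0,"yaw":0,"claw":9.4}]}}

```text
time: 3.4
tcp_pos: [0.4551, -0.2917, 0.3773]
ee_rot: [-0.002, 0.955, -0.296, 0.001]
force: [-0.6, -0.6, -0.9]
grip_width: 0.0942
```

```bash
python3 - <<'E'
from h import *
v=cap('wrist','w1.png');print(v['s']['tcp_pos'].round(3),v['s']['qvel'].round(3),v['s']['joint_positions'].round(2))
E
```

```text
[ 0.455 -0.292  0.377] [ 0.049  0.013  0.069 -0.007  0.042  0.001  0.046] [ 0.63  0.32 -0.16  1.55  0.05  1.27 -0.14]
```

View pics/w1.png

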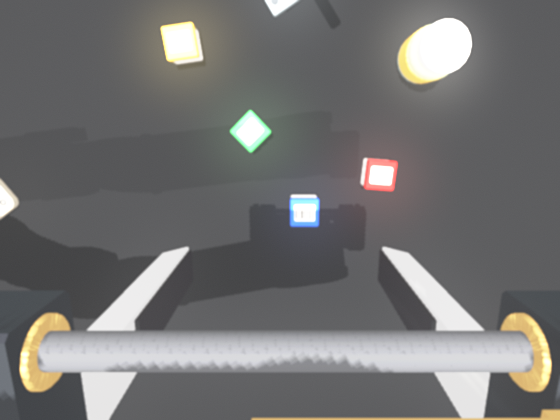

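```bash
cat >> h.py <<'E'
def boxes(v,want=('red','yellow','green','blue'),z=.038,roi=None):
    hsv=cv2.cvtColor(v['im'],cv2.COLOR_RGB2HSV).astype(int);H,S,V=hsv[...,0],hsv[...,1],hsv[...,2]
    hs={'red':(H<8)|(H>172),'yellow':(H>17)&(H<35),'green':(H>45)&(H<85),'blue':(H>100)&(H<125)}
    out={}
    for n in want:
        m=(hs[n]&(S>90)&(V>90)).astype(np.uint8)
        if roi is not None: k=np.zeros_like(m);k[roi[1]:roi[3],roi[0]:roi[2]]=1;m&=k
        k=np.ones((3,3),np.uint8); m=cv2.morphologyEx(m,cv2.MORPH_OPEN,np.ones((2,2),np.uint8))
        cs,_=cv2.findContours(m,cv2.RETR_EXTERNAL,cv2.CHAIN_APPROX_NONE)
        res=[]
        for c in cs:
            if len(c)<25: continue
            P=np.array([ray(v,p,z)[:2] for p in c[:,0]+0.0])
            (cx,cy),(w,h),a=cv2.minAreaRect((P*1000).astype(np.float32))
            if 28<w<56 and 28<h<56: res.append((round(cx/1000,4),round(cy/1000,4),round(w),round(h),round(np.radians(a),3),c[:,0].mean(0).round().tolist()))
        out[n]=res
    return out
E
python3 - <<'E'
from h import *
v=cap('wrist')
for k,x in boxes(v).items():print(k,x)
A=cap('scene');B=cap('side')
for k,x in boxes(A).items():print('scene',k,x)
for k,x in boxes(B).items():print('side',k,x)
E
```

```text
red [(0.5663, -0.3648, 44, 44, np.float64(0.894), [381.0, 172.0])]
yellow []
green []
blue [(0.4502, -0.3497, 43, 43, np.float64(0.988), [305.0, 213.0])]
scene red [(0.574, -0.3548, 54, 45, np.float64(0.911), [142.0, 201.0])]
scene yellow [(0.4807, 0.3053, 52, 56, np.float64(1.173), [366.0, 216.0]), (0.4515, -0.0666, 50, 51, np.float64(1.109), [246.0, 189.0])]
scene green [(0.4595, -0.2068, 50, 44, np.float64(0.344), [201.0, 184.0])]
scene blue [(0.4592, -0.3387, 50, 46, np.float64(0.953), [162.0, 176.0])]
side red [(0.5635, -0.3686, 45, 41, np.float64(0.914), [362.0, 368.0])]
side yellow [(0.4403, -0.0798, 46, 42, np.float64(1.08), [256.0, 294.0]), (0.4555, 0.1518, 52, 55, np.float64(0.95), [224.0, 230.0])]
side green [(0.4499, -0.2198, 44, 42, np.float64(0.147), [286.0, 337.0])]
side blue [(0.4483, -0.3533, 44, 40, np.float64(0.985), [316.0, 388.0])]
```

Call:
{"op": "arm_command", "data": {"increments": [{"dx":-0.1,"dy":-1.2,"dz":-4.5,"yaw":0,"claw":9.4},{"dx":-0.1,"dy":-1.2,"dz":-4.5,"yaw":0,"claw":9.4},{"dx":-0.1,"dy":-1.2,"dz":-4.5,"yaw":0,"claw":9.4},{"dx":-0.1,"dy":-1.2,"dz":-4.5,"yaw":0,"claw":9.4},{"dx":-0.1,"dy":-1,"dz":-4,"yaw":0,"claw":9.4}]}}

```text
time: 4.1
tcp_pos: [0.4456, -0.3572, 0.1545]
ee_rot: [0.0, 0.953, -0.302, -0.0]
force: [0.3, 0.7, 0.5]
grip_width: 0.0941
```

```bash
python3 - <<'E'
from h import *
v=cap('wrist','w2.png');s=v['s'];q=s['ee_rot'];print(s['time'],s['tcp_pos'].round(4),2*np.arctan2(q[2],q[1]),s['qvel'].round(3))
for k,x in boxes(v).items():print(k,x)
E
```

```text
4.1 [ 0.4456 -0.3572  0.1545] -0.6130584407016748 [ 0.096  0.571  0.062  0.251  0.111 -0.83   0.055]
red [(0.5647, -0.3634, 41, 42, np.float64(0.892), [417.0, 132.0])]
yellow []
green []
blue [(0.4507, -0.3483, 41, 41, np.float64(0.958), [283.0, 202.0])]
```

View pics/w2.png

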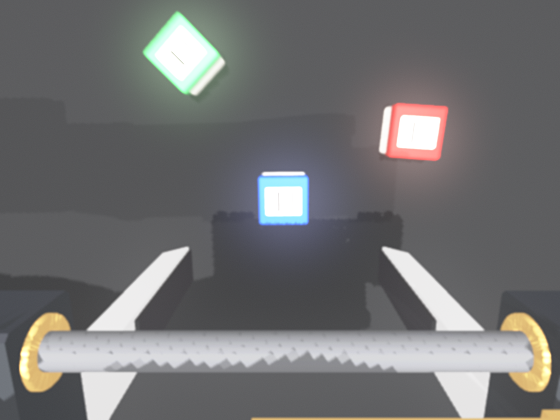

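Call:
{"op": "arm_command", "data": {"increments": [{"dx":0,"dy":0,"dz":-4,"yaw":0,"claw":9.4},{"dx":0,"dy":0,"dz":-2,"yaw":0,"claw":9.4},{"dx":0,"dy":0,"dz":0,"yaw":0,"claw":9.4},{"dx":0,"dy":0,"dz":0,"yaw":0,"claw":9.4},{"dx":0,"dy":0,"dz":0,"yaw":0,"claw":9.4}]}}

```text
time: 4.65
tcp_pos: [0.4482, -0.3562, 0.0985]
ee_rot: [0.001, 0.954, -0.301, 0.001]
force: [0.5, 0.2, 0.5]
grip_width: 0.094
```

```bash
python3 - <<'E'
from h import *
v=cap('wrist','w3.png');s=v['s'];q=s['ee_rot'];print(s['time'],s['tcp_pos'].round(4),2*np.arctan2(q[2],q[1]),s['qvel'].round(3))
for k,x in boxes(v).items():print(k,x)
E
```

```text
4.65 [ 0.4482 -0.3562  0.0985] -0.610662474647842 [-0.003 -0.006 -0.003  0.002  0.    -0.003 -0.001]
red [(0.5647, -0.3626, 41, 43, np.float64(0.894), [444.0, 137.0])]
yellow []
green []
blue [(0.4507, -0.3476, 41, 41, np.float64(0.96), [280.0, 220.0])]
```

Call:
{"op": "arm_command", "data": {"increments": [{"dx":0.2,"dy":0.5,"dz":-3,"yaw":0,"claw":9.4},{"dx":0.05,"dy":0.35,"dz":-3,"yaw":0,"claw":9.4},{"dx":0,"dy":0,"dz":-2,"yaw":0,"claw":9.4},{"dx":0,"dy":0,"dz":0,"yaw":0,"claw":9.4},{"dx":0,"dy":0,"dz":0,"yaw":0,"claw":9.4}]}}

```text
time: 5.2
tcp_pos: [0.4504, -0.3471, 0.0178]
ee_rot: [0.0, 0.954, -0.3, 0.001]
force: [0.0, -0.0, 0.8]
grip_width: 0.0938
```

Call:
{"op": "arm_command", "data": {"increments": [{"dx":0,"dy":0,"dz":0,"yaw":0,"claw":3},{"dx":0,"dy":0,"dz":0,"yaw":0,"claw":3},{"dx":0,"dy":0,"dz":0,"yaw":0,"claw":3},{"dx":0,"dy":0,"dz":0,"yaw":0,"claw":3},{"dx":0,"dy":0,"dz":0,"yaw":0,"claw":3}], "grip_force": 15}}

```text
time: 5.7
tcp_pos: [0.4499, -0.3467, 0.0169]
ee_rot: [0.0, 0.954, -0.3, 0.0]
force: [0.1, -0.3, 0.1]
grip_width: 0.0573
```

Call:
{"op": "arm_command", "data": {"increments": [{"dx":0,"dy":0,"dz":0,"yaw":0,"claw":3},{"dx":0,"dy":0,"dz":0,"yaw":0,"claw":3},{"dx":0,"dy":0,"dz":0,"yaw":0,"claw":3},{"dx":0,"dy":0,"dz":2,"yaw":0,"claw":3},{"dx":0,"dy":0,"dz":4,"yaw":0,"claw":3}]}}

```text
time: 6.2
tcp_pos: [0.4476, -0.345, 0.0747]
ee_rot: [-0.001, 0.954, -0.3, -0.003]
force: [0.3, 0.8, -0.4]
grip_width: 0.0399
```

Call:
{"op": "arm_command", "data": {"increments": [{"dx":0.5,"dy":2.5,"dz":4,"yaw":0.1,"claw":3},{"dx":0.5,"dy":2.5,"dz":4,"yaw":0.1,"claw":3},{"dx":0.5,"dy":2.5,"dz":4,"yaw":0.1,"claw":3},{"dx":0.5,"dy":2.5,"dz":4,"yaw":0.1,"claw":3},{"dx":0.5,"dy":2.5,"dz":4,"yaw":0.1,"claw":3}]}}

```text
time: 6.7
tcp_pos: [0.4744, -0.2204, 0.2783]
ee_rot: [0.0, 0.999, -0.053, -0.0]
force: [1.7, -0.3, -0.3]
grip_width: 0.0399
```

Call:
{"op": "arm_command", "data": {"increments": [{"dx":0.5,"dy":4,"dz":1.5,"yaw":0,"claw":3},{"dx":0.5,"dy":4,"dz":1.5,"yaw":0,"claw":3},{"dx":0.5,"dy":4,"dz":1.5,"yaw":0,"claw":3},{"dx":0.5,"dy":4,"dz":1.5,"yaw":0,"claw":3},{"dx":0,"dy":0,"dz":0,"yaw":0,"claw":3}]}}

```text
time: 7.2
tcp_pos: [0.4963, -0.0546, 0.3389]
ee_rot: [-0.002, 0.999, -0.05, 0.002]
force: [-0.4, -0.1, -0.3]
grip_width: 0.0397
```

```bash
python3 - <<'E'
from h import *
v=cap('wrist','w4.png');s=v['s'];q=s['ee_rot'];print(s['time'],s['tcp_pos'].round(4),2*np.arctan2(q[2],q[1]),s['qvel'].round(3),s['grip_width'])
E
```

```text
7.2 [ 0.4963 -0.0546  0.3389] -0.10013847983111479 [ 0.055  0.025  0.086  0.031  0.05  -0.014  0.054] 0.039659785669100424
```

View pics/w4.png

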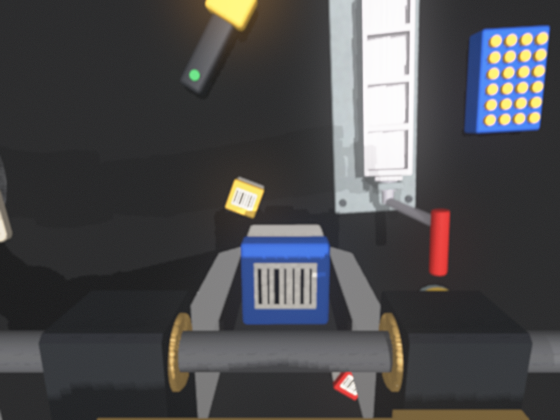

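Call:
{"op": "arm_command", "data": {"increments": [{"dx":1.5,"dy":3,"dz":1,"yaw":0,"claw":3},{"dx":1.5,"dy":3,"dz":1,"yaw":0,"claw":3},{"dx":1.5,"dy":2,"dz":1,"yaw":0,"claw":3},{"dx":0,"dy":0,"dz":0,"yaw":0,"claw":3},{"dx":0,"dy":0,"dz":0,"yaw":0,"claw":3}]}}

```text
time: 7.75
tcp_pos: [0.5394, 0.0169, 0.3657]
ee_rot: [0.001, 0.998, -0.055, -0.001]
force: [0.2, 0.1, -0.8]
grip_width: 0.04
```

View pics/w5c.png

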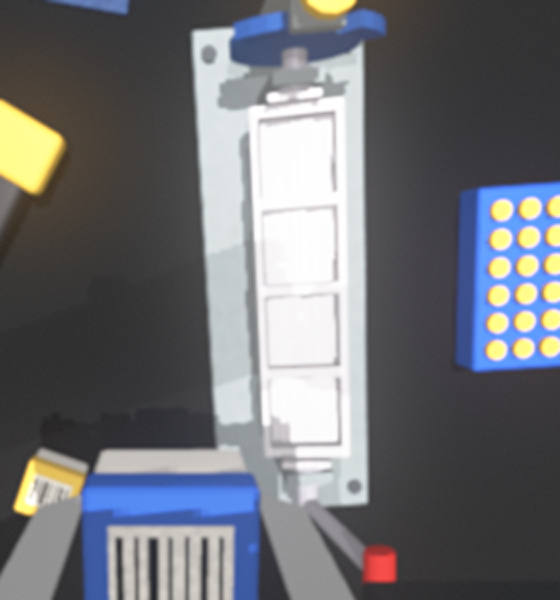

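```bash
cat >> h.py <<'E'
def trayP(p,q):  # p=[x,y,yaw,tilt], q tray-frame points with z rel. to swing axis
    q=np.atleast_2d(q); x,y,a,t=p
    # positive tilt: top faces -x => z axis -> -x : rotation about y by -t
    X=q[:,0]*np.cos(t)-q[:,2]*np.sin(t); Z=q[:,0]*np.sin(t)+q[:,2]*np.cos(t)
    return np.c_[x+X*np.cos(a)-q[:,1]*np.sin(a), y+X*np.sin(a)+q[:,1]*np.cos(a), 0.075+Z]
E
python3 - <<'E'
from h import *
import pickle;from scipy.optimize import least_squares
v=pickle.load(open('w5.pkl','rb'))
obs=np.array([(248,108),(344,97),(265,457),(350,452)])/2.+[200,0]
L=.105
Q=np.array([(-27,L*1000,-2),(27,L*1000,-2),(-27,-L*1000,-2),(27,-L*1000,-2)])/1000
def f(p):return (proj(v,trayP(p,Q))-obs).ravel()
r_=least_squares(f,[.61,.05,-.1,0]);print(r_.x.round(4),f(r_.x).round(1))
r2=least_squares(lambda p:f([p[0],p[1],p[2],0]),[.61,.05,-.1]);print(r2.x.round(4),f([*r2.x,0]).round(1))
im=cv2.resize(v['im'][0:300,200:480,::-1],None,fx=2,fy=2,interpolation=cv2.INTER_CUBIC).copy()
p=r_.x
for pl,c in [(-.002,(0,0,255)),(-.018,(0,200,0))]:
  for yc in (-.078,-.026,.026,.078):
    P=trayP(p,[(-.023,yc-.023,pl),(.023,yc-.023,pl),(.023,yc+.023,pl),(-.023,yc+.023,pl)])
    cv2.polylines(im,[((proj(v,P)-[200,0])*2).round().astype(int)],True,c,1)
for P in [trayP(p,Q[[0,1,3,2]])]:cv2.polylines(im,[((proj(v,P)-[200,0])*2).round().astype(int)],True,(255,0,255),1)
for nm,P in [('g',trayP(p,[(-.115*np.sin(-.35),-.155,.115*np.cos(.35))])),('pl',trayP([p[0],p[1],p[2],0],[(0,.138,.107)]))]:
    u=((proj(v,P)[0]-[200,0])*2).round().astype(int);print(nm,P.round(3),u);cv2.circle(im,tuple(int(k) for k in u),5,(255,255,0),2)
cv2.imwrite('pics/w5d.png',im)
E
```

```text
[ 0.6249  0.0537 -0.0351  0.1185] [ 0.4  0.5 -0.5  1.2  0.1 -1.4 -0.  -0.6]
[ 0.6254  0.0537 -0.0352] [ 0.7 -0.  -0.7  1.7  0.4 -0.8 -0.3 -1.3]
g [[ 0.646 -0.102  0.187]] [400 600]
pl [[0.63  0.192 0.182]] [333 -25]
```

View pics/w5d.png

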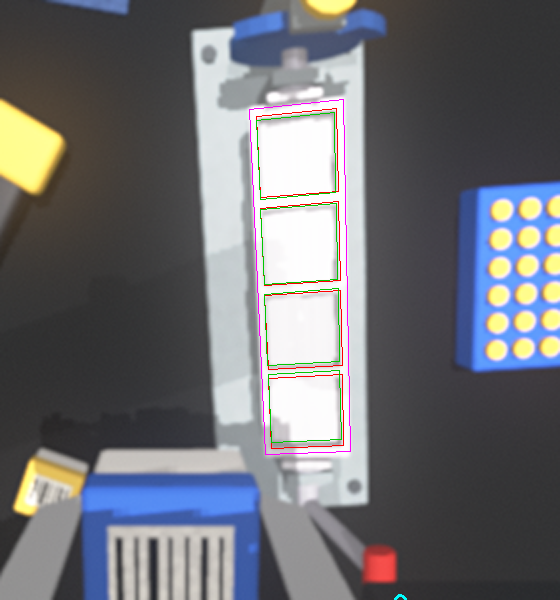

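```bash
python3 - <<'E'
from h import *
A=cap('scene');B=cap('side')
def red(v,x0,y0,x1,y1):
    h=cv2.cvtColor(v['im'],cv2.COLOR_RGB2HSV).astype(int);m=((h[...,0]<8)|(h[...,0]>172))&(h[...,1]>120)&(h[...,2]>70)
    k=np.zeros_like(m);k[y0:y1,x0:x1]=1;ys,xs=np.where(m&k);return np.array([xs.mean(),ys.mean()]),len(xs)
a,na=red(A,190,180,230,205);b,nb=red(B,310,215,345,255);print(a,na,b,nb)
for t in [0,.05,.1,.15,.2]:
    P=trayP([.625,.0537,-.035,t],[(.115*np.sin(.35),-.155,.115*np.cos(.35))])
    print(t,P[0].round(3),proj(A,P)-a,proj(B,P)-b)
P=trayP([.625,.0537,-.035,0],[(0,.138,.107)]);print('plunger',proj(A,P),proj(B,P))
# two ray triangulation of grip
def rr(v,u):
    o=-v['M'][:3,:3].T@v['M'][:3,3];d=v['M'][:3,:3].T@np.linalg.inv(v['K'])@np.array([*u,1.]);return o,d/np.linalg.norm(d)
o1,d1=rr(A,a);o2,d2=rr(B,b);S=np.linalg.lstsq(np.c_[d1,-d2],o2-o1,rcond=None)[0];print((o1+S[0]*d1).round(4),(o2+S[1]*d2).round(4))
E
```

```text
[209.1372549  192.41176471] 153 [328.18378378 235.72432432] 185
0 [ 0.659 -0.103  0.183] [[-3.47089725  8.01426117]] [[ 8.33193204 -3.13535838]]
0.05 [ 0.654 -0.102  0.185] [[-2.75636246  6.03894947]] [[ 6.52616433 -2.75341677]]
0.1 [ 0.648 -0.102  0.186] [[-2.01899696  4.12461251]] [[ 4.66930151 -2.28885156]]
0.15 [ 0.642 -0.102  0.188] [[-1.26128937  2.27691092]] [[ 2.76661028 -1.74238419]]
0.2 [ 0.637 -0.102  0.189] [[-0.48577424  0.50117618]] [[ 0.82360902 -1.11505074]]
plunger [[321.77930096 212.05074   ]] [[268.75512298 164.50354629]]
[ 0.6334 -0.1019  0.1872] [ 0.6339 -0.1027  0.1871]
```

Call:
{"op": "arm_command", "data": {"increments": [{"dx":1.8,"dy":2.3,"dz":-2.5,"yaw":0.025,"claw":3},{"dx":1.8,"dy":2.3,"dz":-2.5,"yaw":0.025,"claw":3},{"dx":1.8,"dy":2.3,"dz":-2.5,"yaw":0.025,"claw":3},{"dx":1.8,"dy":2.3,"dz":-2.5,"yaw":0,"claw":3},{"dx":1.7,"dy":2.3,"dz":-2.5,"yaw":0,"claw":3}]}}

```text
time: 8.4
tcp_pos: [0.6293, 0.1323, 0.2402]
ee_rot: [0.001, 1.0, -0.019, -0.0]
force: [-0.5, 0.1, 0.3]
grip_width: 0.0398
```

Call:
{"op": "arm_command", "data": {"increments": [{"dx":0,"dy":0,"dz":-4,"yaw":0,"claw":3},{"dx":0,"dy":0,"dz":-4,"yaw":0,"claw":3},{"dx":0,"dy":0,"dz":-2,"yaw":0,"claw":3},{"dx":0,"dy":0,"dz":0,"yaw":0,"claw":3},{"dx":0,"dy":0,"dz":0,"yaw":0,"claw":3}]}}

```text
time: 8.9
tcp_pos: [0.629, 0.1324, 0.142]
ee_rot: [0.0, 1.0, -0.018, 0.0]
force: [0.5, 0.5, 0.5]
grip_width: 0.0396
```

```bash
python3 - <<'E'
from h import *
v=cap('wrist','w6.png');s=v['s'];q=s['ee_rot'];print(s['time'],s['tcp_pos'].round(4),2*np.arctan2(q[2],q[1]),s['qvel'].round(3),s['grip_width'])
cap('side','s6.png')
im=cv2.imread('pics/s6.png')[100:300,180:400];cv2.imwrite('pics/s6c.png',cv2.resize(im,None,fx=3,fy=3,interpolation=cv2.INTER_CUBIC))
E
```

```text
8.9 [0.629  0.1324 0.142 ] -0.03629706150282206 [-0.002 -0.027 -0.012 -0.025 -0.001 -0.002 -0.   ] 0.0395787313896312
```

View pics/w6.png

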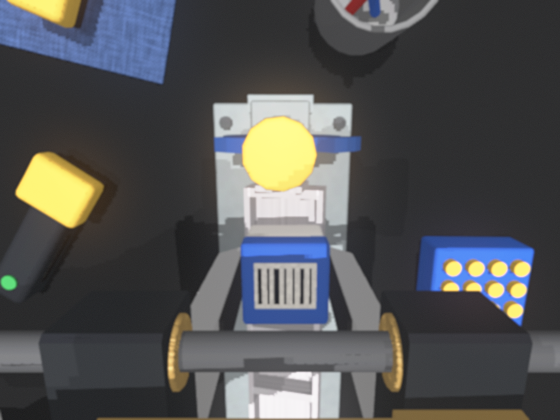

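View pics/s6c.png

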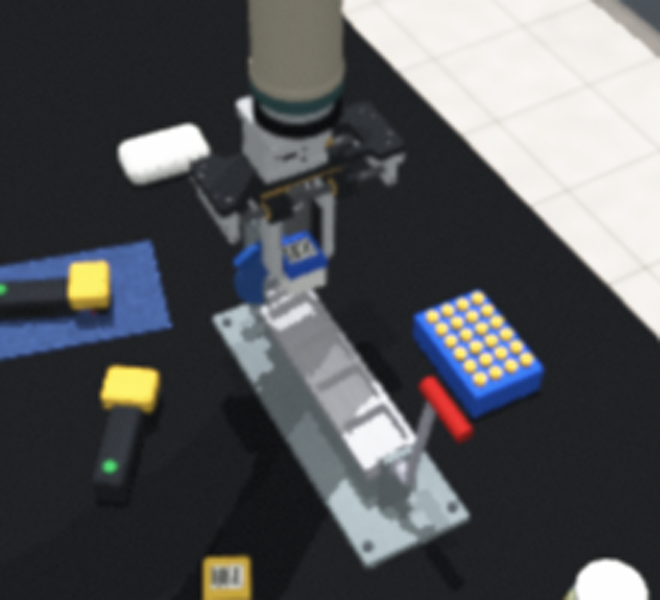

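```bash
python3 - <<'E'
from h import *
v=cap('wrist')
print(ray(v,(279.5,153.5),.182),[ray(v,u,.01).round(4) for u in [(213,105),(352,104)]])
P=trayP([.625,.0537,-.035,.15],[(-.027,.105,-.002),(.027,.105,-.002)]);print(proj(v,P).round(1))
im=v['im'][80:270,180:390,::-1];cv2.imwrite('pics/w6c.png',cv2.resize(im,None,fx=3.5,fy=3,interpolation=cv2.INTER_CUBIC))
E
```

```text
[0.63062533 0.19245281 0.182     ] [array([0.5772, 0.2198, 0.01  ]), array([0.6874, 0.2166, 0.01  ])]
[[241.3 191.7]
 [321.2 193.7]]
```

View pics/w6c.png

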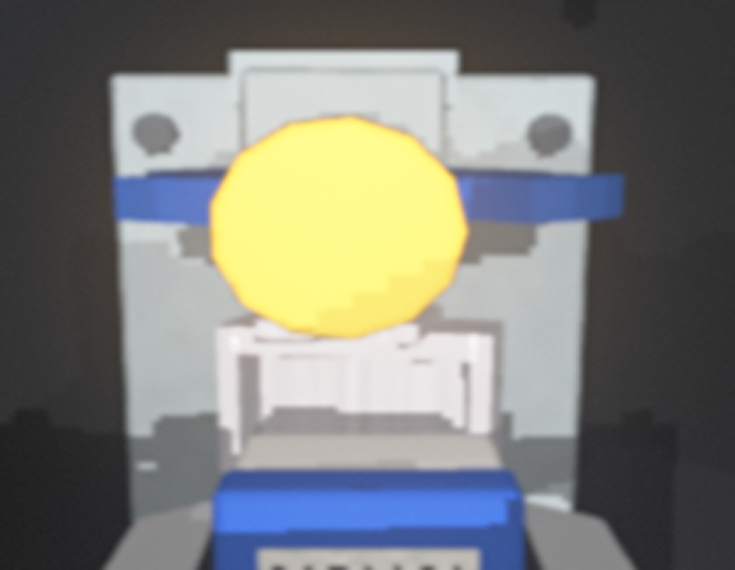

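Call:
{"op": "arm_command", "data": {"increments": [{"dx":0,"dy":0,"dz":-3,"yaw":0,"claw":3},{"dx":0,"dy":0,"dz":-2,"yaw":0,"claw":3},{"dx":0,"dy":0,"dz":-1,"yaw":0,"claw":3},{"dx":0,"dy":0,"dz":0,"yaw":0,"claw":3},{"dx":0,"dy":0,"dz":0,"yaw":0,"claw":3}]}}

```text
time: 9.55
tcp_pos: [0.6295, 0.1337, 0.0832]
ee_rot: [-0.0, 1.0, -0.017, 0.001]
force: [0.1, 0.6, 0.8]
grip_width: 0.0417
```

```bash
python3 - <<'E'
from h import *
v=cap('wrist','w7.png');s=v['s'];print(s['time'],s['tcp_pos'].round(4),s['force'].round(2))
cap('side','s7.png')
im=cv2.imread('pics/s7.png')[130:270,220:350];cv2.imwrite('pics/s7c.png',cv2.resize(im,None,fx=4,fy=4,interpolation=cv2.INTER_CUBIC))
im=v['im'][80:300,180:390,::-1];cv2.imwrite('pics/w7c.png',cv2.resize(im,None,fx=2.5,fy=2.5,interpolation=cv2.INTER_CUBIC))
E
```

```text
9.55 [0.6295 0.1337 0.0832] [0.06 0.63 0.76]
```

View pics/w7c.png

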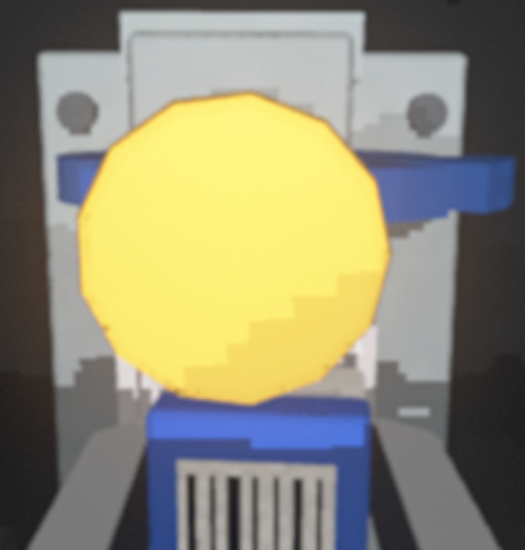

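View pics/s7c.png

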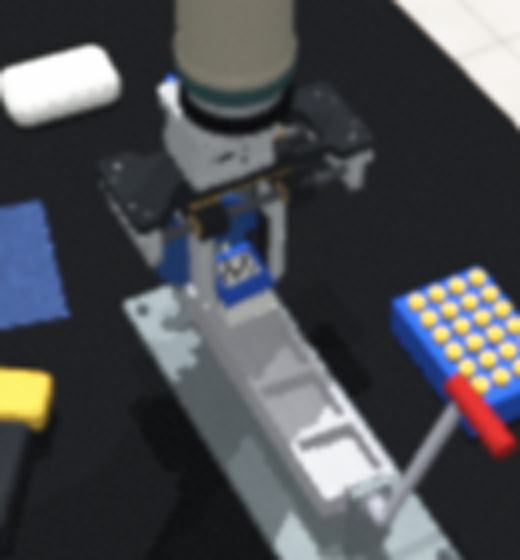

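Call:
{"op": "arm_command", "data": {"increments": [{"dx":0,"dy":0,"dz":0,"yaw":0,"claw":5.5},{"dx":0,"dy":0,"dz":0,"yaw":0,"claw":6},{"dx":0,"dy":0,"dz":0,"yaw":0,"claw":6},{"dx":0,"dy":0,"dz":0,"yaw":0,"claw":6},{"dx":0,"dy":0,"dz":0,"yaw":0,"claw":6}]}}

```text
time: 10.15
tcp_pos: [0.6289, 0.1334, 0.0816]
ee_rot: [-0.0, 1.0, -0.018, 0.0]
force: [0.4, 0.0, 0.7]
grip_width: 0.06
```

```bash
python3 - <<'E'
from h import *
v=cap('wrist','w7.png');s=v['s'];print(s['time'],s['tcp_pos'].round(4),s['force'].round(2),s['grip_width'])
cap('side','s7.png')
im=cv2.imread('pics/s7.png')[130:270,220:350];cv2.imwrite('pics/s7d.png',cv2.resize(im,None,fx=4,fy=4,interpolation=cv2.INTER_CUBIC))
im=v['im'][80:360,180:390,::-1];cv2.imwrite('pics/w7d.png',cv2.resize(im,None,fx=2,fy=2,interpolation=cv2.INTER_CUBIC))
E
```

```text
10.15 [0.6289 0.1334 0.0816] [0.42 0.01 0.68] 0.06000220801049418
```

View pics/w7d.png

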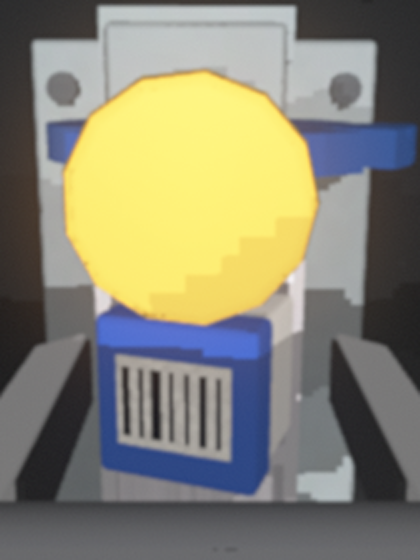

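View pics/s7d.png

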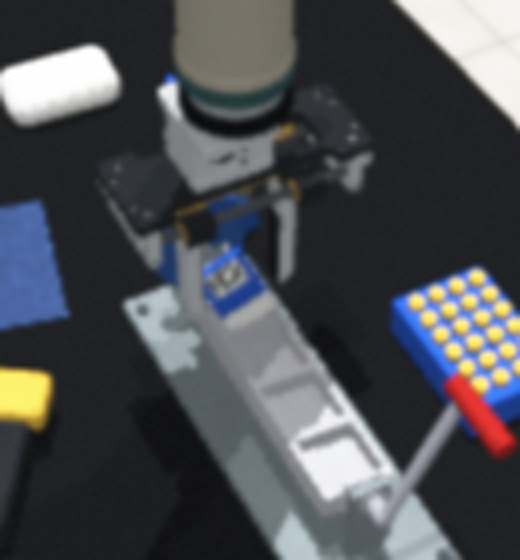

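Call:
{"op": "arm_command", "data": {"increments": [{"dx":0,"dy":0,"dz":4,"yaw":0,"claw":9.4},{"dx":0,"dy":0,"dz":4,"yaw":0,"claw":9.4},{"dx":0,"dy":-3,"dz":4,"yaw":0,"claw":9.4},{"dx":0,"dy":-4,"dz":2,"yaw":0,"claw":9.4},{"dx":-1,"dy":-4,"dz":0,"yaw":0,"claw":9.4}]}}

```text
time: 10.75
tcp_pos: [0.6219, 0.0231, 0.2255]
ee_rot: [-0.0, 1.0, -0.017, 0.004]
force: [0.7, 0.1, 0.1]
grip_width: 0.0934
```

Call:
{"op": "arm_command", "data": {"increments": [{"dx":-4,"dy":-2,"dz":1,"yaw":0,"claw":9.4},{"dx":-2,"dy":0,"dz":0,"yaw":0,"claw":9.4},{"dx":0,"dy":0,"dz":0,"yaw":0,"claw":9.4},{"dx":0,"dy":0,"dz":0,"yaw":0,"claw":9.4},{"dx":0,"dy":0,"dz":0,"yaw":0,"claw":9.4}]}}

```text
time: 11.25
tcp_pos: [0.56, 0.0041, 0.2317]
ee_rot: [-0.0, 1.0, -0.017, 0.001]
force: [-0.2, -0.3, 0.5]
grip_width: 0.0938
```

```bash
python3 - <<'E'
from h import *
v=cap('wrist','w8.png');s=v['s'];q=s['ee_rot'];print(s['time'],s['tcp_pos'].round(4),2*np.arctan2(q[2],q[1]))
E
```

```text
11.25 [0.56   0.0041 0.2317] -0.03412277072337735
```

View pics/w8.png

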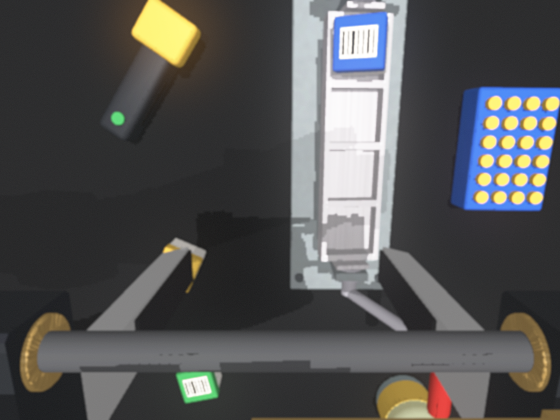

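Call:
{"op": "arm_command", "data": {"increments": [{"dx":-2.6,"dy":-3.2,"dz":1,"yaw":-0.09,"claw":9.4},{"dx":-2.6,"dy":-3.2,"dz":1,"yaw":-0.09,"claw":9.4},{"dx":-2.6,"dy":-3.2,"dz":1,"yaw":-0.09,"claw":9.4},{"dx":-2.6,"dy":-3.2,"dz":0,"yaw":-0.09,"claw":9.4},{"dx":-2.6,"dy":-3.2,"dz":0,"yaw":-0.09,"claw":9.4}]}}

```text
time: 11.8
tcp_pos: [0.4289, -0.1575, 0.2619]
ee_rot: [-0.0, 0.97, -0.241, 0.001]
force: [0.3, -0.7, 0.2]
grip_width: 0.094
```

Call:
{"op": "arm_command", "data": {"increments": [{"dx":0,"dy":0,"dz":0,"yaw":0,"claw":9.4},{"dx":0,"dy":0,"dz":0,"yaw":0,"claw":9.4},{"dx":0,"dy":0,"dz":0,"yaw":0,"claw":9.4},{"dx":0,"dy":0,"dz":0,"yaw":0,"claw":9.4},{"dx":0,"dy":0,"dz":0,"yaw":0,"claw":9.4}]}}

```text
time: 12.3
tcp_pos: [0.4295, -0.1555, 0.2615]
ee_rot: [-0.0, 0.971, -0.239, -0.0]
force: [0.2, -0.7, 0.1]
grip_width: 0.0939
```

```bash
python3 - <<'E'
from h import *
v=cap('wrist','w9.png');s=v['s'];q=s['ee_rot'];print(s['time'],s['tcp_pos'].round(4),2*np.arctan2(q[2],q[1]))
for k,x in boxes(v).items():print(k,x)
import pickle;pickle.dump(v,open('w9.pkl','wb'))
E
```

```text
12.3 [ 0.4295 -0.1555  0.2615] -0.4824572955601646
red [(0.5658, -0.3611, 45, 46, np.float64(0.913), [474.0, 292.0])]
yellow [(0.4437, -0.0732, 42, 42, np.float64(1.114), [259.0, 117.0])]
green [(0.4531, -0.2135, 41, 42, np.float64(0.166), [328.0, 227.0])]
blue []
```

View pics/w9.png

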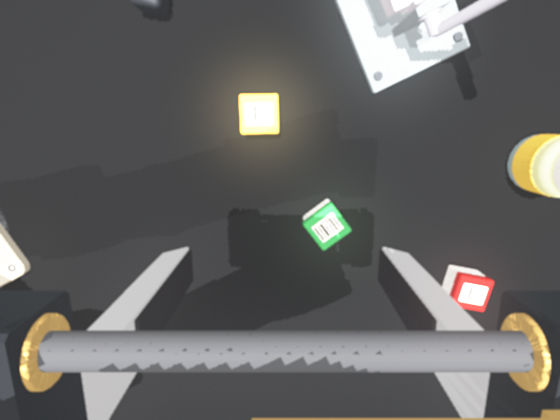

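Call:
{"op": "arm_command", "data": {"increments": [{"dx":0.4,"dy":2,"dz":-3,"yaw":0.025,"claw":9.4},{"dx":0.4,"dy":2,"dz":-3,"yaw":0,"claw":9.4},{"dx":0.3,"dy":2.1,"dz":-3,"yaw":0,"claw":9.4},{"dx":0.3,"dy":2.1,"dz":-3,"yaw":0,"claw":9.4},{"dx":0,"dy":0,"dz":-3,"yaw":0,"claw":9.4}]}}

```text
time: 12.85
tcp_pos: [0.4439, -0.0711, 0.1107]
ee_rot: [-0.001, 0.974, -0.225, 0.001]
force: [0.4, -0.6, 0.2]
grip_width: 0.0936
```

Call:
{"op": "arm_command", "data": {"increments": [{"dx":0,"dy":0,"dz":0,"yaw":0,"claw":9.4},{"dx":0,"dy":0,"dz":0,"yaw":0,"claw":9.4},{"dx":0,"dy":0,"dz":0,"yaw":0,"claw":9.4},{"dx":0,"dy":0,"dz":0,"yaw":0,"claw":9.4},{"dx":0,"dy":0,"dz":0,"yaw":0,"claw":9.4}]}}

```text
time: 13.35
tcp_pos: [0.4435, -0.0751, 0.1127]
ee_rot: [-0.0, 0.974, -0.228, 0.001]
force: [0.4, -0.8, 0.5]
grip_width: 0.094
```

```bash
python3 - <<'E'
from h import *
v=cap('wrist','w10.png');s=v['s'];q=s['ee_rot'];print(s['time'],s['tcp_pos'].round(4),2*np.arctan2(q[2],q[1]))
for k,x in boxes(v).items():print(k,x)
E
```

```text
13.35 [ 0.4435 -0.0751  0.1127] -0.4609323886357984
red []
yellow [(0.4441, -0.0716, 42, 41, np.float64(1.09), [282.0, 222.0])]
green [(0.4532, -0.2139, 41, 38, np.float64(0.169), [374.0, 387.0])]
blue []
```

Call:
{"op": "arm_command", "data": {"increments": [{"dx":0,"dy":0.3,"dz":-4,"yaw":-0.02,"claw":9.4},{"dx":0,"dy":0,"dz":-4,"yaw":0,"claw":9.4},{"dx":0,"dy":0,"dz":-1.6,"yaw":0,"claw":9.4},{"dx":0,"dy":0,"dz":0,"yaw":0,"claw":8},{"dx":0,"dy":0,"dz":0,"yaw":0,"claw":3}]}}

```text
time: 13.9
tcp_pos: [0.443, -0.0716, 0.0161]
ee_rot: [-0.0, 0.971, -0.238, 0.0]
force: [0.1, -0.1, 0.4]
grip_width: 0.0816
```

Call:
{"op": "arm_command", "data": {"increments": [{"dx":0,"dy":0,"dz":0,"yaw":0,"claw":3},{"dx":0,"dy":0,"dz":0,"yaw":0,"claw":3},{"dx":0,"dy":0,"dz":0,"yaw":0,"claw":3},{"dx":0,"dy":0,"dz":0,"yaw":0,"claw":3},{"dx":0,"dy":0,"dz":0,"yaw":0,"claw":3}]}}

```text
time: 14.4
tcp_pos: [0.443, -0.0716, 0.016]
ee_rot: [-0.0, 0.971, -0.238, 0.0]
force: [0.8, -0.3, -0.2]
grip_width: 0.0413
```

Call:
{"op": "arm_command", "data": {"increments": [{"dx":0,"dy":0,"dz":0,"yaw":0,"claw":3},{"dx":0,"dy":0,"dz":0,"yaw":0,"claw":3},{"dx":0,"dy":0,"dz":2,"yaw":0,"claw":3},{"dx":0,"dy":0,"dz":4,"yaw":0,"claw":3},{"dx":0,"dy":0,"dz":4,"yaw":0,"claw":3}]}}

```text
time: 14.9
tcp_pos: [0.4417, -0.0714, 0.1161]
ee_rot: [0.0, 0.971, -0.238, -0.001]
force: [0.1, 0.1, -0.8]
grip_width: 0.0398
```

Call:
{"op": "arm_command", "data": {"increments": [{"dx":3.5,"dy":2.8,"dz":1,"yaw":0.09,"claw":3},{"dx":3.5,"dy":2.8,"dz":1,"yaw":0.09,"claw":3},{"dx":3.5,"dy":2.8,"dz":1,"yaw":0.09,"claw":3},{"dx":3.5,"dy":2.8,"dz":0,"yaw":0.09,"claw":3},{"dx":3.5,"dy":2.8,"dz":0,"yaw":0.09,"claw":3}]}}

```text
time: 15.4
tcp_pos: [0.6189, 0.0694, 0.1458]
ee_rot: [0.0, 1.0, -0.013, 0.0]
force: [0.5, 0.0, -0.8]
grip_width: 0.0398
```

Call:
{"op": "arm_command", "data": {"increments": [{"dx":0.8,"dy":1.2,"dz":0,"yaw":0,"claw":3},{"dx":0,"dy":0,"dz":0,"yaw":0,"claw":3},{"dx":0,"dy":0,"dz":0,"yaw":0,"claw":3},{"dx":0,"dy":0,"dz":0,"yaw":0,"claw":3},{"dx":0,"dy":0,"dz":0,"yaw":0,"claw":3}]}}

```text
time: 15.9
tcp_pos: [0.6249, 0.0786, 0.1458]
ee_rot: [0.001, 1.0, -0.016, -0.0]
force: [0.2, -0.2, 0.0]
grip_width: 0.0393
```

```bash
python3 - <<'E'
from h import *
v=cap('wrist','w11.png');s=v['s'];q=s['ee_rot'];print(s['time'],s['tcp_pos'].round(4),2*np.arctan2(q[2],q[1]))
print(boxes(v,z=.095)['blue'])
E
```

```text
15.9 [0.6249 0.0786 0.1458] -0.031974690685771245
[(0.6239, 0.1316, 40, 39, np.float64(1.539), [279.0, 151.0])]
```

View pics/w11.png

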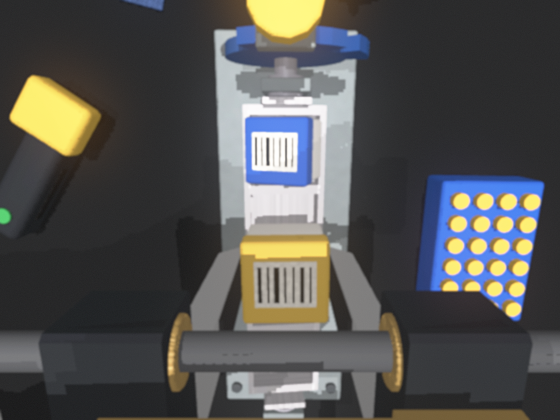

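Call:
{"op": "arm_command", "data": {"increments": [{"dx":0.3,"dy":0.2,"dz":-3,"yaw":0,"claw":3},{"dx":0,"dy":0,"dz":-2,"yaw":0,"claw":3},{"dx":0,"dy":0,"dz":-1.5,"yaw":0,"claw":3},{"dx":0,"dy":0,"dz":0,"yaw":0,"claw":3},{"dx":0,"dy":0,"dz":0,"yaw":0,"claw":3}]}}

```text
time: 16.45
tcp_pos: [0.6287, 0.082, 0.0807]
ee_rot: [0.0, 1.0, -0.015, 0.0]
force: [0.6, 0.1, -0.3]
grip_width: 0.0439
```

Call:
{"op": "arm_command", "data": {"increments": [{"dx":0,"dy":0,"dz":0,"yaw":0,"claw":5.5},{"dx":0,"dy":0,"dz":0,"yaw":0,"claw":6},{"dx":0,"dy":0,"dz":0,"yaw":0,"claw":6},{"dx":0,"dy":0,"dz":0,"yaw":0,"claw":6},{"dx":0,"dy":0,"dz":4,"yaw":0,"claw":7}]}}

```text
time: 16.95
tcp_pos: [0.625, 0.0812, 0.1164]
ee_rot: [0.001, 1.0, -0.015, -0.005]
force: [-0.2, -0.1, -0.4]
grip_width: 0.065
```

Call:
{"op": "arm_command", "data": {"increments": [{"dx":-0.5,"dy":-4,"dz":3,"yaw":0,"claw":9.4},{"dx":-1,"dy":-4,"dz":2,"yaw":0,"claw":9.4},{"dx":0,"dy":0,"dz":0,"yaw":0,"claw":9.4},{"dx":0,"dy":0,"dz":0,"yaw":0,"claw":9.4},{"dx":0,"dy":0,"dz":0,"yaw":0,"claw":9.4}]}}

```text
time: 17.45
tcp_pos: [0.6136, 0.0042, 0.1702]
ee_rot: [-0.001, 1.0, -0.014, -0.0]
force: [0.1, -0.7, -0.4]
grip_width: 0.0938
```

```bash
python3 - <<'E'
from h import *
v=cap('wrist','w12.png');s=v['s'];q=s['ee_rot'];print(s['time'],s['tcp_pos'].round(4),2*np.arctan2(q[2],q[1]))
b=boxes(v,z=.095);print(b['blue'],b['yellow'])
import pickle;pickle.dump(v,open('w12.pkl','wb'))
E
```

```text
17.45 [0.6136 0.0042 0.1702] -0.028513934854257517
[(0.6238, 0.1293, 35, 40, np.float64(1.543), [295.0, 30.0])] [(0.6239, 0.0814, 41, 40, np.float64(1.533), [296.0, 112.0]), (0.4884, 0.142, 34, 48, np.float64(0.937), [74.0, 21.0])]
```

View pics/w12.png

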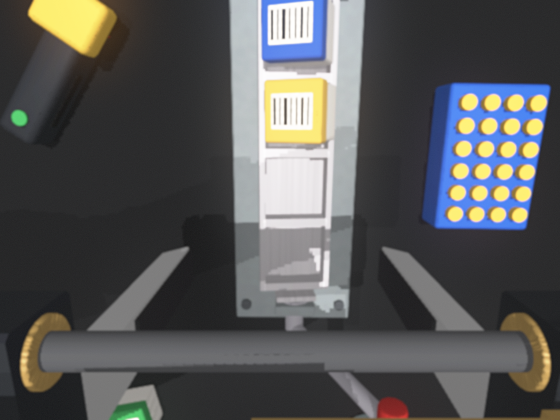

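Call:
{"op": "arm_command", "data": {"increments": [{"dx":-4,"dy":-1,"dz":1,"yaw":0,"claw":9.4},{"dx":-4,"dy":-2,"dz":1,"yaw":0.05,"claw":9.4},{"dx":-3,"dy":-3.5,"dz":0,"yaw":0.05,"claw":9.4},{"dx":-2.5,"dy":-4,"dz":0,"yaw":0.05,"claw":9.4},{"dx":-2.5,"dy":-4,"dz":-1,"yaw":0.05,"claw":9.4}]}}

```text
time: 18.0
tcp_pos: [0.454, -0.1419, 0.181]
ee_rot: [0.0, 0.996, 0.088, 0.001]
force: [-0.1, 0.1, -0.4]
grip_width: 0.094
```

Call:
{"op": "arm_command", "data": {"increments": [{"dx":0,"dy":-3.7,"dz":-2,"yaw":0,"claw":9.4},{"dx":0,"dy":-3.6,"dz":-3,"yaw":0,"claw":9.4},{"dx":0,"dy":0,"dz":-2,"yaw":0,"claw":9.4},{"dx":0,"dy":0,"dz":0,"yaw":0,"claw":9.4},{"dx":0,"dy":0,"dz":0,"yaw":0,"claw":9.4}]}}

```text
time: 18.5
tcp_pos: [0.4543, -0.2134, 0.1103]
ee_rot: [-0.001, 0.996, 0.086, -0.0]
force: [0.5, -0.2, -0.3]
grip_width: 0.094
```

```bash
python3 - <<'E'
from h import *
v=cap('wrist','w13.png');s=v['s'];q=s['ee_rot'];print(s['time'],s['tcp_pos'].round(4),2*np.arctan2(q[2],q[1]))
print(boxes(v)['green'])
E
```

```text
18.5 [ 0.4543 -0.2134  0.1103] 0.17293829699994842
[(0.453, -0.2127, 40, 41, np.float64(0.173), [282.0, 226.0])]
```

Call:
{"op": "arm_command", "data": {"increments": [{"dx":-0.1,"dy":0,"dz":-4,"yaw":0,"claw":9.4},{"dx":0,"dy":0,"dz":-4,"yaw":0,"claw":9.4},{"dx":0,"dy":0,"dz":-1.4,"yaw":0,"claw":9.4},{"dx":0,"dy":0,"dz":0,"yaw":0,"claw":8},{"dx":0,"dy":0,"dz":0,"yaw":0,"claw":3}]}}

```text
time: 19.05
tcp_pos: [0.4542, -0.2146, 0.0177]
ee_rot: [0.0, 0.996, 0.086, 0.001]
force: [0.4, 0.4, 0.6]
grip_width: 0.0808
```

Call:
{"op": "arm_command", "data": {"increments": [{"dx":0,"dy":0,"dz":0,"yaw":0,"claw":3},{"dx":0,"dy":0,"dz":0,"yaw":0,"claw":3},{"dx":0,"dy":0,"dz":0,"yaw":0,"claw":3},{"dx":0,"dy":0,"dz":0,"yaw":0,"claw":3},{"dx":0,"dy":0,"dz":0,"yaw":0,"claw":3}]}}

```text
time: 19.55
tcp_pos: [0.4528, -0.2155, 0.0167]
ee_rot: [0.0, 0.996, 0.085, 0.0]
force: [-0.4, -0.9, -0.3]
grip_width: 0.0415
```

Call:
{"op": "arm_command", "data": {"increments": [{"dx":0,"dy":0,"dz":0,"yaw":0,"claw":3},{"dx":0,"dy":0,"dz":0,"yaw":0,"claw":3},{"dx":0,"dy":0,"dz":2,"yaw":0,"claw":3},{"dx":0,"dy":0,"dz":4,"yaw":0,"claw":3},{"dx":0,"dy":0,"dz":4,"yaw":0,"claw":3}]}}

```text
time: 20.05
tcp_pos: [0.4519, -0.2148, 0.1169]
ee_rot: [-0.001, 0.996, 0.085, -0.001]
force: [1.2, -0.5, -1.3]
grip_width: 0.0396
```

Call:
{"op": "arm_command", "data": {"increments": [{"dx":1,"dy":4.5,"dz":1,"yaw":-0.05,"claw":3},{"dx":1,"dy":4.5,"dz":1,"yaw":-0.05,"claw":3},{"dx":2,"dy":4,"dz":1,"yaw":-0.05,"claw":3},{"dx":3,"dy":3.5,"dz":0,"yaw":-0.05,"claw":3},{"dx":3.5,"dy":3,"dz":0,"yaw":0,"claw":3}]}}

```text
time: 20.55
tcp_pos: [0.558, -0.0182, 0.147]
ee_rot: [0.0, 1.0, -0.015, -0.0]
force: [0.2, 0.1, 0.3]
grip_width: 0.0402
```

Call:
{"op": "arm_command", "data": {"increments": [{"dx":3.5,"dy":2.5,"dz":0,"yaw":0,"claw":3},{"dx":3.3,"dy":2.2,"dz":0,"yaw":0,"claw":3},{"dx":0,"dy":0,"dz":0,"yaw":0,"claw":3},{"dx":0,"dy":0,"dz":0,"yaw":0,"claw":3},{"dx":0,"dy":0,"dz":0,"yaw":0,"claw":3}]}}

```text
time: 21.05
tcp_pos: [0.6244, 0.0253, 0.1459]
ee_rot: [0.001, 1.0, -0.015, -0.001]
force: [-0.8, 0.6, -0.5]
grip_width: 0.0399
```

```bash
python3 - <<'E'
from h import *
v=cap('wrist','w14.png');s=v['s'];q=s['ee_rot'];print(s['time'],s['tcp_pos'].round(4),2*np.arctan2(q[2],q[1]))
b=boxes(v,z=.095);print(b['blue'],b['yellow'])
E
```

```text
21.05 [0.6244 0.0253 0.1459] -0.03091731255194879
[(0.6237, 0.133, 42, 40, np.float64(1.557), [277.0, 55.0])] [(0.6238, 0.0804, 41, 40, np.float64(1.54), [280.0, 147.0]), (0.4933, 0.1452, 34, 47, np.float64(0.94), [43.0, 39.0])]
```

View pics/w14.png

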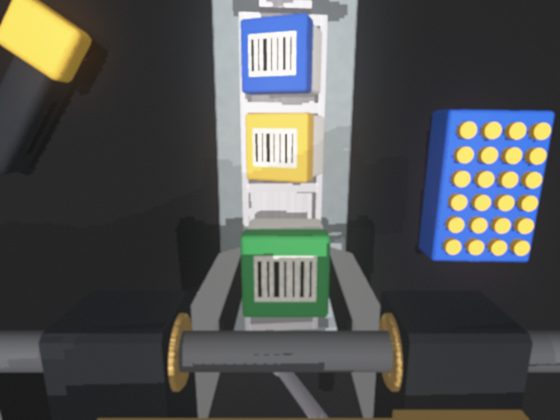

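Call:
{"op": "arm_command", "data": {"increments": [{"dx":0.2,"dy":0.15,"dz":-3,"yaw":0,"claw":3},{"dx":0,"dy":0,"dz":-2,"yaw":0,"claw":3},{"dx":0,"dy":0,"dz":-1.5,"yaw":0,"claw":3},{"dx":0,"dy":0,"dz":0,"yaw":0,"claw":3},{"dx":0,"dy":0,"dz":0,"yaw":0,"claw":3}]}}

```text
time: 21.6
tcp_pos: [0.6274, 0.0272, 0.0815]
ee_rot: [0.0, 1.0, -0.015, -0.0]
force: [-0.0, -0.6, -0.9]
grip_width: 0.0438
```

Call:
{"op": "arm_command", "data": {"increments": [{"dx":0,"dy":0,"dz":0,"yaw":0,"claw":5.5},{"dx":0,"dy":0,"dz":0,"yaw":0,"claw":6},{"dx":0,"dy":0,"dz":0,"yaw":0,"claw":6},{"dx":0,"dy":0,"dz":0,"yaw":0,"claw":6},{"dx":0,"dy":0,"dz":4,"yaw":0,"claw":7}]}}

```text
time: 22.1
tcp_pos: [0.6239, 0.0273, 0.1174]
ee_rot: [0.001, 1.0, -0.015, -0.005]
force: [0.5, -0.3, -0.2]
grip_width: 0.065
```

Call:
{"op": "arm_command", "data": {"increments": [{"dx":-3,"dy":0,"dz":4,"yaw":0,"claw":9.4},{"dx":-4,"dy":-1,"dz":2,"yaw":0,"claw":9.4},{"dx":0,"dy":-2,"dz":0,"yaw":0,"claw":9.4},{"dx":0,"dy":0,"dz":0,"yaw":0,"claw":9.4},{"dx":0,"dy":0,"dz":0,"yaw":0,"claw":9.4}]}}

```text
time: 22.6
tcp_pos: [0.5584, -0.0018, 0.1816]
ee_rot: [-0.0, 1.0, -0.016, 0.0]
force: [0.6, 0.3, -0.3]
grip_width: 0.0934
```

```bash
python3 - <<'E'
from h import *
v=cap('wrist','w15.png');s=v['s'];q=s['ee_rot'];print(s['time'],s['tcp_pos'].round(4),2*np.arctan2(q[2],q[1]))
b=boxes(v,z=.095);print(b)
E
```

```text
22.6 [ 0.5584 -0.0018  0.1816] -0.031262607105918834
{'red': [], 'yellow': [(0.6233, 0.0817, 41, 42, np.float64(1.54), [377.0, 100.0]), (0.4765, 0.1322, 29, 53, np.float64(1.54), [151.0, 17.0])], 'green': [(0.6219, 0.0291, 40, 40, np.float64(1.532), [373.0, 177.0])], 'blue': [(0.6232, 0.1268, 31, 41, np.float64(1.54), [377.0, 29.0])]}
```

View pics/w15.png

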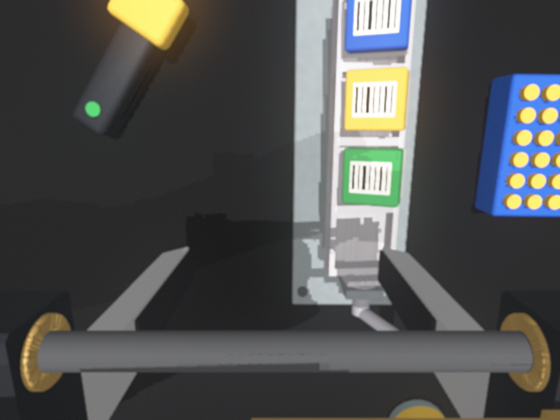

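Call:
{"op": "arm_command", "data": {"increments": [{"dx":-4,"dy":-3,"dz":0,"yaw":-0.12,"claw":9.4},{"dx":-2,"dy":-4.5,"dz":0,"yaw":-0.13,"claw":9.4},{"dx":0,"dy":-4.9,"dz":0,"yaw":-0.13,"claw":9.4},{"dx":0,"dy":-4.9,"dz":0,"yaw":-0.13,"claw":9.4},{"dx":1,"dy":-4.8,"dz":0,"yaw":-0.13,"claw":9.4}]}}

```text
time: 23.15
tcp_pos: [0.5075, -0.2237, 0.181]
ee_rot: [-0.0, 0.944, -0.331, -0.001]
force: [1.0, -0.4, 0.0]
grip_width: 0.0938
```

Call:
{"op": "arm_command", "data": {"increments": [{"dx":2,"dy":-4.4,"dz":0,"yaw":0,"claw":9.4},{"dx":2,"dy":-4.4,"dz":0,"yaw":0,"claw":9.4},{"dx":1.7,"dy":-4.2,"dz":-2,"yaw":0,"claw":9.4},{"dx":0,"dy":-1,"dz":-4,"yaw":0,"claw":9.4},{"dx":0,"dy":0,"dz":-1,"yaw":0,"claw":9.4}]}}

```text
time: 23.65
tcp_pos: [0.5623, -0.3629, 0.1059]
ee_rot: [-0.001, 0.944, -0.33, -0.004]
force: [-1.5, 1.3, -0.1]
grip_width: 0.0938
```

Call:
{"op": "arm_command", "data": {"increments": [{"dx":0,"dy":0,"dz":0,"yaw":0,"claw":9.4},{"dx":0,"dy":0,"dz":0,"yaw":0,"claw":9.4},{"dx":0,"dy":0,"dz":0,"yaw":0,"claw":9.4},{"dx":0,"dy":0,"dz":0,"yaw":0,"claw":9.4},{"dx":0,"dy":0,"dz":0,"yaw":0,"claw":9.4}]}}

```text
time: 24.15
tcp_pos: [0.5655, -0.3627, 0.1129]
ee_rot: [0.0, 0.945, -0.328, 0.001]
force: [-0.1, 0.2, 0.4]
grip_width: 0.0938
```

```bash
python3 - <<'E'
from h import *
v=cap('wrist','w16.png');s=v['s'];q=s['ee_rot'];print(s['time'],s['tcp_pos'].round(4),2*np.arctan2(q[2],q[1]))
print(boxes(v)['red'])
E
```

```text
24.15 [ 0.5655 -0.3627  0.1129] -0.6693358363547925
[(0.5676, -0.3629, 42, 41, np.float64(0.886), [287.0, 226.0])]
```

Call:
{"op": "arm_command", "data": {"increments": [{"dx":0.2,"dy":0,"dz":-4,"yaw":-0.015,"claw":9.4},{"dx":0,"dy":0,"dz":-4,"yaw":0,"claw":9.4},{"dx":0,"dy":0,"dz":-1.6,"yaw":0,"claw":9.4},{"dx":0,"dy":0,"dz":0,"yaw":0,"claw":8},{"dx":0,"dy":0,"dz":0,"yaw":0,"claw":3}]}}

```text
time: 24.7
tcp_pos: [0.5677, -0.3633, 0.0167]
ee_rot: [0.0, 0.942, -0.336, 0.001]
force: [-1.0, 0.1, 0.6]
grip_width: 0.0812
```

Call:
{"op": "arm_command", "data": {"increments": [{"dx":0,"dy":0,"dz":0,"yaw":0,"claw":3},{"dx":0,"dy":0,"dz":0,"yaw":0,"claw":3},{"dx":0,"dy":0,"dz":0,"yaw":0,"claw":3},{"dx":0,"dy":0,"dz":0,"yaw":0,"claw":3},{"dx":0,"dy":0,"dz":0,"yaw":0,"claw":3}]}}

```text
time: 25.2
tcp_pos: [0.5669, -0.363, 0.0159]
ee_rot: [0.0, 0.942, -0.336, 0.0]
force: [0.5, 0.1, -0.1]
grip_width: 0.0414
```

Call:
{"op": "arm_command", "data": {"increments": [{"dx":0,"dy":0,"dz":0,"yaw":0,"claw":3},{"dx":0,"dy":0,"dz":0,"yaw":0,"claw":3},{"dx":0,"dy":0,"dz":2,"yaw":0,"claw":3},{"dx":0,"dy":0,"dz":4,"yaw":0,"claw":3},{"dx":0,"dy":0,"dz":4,"yaw":0,"claw":3}]}}

```text
time: 25.7
tcp_pos: [0.5659, -0.3623, 0.1154]
ee_rot: [-0.0, 0.942, -0.336, -0.001]
force: [0.1, -0.8, -0.3]
grip_width: 0.0401
```

Call:
{"op": "arm_command", "data": {"increments": [{"dx":-2,"dy":4.3,"dz":1,"yaw":0.13,"claw":3},{"dx":-2,"dy":4.3,"dz":1,"yaw":0.13,"claw":3},{"dx":-2,"dy":4.3,"dz":1,"yaw":0.13,"claw":3},{"dx":0,"dy":4.8,"dz":0.5,"yaw":0.13,"claw":3},{"dx":0,"dy":4.8,"dz":0.5,"yaw":0.13,"claw":3}]}}

```text
time: 26.2
tcp_pos: [0.506, -0.1367, 0.156]
ee_rot: [0.0, 1.0, -0.016, 0.0]
force: [0.5, 0.2, -1.2]
grip_width: 0.04
```

Call:
{"op": "arm_command", "data": {"increments": [{"dx":0,"dy":4.8,"dz":0,"yaw":0,"claw":3},{"dx":1.5,"dy":4.5,"dz":0,"yaw":0,"claw":3},{"dx":3.5,"dy":2.1,"dz":0,"yaw":0,"claw":3},{"dx":3.5,"dy":0,"dz":0,"yaw":0,"claw":3},{"dx":3.3,"dy":0,"dz":0,"yaw":0,"claw":3}]}}

```text
time: 26.7
tcp_pos: [0.6261, -0.0224, 0.1556]
ee_rot: [-0.0, 1.0, -0.016, 0.0]
force: [0.1, -0.2, -0.5]
grip_width: 0.0397
```

Call:
{"op": "arm_command", "data": {"increments": [{"dx":0,"dy":0,"dz":0,"yaw":0,"claw":3},{"dx":0,"dy":0,"dz":0,"yaw":0,"claw":3},{"dx":0,"dy":0,"dz":0,"yaw":0,"claw":3},{"dx":0,"dy":0,"dz":0,"yaw":0,"claw":3},{"dx":0,"dy":0,"dz":0,"yaw":0,"claw":3}]}}

```text
time: 27.2
tcp_pos: [0.6241, -0.0242, 0.1558]
ee_rot: [0.0, 1.0, -0.018, -0.0]
force: [-0.1, -0.5, 0.2]
grip_width: 0.0399
```

```bash
python3 - <<'E'
from h import *
v=cap('wrist','w17.png');s=v['s'];q=s['ee_rot'];print(s['time'],s['tcp_pos'].round(4),2*np.arctan2(q[2],q[1]))
b=boxes(v,z=.095);print(b)
E
```

```text
27.2 [ 0.6241 -0.0242  0.1558] -0.035204289820209934
{'red': [], 'yellow': [(0.6237, 0.0819, 42, 39, np.float64(1.552), [277.0, 62.0])], 'green': [(0.6223, 0.0283, 40, 38, np.float64(1.536), [278.0, 151.0])], 'blue': []}
```

View pics/w17.png

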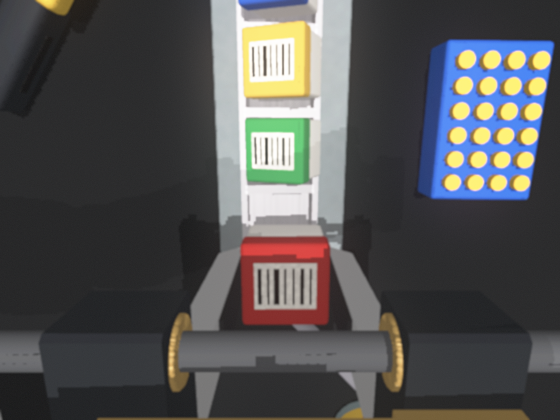

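Call:
{"op": "arm_command", "data": {"increments": [{"dx":0.1,"dy":0.1,"dz":-4,"yaw":0,"claw":3},{"dx":0,"dy":0,"dz":-2,"yaw":0,"claw":3},{"dx":0,"dy":0,"dz":-1.5,"yaw":0,"claw":3},{"dx":0,"dy":0,"dz":0,"yaw":0,"claw":3},{"dx":0,"dy":0,"dz":0,"yaw":0,"claw":3}]}}

```text
time: 27.75
tcp_pos: [0.626, -0.0228, 0.0806]
ee_rot: [-0.0, 1.0, -0.017, 0.0]
force: [-0.4, -0.4, 0.0]
grip_width: 0.0442
```

Call:
{"op": "arm_command", "data": {"increments": [{"dx":0,"dy":0,"dz":0,"yaw":0,"claw":5.5},{"dx":0,"dy":0,"dz":0,"yaw":0,"claw":6},{"dx":0,"dy":0,"dz":0,"yaw":0,"claw":6},{"dx":0,"dy":0,"dz":0,"yaw":0,"claw":6},{"dx":0,"dy":0,"dz":4,"yaw":0,"claw":7}]}}

```text
time: 28.25
tcp_pos: [0.6219, -0.0234, 0.1164]
ee_rot: [0.0, 1.0, -0.017, -0.005]
force: [0.0, -0.7, 0.1]
grip_width: 0.065
```

Call:
{"op": "arm_command", "data": {"increments": [{"dx":0,"dy":0,"dz":4,"yaw":0,"claw":9.4},{"dx":0,"dy":0,"dz":4,"yaw":0,"claw":9.4},{"dx":0,"dy":-3,"dz":3.5,"yaw":0,"claw":9.4},{"dx":0,"dy":-3,"dz":3.5,"yaw":0,"claw":9.4},{"dx":0,"dy":0,"dz":0,"yaw":0,"claw":9.4}]}}

```text
time: 28.75
tcp_pos: [0.6287, -0.089, 0.2757]
ee_rot: [0.002, 1.0, -0.021, 0.005]
force: [0.3, 0.5, 0.4]
grip_width: 0.0937
```

```bash
python3 - <<'E'
from h import *
v=cap('wrist','w18.png');s=v['s'];q=s['ee_rot'];print(s['time'],s['tcp_pos'].round(4),2*np.arctan2(q[2],q[1]))
b=boxes(v,z=.095);print(b)
import pickle;pickle.dump(v,open('w18.pkl','wb'))
E
```

```text
28.75 [ 0.6287 -0.089   0.2757] -0.04254607997152773
{'red': [(0.6207, -0.0242, 40, 38, np.float64(1.529), [271.0, 128.0])], 'yellow': [], 'green': [(0.6223, 0.0303, 40, 37, np.float64(1.544), [269.0, 67.0])], 'blue': []}
```

View pics/w18.png

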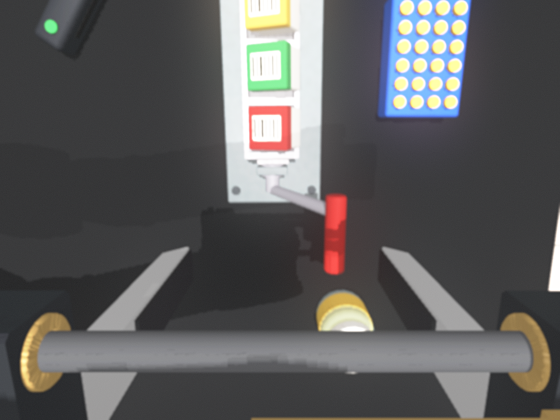

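```bash
python3 - <<'E'
from h import *
import pickle
v=pickle.load(open('w18.pkl','rb'))
im=v['im'];h=cv2.cvtColor(im,cv2.COLOR_RGB2HSV).astype(int)
m=((h[...,0]<8)|(h[...,0]>172))&(h[...,1]>120)&(h[...,2]>60);m[:170]=0;m[300:]=0;m[:,:300]=0;m[:,370:]=0
ys,xs=np.where(m);print(len(xs),xs.mean(),ys.mean(),xs.min(),xs.max(),ys.min(),ys.max())
for z in (.18,.185,.19): print(z,ray(v,(xs.mean(),ys.mean()),z).round(4))
v=cap('wrist')
for t in (0,.05,.1,.15,.2):
    P=trayP([.625,.0545,-.035,t],[(.115*np.sin(.35),-.155,.115*np.cos(.35)),(.115*np.sin(.35),-.125,.115*np.cos(.35)),(.115*np.sin(.35),-.185,.115*np.cos(.35))]);print(t,P[0].round(4),proj(v,P).round(0).tolist())
E
```

```text
1711 334.6259497369959 233.70368205727644 323 346 194 274
0.18 [ 0.6675 -0.1018  0.18  ]
0.185 [ 0.6668 -0.1003  0.185 ]
0.19 [ 0.6661 -0.0988  0.19  ]
0 [ 0.659  -0.1018  0.183 ] [[327.0, 241.0], [328.0, 201.0], [326.0, 278.0]]
0.05 [ 0.6535 -0.1016  0.1849] [[320.0, 242.0], [320.0, 202.0], [319.0, 279.0]]
0.1 [ 0.648  -0.1014  0.1864] [[312.0, 242.0], [313.0, 202.0], [312.0, 280.0]]
0.15 [ 0.6424 -0.1012  0.1877] [[305.0, 243.0], [305.0, 203.0], [305.0, 281.0]]
0.2 [ 0.6368 -0.101   0.1887] [[297.0, 243.0], [297.0, 203.0], [297.0, 282.0]]
```

```bash
python3 - <<'E'
from h import *
def red(v,x0,y0,x1,y1):
    h=cv2.cvtColor(v['im'],cv2.COLOR_RGB2HSV).astype(int);m=((h[...,0]<8)|(h[...,0]>172))&(h[...,1]>120)&(h[...,2]>60)
    k=np.zeros_like(m);k[y0:y1,x0:x1]=1;ys,xs=np.where(m&k);return np.array([xs.mean(),ys.mean()]),len(xs),xs.min(),xs.max()
def rr(v,u):
    o=-v['M'][:3,:3].T@v['M'][:3,3];d=v['M'][:3,:3].T@np.linalg.inv(v['K'])@np.array([*u,1.]);return o,d/np.linalg.norm(d)
W=cap('wrist','w19.png');B=cap('side','s19.png');A=cap('scene','c19.png');print(W['s']['tcp_pos'],W['s']['time'])
w=red(W,280,170,370,300);b=red(B,310,215,350,255);print(w,b)
for z in (.183,.187):print(ray(W,w[0],z),ray(B,b[0],z))
o1,d1=rr(W,w[0]);o2,d2=rr(B,b[0]);S=np.linalg.lstsq(np.c_[d1,-d2],o2-o1,rcond=None)[0];print((o1+S[0]*d1).round(4),(o2+S[1]*d2).round(4))
cv2.imwrite('pics/s19c.png',cv2.resize(B['im'][130:290,220:400,::-1],None,fx=4,fy=3.5,interpolation=cv2.INTER_CUBIC))
E
```

```text
[ 0.62600223 -0.08351226  0.27116516] 28.85
(array([340.24796275, 243.39580908]), 1718, np.int64(329), np.int64(352)) (array([334.93604651, 235.25581395]), 172, np.int64(310), np.int64(348))
[ 0.66719816 -0.10097954  0.183     ] [ 0.65102343 -0.1073573   0.183     ]
[ 0.66662019 -0.09967256  0.187     ] [ 0.64900717 -0.10959996  0.187     ]
[ 0.6687 -0.1043  0.1727] [ 0.6577 -0.0999  0.1697]
```

View pics/s19c.png

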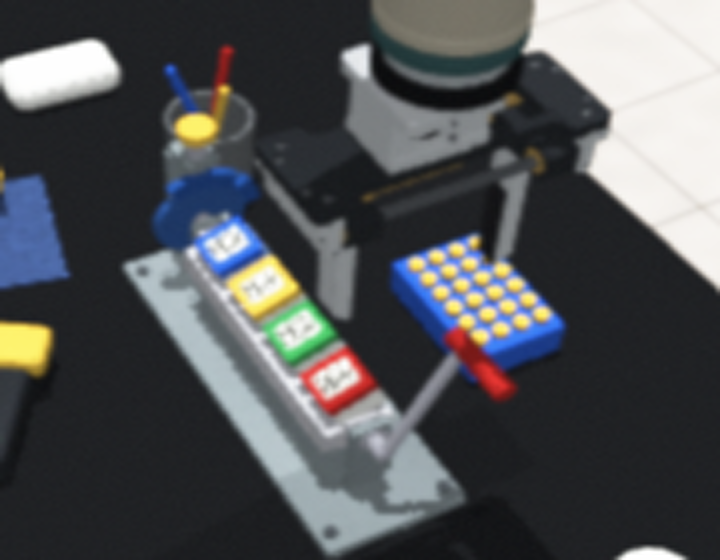

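Call:
{"op": "arm_command", "data": {"increments": [{"dx":2.1,"dy":-1.1,"dz":0,"yaw":0.007,"claw":9.4},{"dx":2,"dy":-1,"dz":-1,"yaw":0,"claw":9.4},{"dx":0,"dy":0,"dz":-4,"yaw":0,"claw":8},{"dx":0,"dy":0,"dz":-4,"yaw":0,"claw":7},{"dx":0,"dy":0,"dz":-2,"yaw":0,"claw":6}]}}

```text
time: 29.5
tcp_pos: [0.6638, -0.1022, 0.1553]
ee_rot: [-0.001, 1.0, -0.013, -0.004]
force: [-0.2, -0.4, -0.1]
grip_width: 0.0732
```

```bash
python3 - <<'E'
from h import *
W=cap('wrist','w20.png');print(W['s']['tcp_pos'],W['s']['time'],W['s']['force'],W['s']['grip_width'])
B=cap('side');cv2.imwrite('pics/s20c.png',cv2.resize(B['im'][130:290,220:400,::-1],None,fx=3,fy=3,interpolation=cv2.INTER_CUBIC))
E
```

```text
[ 0.66382118 -0.1022077   0.15525069] 29.5 [-0.2454808  -0.39192443 -0.06437454] 0.07322568810465464
```

View pics/w20.png

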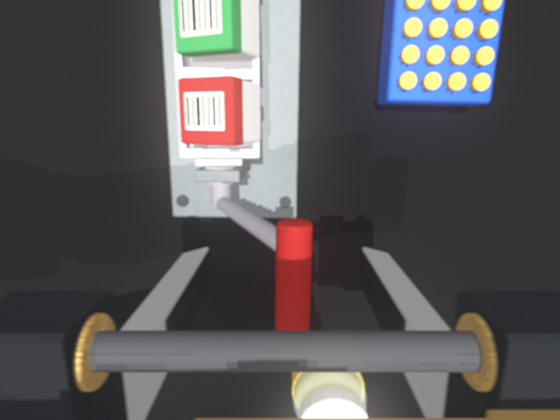

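View pics/s20c.png

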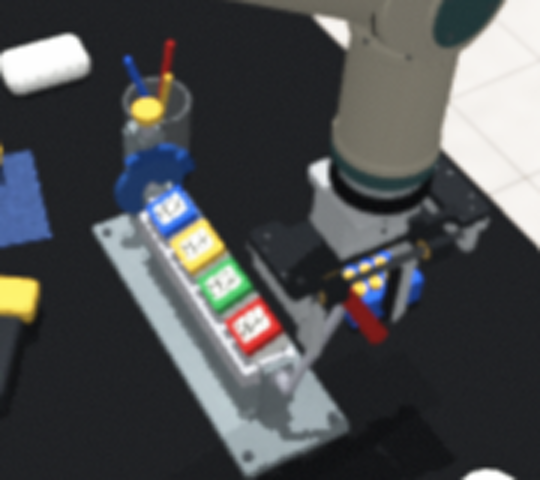

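Call:
{"op": "arm_command", "data": {"increments": [{"dx":0.2,"dy":-0.2,"dz":0,"yaw":0,"claw":4},{"dx":0,"dy":0,"dz":0,"yaw":0,"claw":1},{"dx":0,"dy":0,"dz":0,"yaw":0,"claw":1},{"dx":0,"dy":0,"dz":0,"yaw":0,"claw":1},{"dx":0,"dy":0,"dz":0,"yaw":0,"claw":1}], "grip_force": 10}}

```text
time: 30.1
tcp_pos: [0.6691, -0.1059, 0.1613]
ee_rot: [0.0, 1.0, -0.014, 0.001]
force: [0.6, 0.1, 0.2]
grip_width: 0.0255
```

Call:
{"op": "arm_command", "data": {"increments": [{"dx":0,"dy":0,"dz":0,"yaw":0,"claw":1},{"dx":0,"dy":0,"dz":0,"yaw":0,"claw":1},{"dx":0,"dy":0,"dz":0,"yaw":0,"claw":1},{"dx":0,"dy":0,"dz":0,"yaw":0,"claw":1},{"dx":0,"dy":0,"dz":0,"yaw":0,"claw":1}]}}

```text
time: 30.6
tcp_pos: [0.6674, -0.1059, 0.1608]
ee_rot: [0.0, 1.0, -0.014, -0.001]
force: [-5.5, 0.1, 5.9]
grip_width: 0.0153
```

Call:
{"op": "arm_command", "data": {"increments": [{"dx":-0.83,"dy":0.03,"dz":0.34,"yaw":0,"claw":1},{"dx":-0.85,"dy":0.03,"dz":0.28,"yaw":0,"claw":1},{"dx":-0.87,"dy":0.03,"dz":0.21,"yaw":0,"claw":1},{"dx":-0.89,"dy":0.03,"dz":0.14,"yaw":0,"claw":1},{"dx":-0.89,"dy":0.03,"dz":0.07,"yaw":0,"claw":1}]}}

```text
time: 31.1
tcp_pos: [0.6277, -0.1042, 0.1731]
ee_rot: [-0.0, 1.0, -0.014, 0.004]
force: [4.6, -0.4, 4.0]
grip_width: 0.0159
```

```bash
python3 - <<'E'
from h import *
W=cap('wrist');print(W['s']['tcp_pos'],W['s']['time'],W['s']['force'],W['s']['grip_width'])
B=cap('side');cv2.imwrite('pics/s21c.png',cv2.resize(B['im'][130:290,220:400,::-1],None,fx=3,fy=3,interpolation=cv2.INTER_CUBIC))
E
```

```text
[ 0.62770402 -0.10423222  0.17314744] 31.1 [ 4.57436998 -0.38879565  4.03918699] 0.015869449026992045
```

View pics/s21c.png

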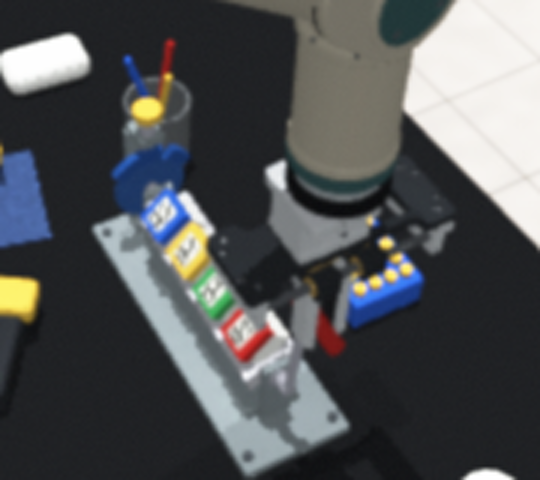

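Call:
{"op": "arm_command", "data": {"increments": [{"dx":-0.9,"dy":0.03,"dz":0,"yaw":0,"claw":1},{"dx":-0.9,"dy":0.03,"dz":-0.07,"yaw":0,"claw":1},{"dx":-0.89,"dy":0.03,"dz":-0.14,"yaw":0,"claw":1},{"dx":-0.87,"dy":0.03,"dz":-0.2,"yaw":0,"claw":1},{"dx":-0.85,"dy":0.03,"dz":-0.27,"yaw":0,"claw":1}]}}

```text
time: 31.7
tcp_pos: [0.5812, -0.1024, 0.1647]
ee_rot: [-0.0, 1.0, -0.014, 0.001]
force: [3.4, 0.9, 2.3]
grip_width: 0.0153
```

Call:
{"op": "arm_command", "data": {"increments": [{"dx":0,"dy":0,"dz":0,"yaw":0,"claw":1},{"dx":0,"dy":0,"dz":0,"yaw":0,"claw":1},{"dx":0,"dy":0,"dz":0,"yaw":0,"claw":1},{"dx":0,"dy":0,"dz":0,"yaw":0,"claw":1},{"dx":0,"dy":0,"dz":0,"yaw":0,"claw":1}]}}

```text
time: 32.2
tcp_pos: [0.5789, -0.1024, 0.1637]
ee_rot: [-0.0, 1.0, -0.014, -0.003]
force: [-2.4, 2.2, 7.4]
grip_width: 0.0158
```

```bash
python3 - <<'E'
from h import *
W=cap('wrist','w22.png');print(W['s']['tcp_pos'],W['s']['time'],W['s']['force'],W['s']['grip_width'])
B=cap('side');cv2.imwrite('pics/s22c.png',cv2.resize(B['im'][130:290,220:400,::-1],None,fx=4,fy=3.6,interpolation=cv2.INTER_CUBIC))
A=cap('scene');cv2.imwrite('pics/c22c.png',cv2.resize(A['im'][180:290,190:360,::-1],None,fx=4.5,fy=4.5,interpolation=cv2.INTER_CUBIC))
E
```

```text
[ 0.57887724 -0.10241844  0.16373685] 32.2 [-2.39563462  2.20575916  7.38862358] 0.015841618245222015
```

View pics/s22c.png

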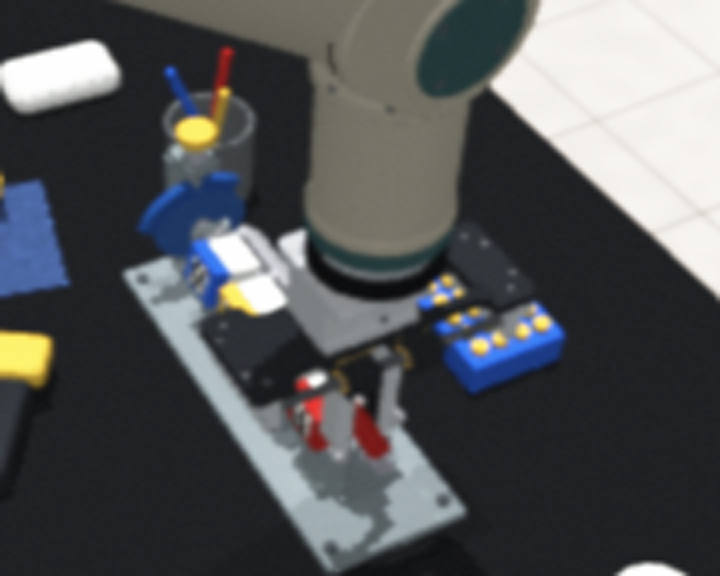

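View pics/c22c.png

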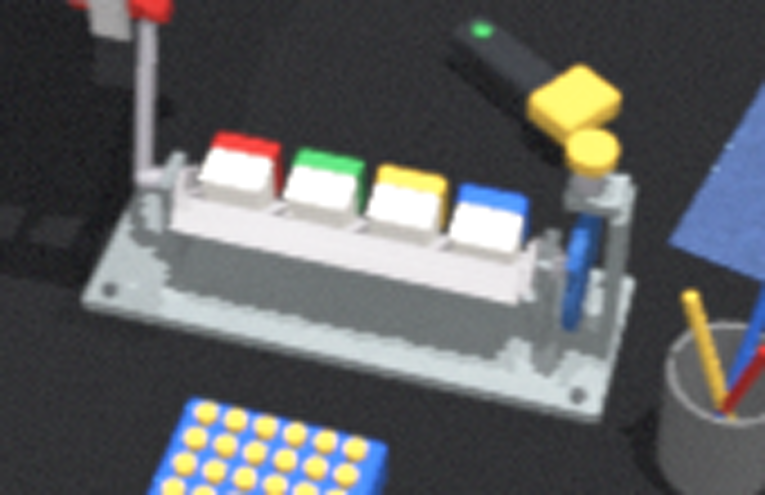

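View pics/w22.png

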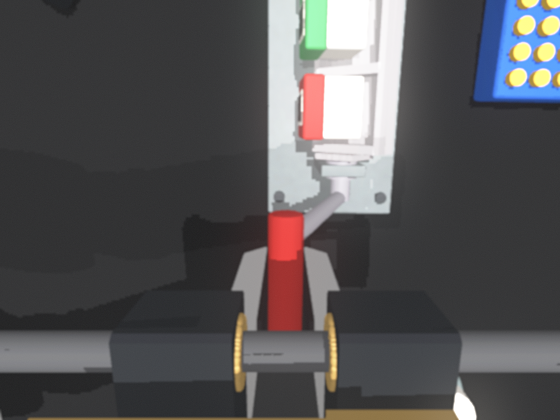

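Call:
{"op": "arm_command", "data": {"increments": [{"dx":0.13,"dy":0,"dz":0.04,"yaw":0,"claw":1},{"dx":0,"dy":0,"dz":0,"yaw":0,"claw":1},{"dx":0,"dy":0,"dz":0,"yaw":0,"claw":1},{"dx":0,"dy":0,"dz":0,"yaw":0,"claw":1},{"dx":0,"dy":0,"dz":0,"yaw":0,"claw":1}]}}

```text
time: 32.85
tcp_pos: [0.5791, -0.1024, 0.1638]
ee_rot: [-0.0, 1.0, -0.014, -0.004]
force: [-4.9, 0.8, 8.5]
grip_width: 0.0155
```

```bash
python3 - <<'E'
from h import *
xs=[]
for i in range(6):
    W=cap('wrist');xs.append(W['s']['tcp_pos'])
print(np.array(xs).round(4),np.mean(xs,0),W['s']['force'])
cv2.imwrite('pics/w23.png',W['im'][:,:,::-1])
E
```

```text
[[ 0.5791 -0.1024  0.1638]
 [ 0.579  -0.1024  0.1638]
 [ 0.5791 -0.1024  0.1638]
 [ 0.5791 -0.1024  0.1638]
 [ 0.5791 -0.1024  0.1638]
 [ 0.5791 -0.1024  0.1638]] [ 0.57906214 -0.10243808  0.16379843] [-4.24733039  1.97507826  8.17422886]
```

Call:
{"op": "arm_command", "data": {"increments": [{"dx":0.15,"dy":0,"dz":0,"yaw":0,"claw":1},{"dx":0,"dy":0,"dz":0,"yaw":0,"claw":1},{"dx":0,"dy":0,"dz":0,"yaw":0,"claw":1},{"dx":0,"dy":0,"dz":0,"yaw":0,"claw":1},{"dx":0,"dy":0,"dz":0,"yaw":0,"claw":1}]}}

```text
time: 33.65
tcp_pos: [0.5798, -0.1025, 0.164]
ee_rot: [0.0, 1.0, -0.014, -0.005]
force: [-5.9, 1.2, 9.8]
grip_width: 0.0155
```

Call:
{"op": "arm_command", "data": {"increments": [{"dx":0,"dy":0,"dz":0,"yaw":0,"claw":5},{"dx":0,"dy":0,"dz":0,"yaw":0,"claw":5},{"dx":0,"dy":0,"dz":0,"yaw":0,"claw":5},{"dx":0,"dy":0,"dz":0,"yaw":0,"claw":5},{"dx":0,"dy":0,"dz":3,"yaw":0,"claw":5}]}}

```text
time: 34.15
tcp_pos: [0.5811, -0.103, 0.1912]
ee_rot: [-0.0, 1.0, -0.014, -0.004]
force: [-0.3, -0.5, -0.0]
grip_width: 0.049
```

Call:
{"op": "arm_command", "data": {"increments": [{"dx":0,"dy":0,"dz":4,"yaw":0,"claw":5},{"dx":1,"dy":4,"dz":2,"yaw":0,"claw":0},{"dx":1,"dy":4.7,"dz":0,"yaw":0,"claw":0},{"dx":1,"dy":4.7,"dz":0,"yaw":0,"claw":0},{"dx":1,"dy":4.7,"dz":0,"yaw":0,"claw":0}]}}

```text
time: 34.65
tcp_pos: [0.6244, 0.0795, 0.2547]
ee_rot: [0.0, 1.0, -0.014, 0.0]
force: [0.7, -0.3, -0.5]
grip_width: 0.0214
```

Call:
{"op": "arm_command", "data": {"increments": [{"dx":1,"dy":4.7,"dz":0,"yaw":0,"claw":0},{"dx":0,"dy":4.7,"dz":0,"yaw":0,"claw":0},{"dx":0,"dy":2,"dz":0,"yaw":0,"claw":0},{"dx":0,"dy":0,"dz":0,"yaw":0,"claw":0},{"dx":0,"dy":0,"dz":0,"yaw":0,"claw":0}]}}

```text
time: 35.15
tcp_pos: [0.6342, 0.1912, 0.2541]
ee_rot: [0.001, 1.0, -0.014, -0.0]
force: [-1.0, -0.3, 0.2]
grip_width: 0.0005
```

```bash
python3 - <<'E'
from h import *
W=cap('wrist','w24.png');print(W['s']['tcp_pos'],W['s']['time'],W['s']['force'],W['s']['grip_width'])
B=cap('side');cv2.imwrite('pics/s24c.png',cv2.resize(B['im'][130:290,220:400,::-1],None,fx=4,fy=3.6,interpolation=cv2.INTER_CUBIC))
E
```

```text
[0.63416945 0.19118636 0.25405369] 35.15 [-0.99185898 -0.27936653  0.17281724] 0.00047664039277377554
```

View pics/w24.png

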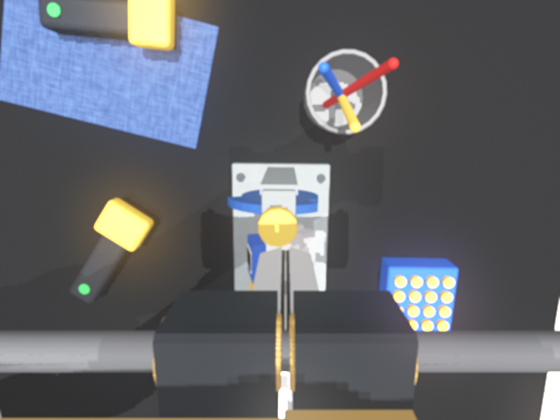

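View pics/s24c.png

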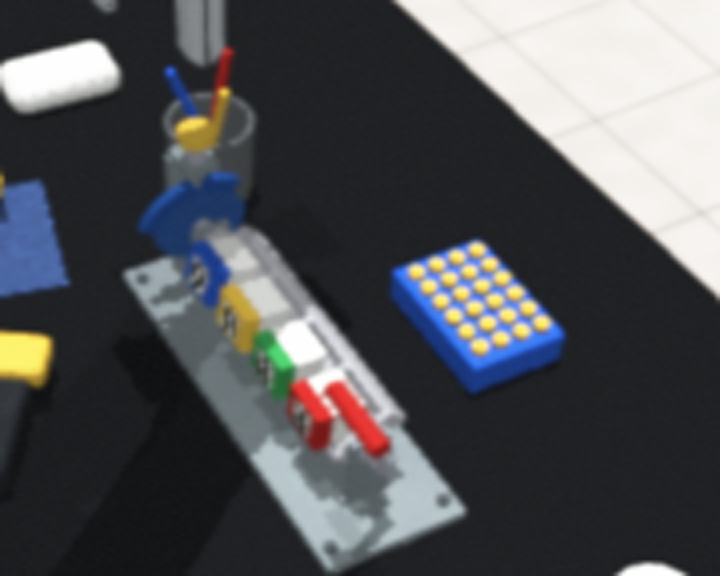

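```bash
python3 - <<'E'
from h import *
B=cap('side');A=cap('scene')
def draw(v,t,c,box):
    x0,y0,x1,y1=box;im=cv2.resize(v['im'][y0:y1,x0:x1,::-1],None,fx=4,fy=4,interpolation=cv2.INTER_CUBIC).copy()
    p=[.625,.0545,-.035,t];f=lambda Q:((proj(v,trayP(p,Q))-[x0,y0]+.5)*4).astype(int)
    for yc in (-.078,-.026,.026,.078):
        cv2.polylines(im,[f([(-.02,yc-.02,.02),(.02,yc-.02,.02),(.02,yc+.02,.02),(-.02,yc+.02,.02)])],True,c,1)
    s=.115;cv2.polylines(im,[f([(s*np.sin(.35),-.185,s*np.cos(.35)),(s*np.sin(.35),-.125,s*np.cos(.35))])],False,c,2)
    return im
a=draw(B,.7,(0,255,255),(230,150,370,290));b=draw(B,.95,(0,255,255),(230,150,370,290))
cv2.imwrite('pics/ov.png',cv2.resize(np.hstack([a,b]),None,fx=.7,fy=.7))
a=draw(A,.7,(0,255,255),(190,160,350,280));cv2.imwrite('pics/ov2.png',a)
E
```

```text
(no output)
```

View pics/ov.png

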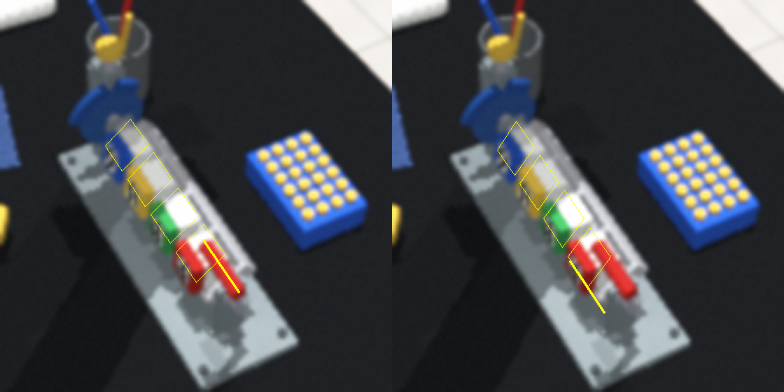

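View pics/ov2.png

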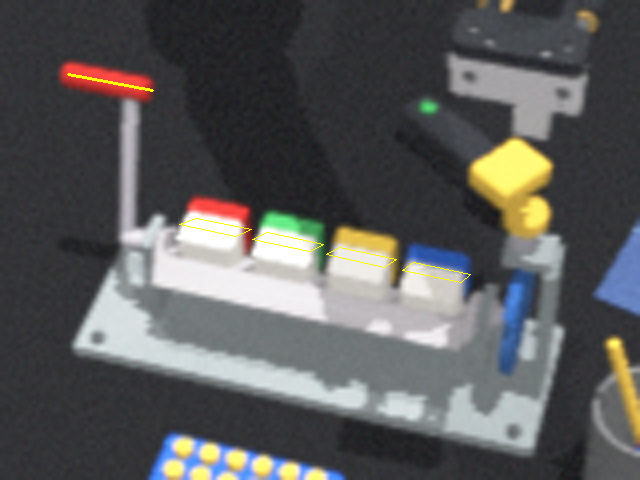

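Call:
{"op": "arm_command", "data": {"increments": [{"dx":-2.7,"dy":-2.8,"dz":1,"yaw":0.14,"claw":0},{"dx":-2.7,"dy":-2.8,"dz":1,"yaw":0.14,"claw":0},{"dx":-2.7,"dy":-2.8,"dz":1,"yaw":0.14,"claw":0},{"dx":-2.7,"dy":-2.8,"dz":1,"yaw":0.14,"claw":0},{"dx":-2.7,"dy":-2.8,"dz":1,"yaw":0.14,"claw":0}]}}

```text
time: 35.85
tcp_pos: [0.498, 0.0497, 0.3049]
ee_rot: [0.001, 0.943, 0.331, -0.0]
force: [0.2, -0.9, 0.3]
grip_width: 0.0004
```

Call:
{"op": "arm_command", "data": {"increments": [{"dx":0,"dy":0,"dz":0,"yaw":0.14,"claw":0},{"dx":0,"dy":0,"dz":0,"yaw":0.14,"claw":0},{"dx":0,"dy":0,"dz":0,"yaw":0.14,"claw":0},{"dx":0,"dy":0,"dz":0,"yaw":0.14,"claw":0},{"dx":0,"dy":0,"dz":0,"yaw":0.14,"claw":0}]}}

```text
time: 36.35
tcp_pos: [0.4992, 0.0506, 0.3047]
ee_rot: [0.0, 0.773, 0.635, -0.0]
force: [0.2, -0.4, -0.2]
grip_width: 0.0002
```

Call:
{"op": "arm_command", "data": {"increments": [{"dx":0,"dy":0,"dz":0,"yaw":0.14,"claw":0},{"dx":0,"dy":0,"dz":0,"yaw":0,"claw":0},{"dx":0,"dy":0,"dz":0,"yaw":0,"claw":0},{"dx":0,"dy":0,"dz":0,"yaw":0,"claw":0},{"dx":0,"dy":0,"dz":0,"yaw":0,"claw":0}]}}

```text
time: 36.85
tcp_pos: [0.4992, 0.0519, 0.3046]
ee_rot: [0.0, 0.728, 0.685, -0.0]
force: [0.6, 0.8, 0.0]
grip_width: 0.0003
```

```bash
python3 - <<'E'
from h import *
W=cap('wrist','w25.png');s=W['s'];q=s['ee_rot'];print(s['tcp_pos'],2*np.arctan2(q[2],q[1]),s['time'],s['joint_positions'].round(2))
import pickle;pickle.dump(W,open('w25.pkl','wb'))
E
```

```text
[0.49918997 0.05192471 0.304594  ] 1.5102528013865189 36.85 [ 0.46  0.41 -0.88  1.77  0.35  1.13  0.97]
```

View pics/w25.png

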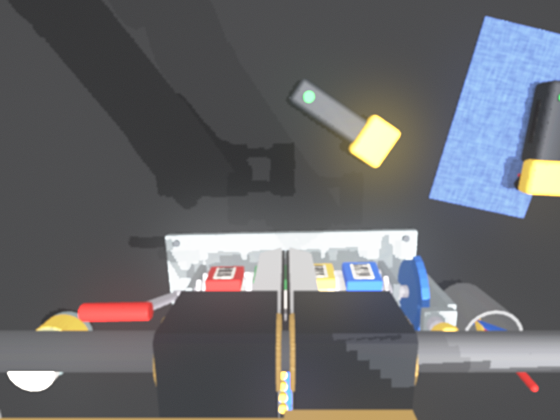

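Call:
{"op": "arm_command", "data": {"increments": [{"dx":3,"dy":0,"dz":1,"yaw":0.03,"claw":0},{"dx":3,"dy":0,"dz":1,"yaw":0,"claw":0},{"dx":2,"dy":0,"dz":0,"yaw":0,"claw":0},{"dx":0,"dy":0,"dz":0,"yaw":0,"claw":0},{"dx":0,"dy":0,"dz":0,"yaw":0,"claw":0}]}}

```text
time: 37.4
tcp_pos: [0.5785, 0.0525, 0.324]
ee_rot: [-0.001, 0.717, 0.697, -0.0]
force: [0.1, -0.4, 0.4]
grip_width: 0.0007
```

```bash
python3 - <<'E'
from h import *
W=cap('wrist','w26.png');s=W['s'];q=s['ee_rot'];print(s['tcp_pos'],2*np.arctan2(q[2],q[1]),s['time'],s['joint_positions'].round(2))
import pickle;pickle.dump(W,open('w26.pkl','wb'))
im=W['im'][:,:,::-1].copy()
p=[.625,.0545,-.035,.7]
for yc in (-.078,-.026,.026,.078):
    cv2.polylines(im,[proj(W,trayP(p,[(-.02,yc-.02,.02),(.02,yc-.02,.02),(.02,yc+.02,.02),(-.02,yc+.02,.02)])).astype(int)],True,(255,255,0),1)
cv2.polylines(im,[proj(W,trayP(p,[(-.027,-.105,-.002),(.027,-.105,-.002),(.027,.105,-.002),(-.027,.105,-.002)])).astype(int)],True,(255,0,255),1)
cv2.imwrite('pics/w26c.png',cv2.resize(im[120:300,140:440],None,fx=2.6,fy=2.6,interpolation=cv2.INTER_CUBIC))
cv2.imwrite('pics/w26d.png',cv2.resize(W['im'][120:300,140:440,::-1],None,fx=2.6,fy=2.6,interpolation=cv2.INTER_CUBIC))
E
```

```text
[0.57847718 0.05254137 0.32403393] 1.5422359480338201 37.4 [ 0.38  0.53 -0.85  1.53  0.41  1.27  1.02]
```

View pics/w26c.png

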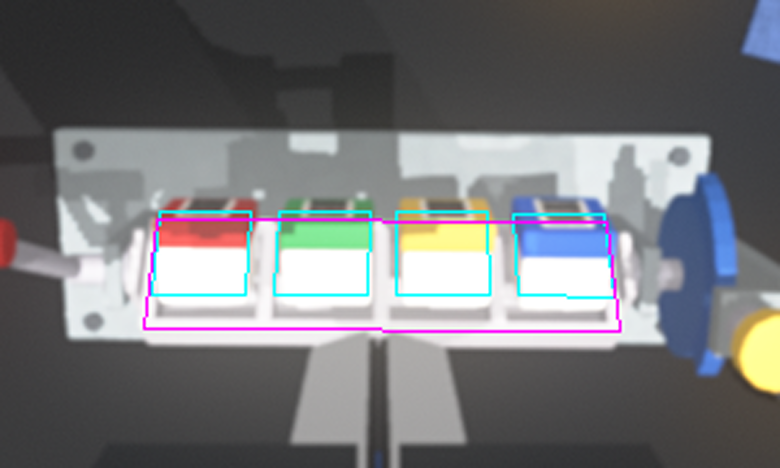

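View pics/w26d.png

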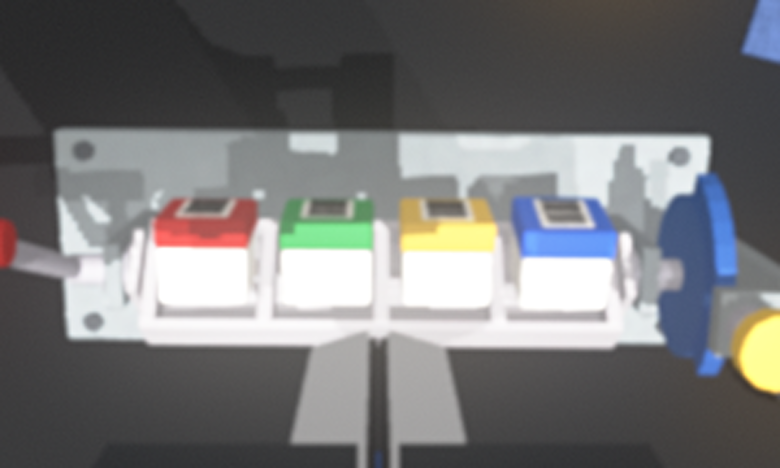

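Call:
{"op": "arm_command", "data": {"increments": [{"dx":0,"dy":-1.6,"dz":0,"yaw":-0.145,"claw":6},{"dx":0,"dy":-1.6,"dz":0,"yaw":-0.145,"claw":6},{"dx":0,"dy":-1.6,"dz":0,"yaw":-0.145,"claw":6},{"dx":0,"dy":-1.6,"dz":0,"yaw":-0.145,"claw":6},{"dx":0,"dy":-1.6,"dz":0,"yaw":-0.145,"claw":6}]}}

```text
time: 37.95
tcp_pos: [0.5779, -0.0284, 0.3248]
ee_rot: [0.0, 0.919, 0.395, -0.0]
force: [0.7, -0.1, 0.6]
grip_width: 0.037
```

Call:
{"op": "arm_command", "data": {"increments": [{"dx":0,"dy":-1.6,"dz":-1,"yaw":-0.145,"claw":6},{"dx":0,"dy":-1.6,"dz":-1,"yaw":-0.145,"claw":6},{"dx":0,"dy":-1.6,"dz":-1,"yaw":-0.145,"claw":6},{"dx":0,"dy":-1.5,"dz":-1,"yaw":-0.145,"claw":6},{"dx":0,"dy":-1.5,"dz":-1,"yaw":-0.145,"claw":6}]}}

```text
time: 38.45
tcp_pos: [0.578, -0.1062, 0.2745]
ee_rot: [0.0, 0.999, 0.043, -0.0]
force: [0.3, 0.3, 0.6]
grip_width: 0.06
```

Call:
{"op": "arm_command", "data": {"increments": [{"dx":0,"dy":0,"dz":-1,"yaw":-0.125,"claw":6},{"dx":0,"dy":0,"dz":-1,"yaw":0,"claw":6},{"dx":0,"dy":0,"dz":0,"yaw":0,"claw":6},{"dx":0,"dy":0,"dz":0,"yaw":0,"claw":6},{"dx":0,"dy":0,"dz":0,"yaw":0,"claw":6}]}}

```text
time: 38.95
tcp_pos: [0.5794, -0.1054, 0.2551]
ee_rot: [-0.0, 1.0, -0.016, 0.0]
force: [-0.0, -0.5, -0.0]
grip_width: 0.0603
```

```bash
python3 - <<'E'
from h import *
W=cap('wrist','w27.png');s=W['s'];q=s['ee_rot'];print(s['tcp_pos'],2*np.arctan2(q[2],q[1]),s['time'],s['grip_width'])
E
```

```text
[ 0.57944128 -0.10540182  0.25510849] -0.031108335300428884 38.95 0.060348725427889195
```

View pics/w27.png

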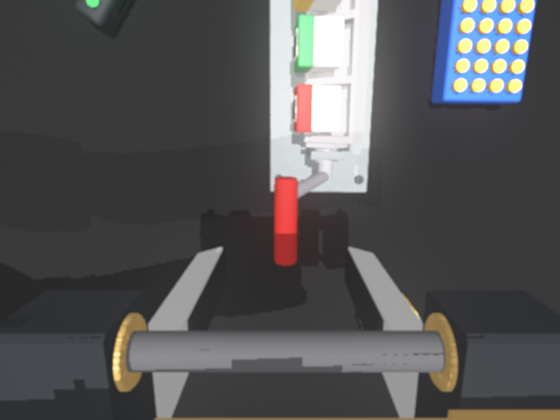

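Call:
{"op": "arm_command", "data": {"increments": [{"dx":0,"dy":0,"dz":-4,"yaw":0,"claw":6},{"dx":0,"dy":0,"dz":-4,"yaw":0,"claw":6},{"dx":0,"dy":0,"dz":-1.1,"yaw":0,"claw":6},{"dx":0,"dy":0,"dz":0,"yaw":0,"claw":4},{"dx":0,"dy":0,"dz":0,"yaw":0,"claw":1}]}}

```text
time: 39.5
tcp_pos: [0.5805, -0.1058, 0.165]
ee_rot: [-0.0, 1.0, -0.016, 0.001]
force: [0.2, -1.1, 0.2]
grip_width: 0.0472
```

Call:
{"op": "arm_command", "data": {"increments": [{"dx":0,"dy":0,"dz":0,"yaw":0,"claw":1},{"dx":0,"dy":0,"dz":0,"yaw":0,"claw":1},{"dx":0,"dy":0,"dz":0,"yaw":0,"claw":1},{"dx":0,"dy":0,"dz":0,"yaw":0,"claw":1},{"dx":0,"dy":0,"dz":0,"yaw":0,"claw":1}]}}

```text
time: 40.0
tcp_pos: [0.5796, -0.106, 0.1641]
ee_rot: [0.0, 1.0, -0.017, 0.001]
force: [0.2, 0.4, 2.6]
grip_width: 0.0156
```

Call:
{"op": "arm_command", "data": {"increments": [{"dx":0.77,"dy":-0.03,"dz":0.25,"yaw":0,"claw":1},{"dx":0.78,"dy":-0.03,"dz":0.2,"yaw":0,"claw":1},{"dx":0.8,"dy":-0.03,"dz":0.14,"yaw":0,"claw":1},{"dx":0.81,"dy":-0.03,"dz":0.09,"yaw":0,"claw":1},{"dx":0.81,"dy":-0.03,"dz":0.03,"yaw":0,"claw":1}]}}

```text
time: 40.5
tcp_pos: [0.6188, -0.1078, 0.1706]
ee_rot: [0.0, 1.0, -0.017, -0.001]
force: [-4.4, -1.5, 2.8]
grip_width: 0.0155
```

Call:
{"op": "arm_command", "data": {"increments": [{"dx":0.81,"dy":-0.03,"dz":-0.03,"yaw":0,"claw":1},{"dx":0.81,"dy":-0.03,"dz":-0.09,"yaw":0,"claw":1},{"dx":0.8,"dy":-0.03,"dz":-0.14,"yaw":0,"claw":1},{"dx":0.78,"dy":-0.03,"dz":-0.2,"yaw":0,"claw":1},{"dx":0.77,"dy":-0.03,"dz":-0.25,"yaw":0,"claw":1}]}}

```text
time: 41.0
tcp_pos: [0.6593, -0.1091, 0.1632]
ee_rot: [0.0, 1.0, -0.017, 0.0]
force: [-3.0, -1.9, 2.6]
grip_width: 0.0158
```

```bash
python3 - <<'E'
from h import *
W=cap('wrist','w28.png');s=W['s'];q=s['ee_rot'];print(s['tcp_pos'],2*np.arctan2(q[2],q[1]),s['time'],s['grip_width'],s['force'])
B=cap('side');cv2.imwrite('pics/s28c.png',cv2.resize(B['im'][150:280,230:360,::-1],None,fx=4,fy=4,interpolation=cv2.INTER_CUBIC))
E
```

```text
[ 0.65930614 -0.1091289   0.16318609] -0.0331441376989442 41.0 0.01578230521865817 [-2.95817435 -1.85257743  2.56873682]
```

View pics/w28.png

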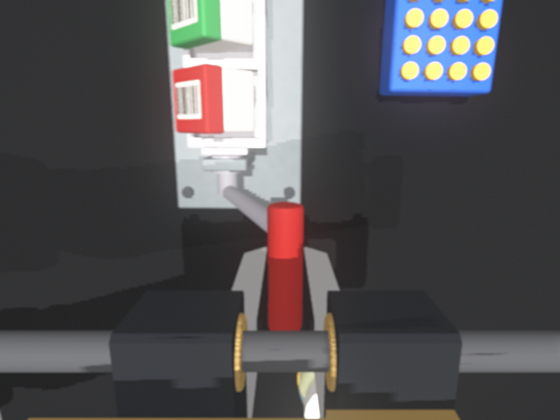

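View pics/s28c.png

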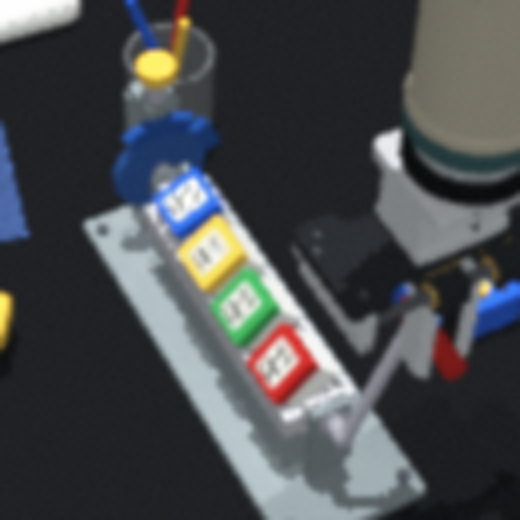

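Call:
{"op": "arm_command", "data": {"increments": [{"dx":0,"dy":0,"dz":0,"yaw":0,"claw":5},{"dx":0,"dy":0,"dz":0,"yaw":0,"claw":5},{"dx":0,"dy":0,"dz":0,"yaw":0,"claw":5},{"dx":0,"dy":0,"dz":3,"yaw":0,"claw":5},{"dx":0,"dy":0,"dz":4,"yaw":0,"claw":5}]}}

```text
time: 41.6
tcp_pos: [0.6571, -0.1085, 0.2323]
ee_rot: [-0.0, 1.0, -0.016, -0.002]
force: [0.9, -1.6, 0.3]
grip_width: 0.0493
```

Call:
{"op": "arm_command", "data": {"increments": [{"dx":-3,"dy":2,"dz":3,"yaw":0,"claw":7},{"dx":-3,"dy":2,"dz":0,"yaw":0,"claw":8},{"dx":0,"dy":0,"dz":0,"yaw":0,"claw":9},{"dx":0,"dy":0,"dz":0,"yaw":0,"claw":9.4},{"dx":0,"dy":0,"dz":0,"yaw":0,"claw":9.4}]}}

```text
time: 42.1
tcp_pos: [0.5993, -0.0697, 0.2634]
ee_rot: [0.0, 1.0, -0.017, 0.0]
force: [-0.4, -0.5, -0.2]
grip_width: 0.0868
```

```bash
python3 - <<'E'
from h import *
W=cap('wrist','w29.png');s=W['s'];q=s['ee_rot'];print(s['tcp_pos'],2*np.arctan2(q[2],q[1]),s['time'],s['grip_width'],s['force'])
import pickle;pickle.dump(W,open('w29.pkl','wb'))
cv2.imwrite('pics/w29c.png',cv2.resize(W['im'][0:220,200:430,::-1],None,fx=3.4,fy=2.7,interpolation=cv2.INTER_CUBIC))
E
```

```text
[ 0.59930881 -0.06972066  0.26343204] -0.03397645748556298 42.1 0.08682781774164612 [-0.38809876 -0.47720534 -0.15804464]
```

View pics/w29c.png

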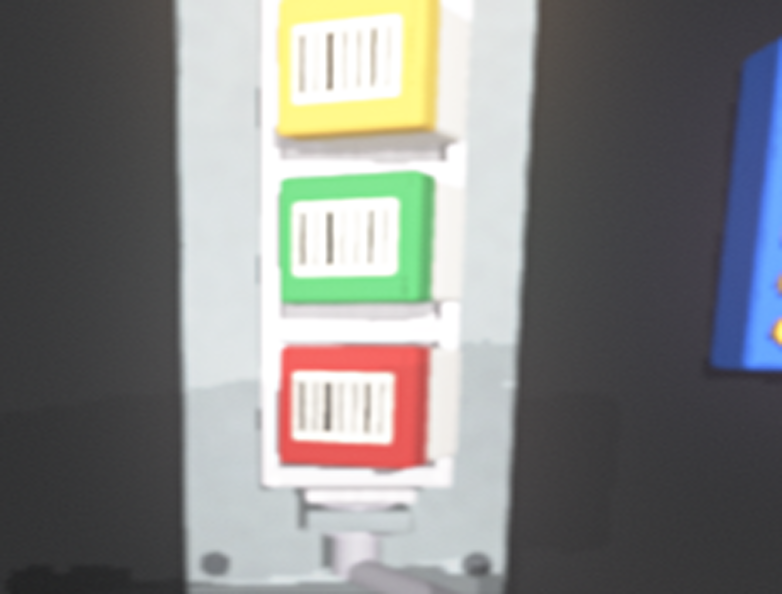

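```bash
python3 - <<'E'
from h import *
import pickle;W=pickle.load(open('w29.pkl','rb'))
a=cv2.resize(W['im'][115:185,270:345,::-1],None,fx=10,fy=8,interpolation=cv2.INTER_CUBIC);cv2.imwrite('pics/w29r.png',a)
E
```

View pics/w29r.png

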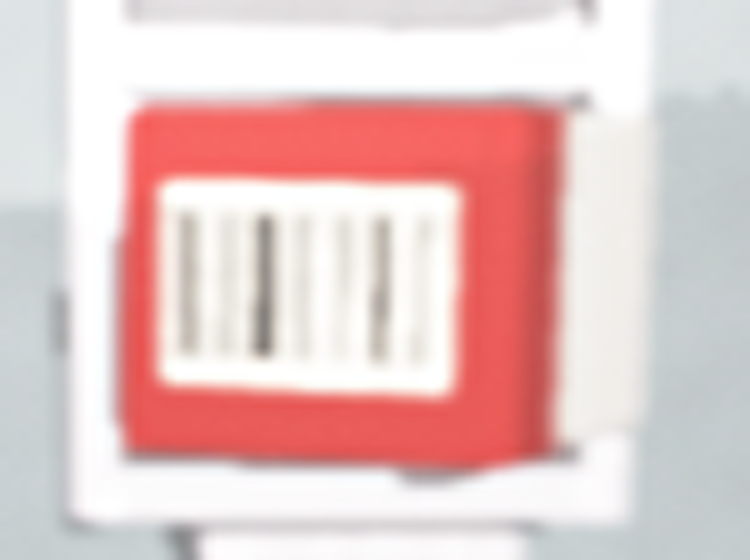

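```bash
python3 - <<'E'
from h import *
import pickle;W=pickle.load(open('w29.pkl','rb'))
for u in [(277.2,172),(334.0,175),(277,120),(336,118)]: print(u,ray(W,u,.073).round(4))
p=[.625,.0545,-.035,0]
print(trayP(p,[(-.027,-.078,-.002),(.027,-.078,-.002)]).round(4))
from scipy.optimize import least_squares
# red box pose fit: x,y,z of underside centre, lean, yaw
obj=np.array([(-14,11,38),(14,11,38),(14,-11,38),(-14,-11,38),(-20,20,38),(-20,-20,38),(20,20,0),(20,-20,0)])/1000
uv=np.array([(160,182),(462,185),(455,395),(158,385),(130,103),(122,457),(657,115),(645,435)])/[10,8]+[270,115]
def pts(q):
    x,y,z,l,a=q;P=np.c_[obj[:,0]*np.cos(l)-obj[:,2]*np.sin(l),obj[:,1],obj[:,0]*np.sin(l)+obj[:,2]*np.cos(l)]
    return np.c_[x+P[:,0]*np.cos(a)-P[:,1]*np.sin(a),y+P[:,0]*np.sin(a)+P[:,1]*np.cos(a),z+P[:,2]]
r_=least_squares(lambda q:(proj(W,pts(q))-uv).ravel(),[.62,-.024,.06,.2,0]);print(r_.x.round(4));print(r_.fun.reshape(-1,2).round(1))
E
```

```text
(277.2, 172) [ 0.5936 -0.0452  0.073 ]
(334.0, 175) [ 0.6491 -0.05    0.073 ]
(277, 120) [0.5953 0.004  0.073 ]
(336, 118) [0.6511 0.0039 0.073 ]
[[ 0.5953 -0.0225  0.073 ]
 [ 0.6493 -0.0244  0.073 ]]
[ 0.6326 -0.0249  0.0604  0.4357 -0.0428]
[[ 1.3  0.5]
 [-0.1  0.9]
 [-0.1 -0.4]
 [ 1.3 -0.7]
 [-1.5  0.2]
 [-1.  -0.4]
 [ 0.3 -0.9]
 [-0.2  0.7]]
```

Call:
{"op": "arm_command", "data": {"increments": [{"dx":1.2,"dy":2.3,"dz":0,"yaw":0,"claw":9.4},{"dx":1.1,"dy":2.3,"dz":0,"yaw":0,"claw":9.4},{"dx":0,"dy":0,"dz":-4,"yaw":0,"claw":9.4},{"dx":0,"dy":0,"dz":-4,"yaw":0,"claw":9.4},{"dx":0,"dy":0,"dz":-4,"yaw":0,"claw":9.4}]}}

```text
time: 42.65
tcp_pos: [0.6225, -0.0233, 0.1416]
ee_rot: [-0.0, 1.0, -0.017, 0.0]
force: [0.6, -0.3, -0.9]
grip_width: 0.0942
```

Call:
{"op": "arm_command", "data": {"increments": [{"dx":0,"dy":0,"dz":0,"yaw":0,"claw":9.4},{"dx":0,"dy":0,"dz":0,"yaw":0,"claw":9.4},{"dx":0,"dy":0,"dz":0,"yaw":0,"claw":9.4},{"dx":0,"dy":0,"dz":0,"yaw":0,"claw":9.4},{"dx":0,"dy":0,"dz":0,"yaw":0,"claw":9.4}]}}

```text
time: 43.15
tcp_pos: [0.6227, -0.0229, 0.1453]
ee_rot: [0.0, 1.0, -0.017, 0.002]
force: [0.6, -0.4, 0.0]
grip_width: 0.094
```

Call:
{"op": "arm_command", "data": {"increments": [{"dx":0,"dy":0,"dz":-4,"yaw":0,"claw":9.4},{"dx":0,"dy":0,"dz":-2.8,"yaw":0,"claw":9.4},{"dx":0,"dy":0,"dz":0,"yaw":0,"claw":7},{"dx":0,"dy":0,"dz":0,"yaw":0,"claw":5},{"dx":0,"dy":0,"dz":0,"yaw":0,"claw":3.8}]}}

```text
time: 43.65
tcp_pos: [0.6232, -0.0227, 0.0775]
ee_rot: [-0.0, 1.0, -0.017, 0.002]
force: [0.0, -0.4, 0.4]
grip_width: 0.0732
```

Call:
{"op": "arm_command", "data": {"increments": [{"dx":0,"dy":0,"dz":0,"yaw":0,"claw":3.8},{"dx":0,"dy":0,"dz":0,"yaw":0,"claw":3.8},{"dx":0,"dy":0,"dz":0,"yaw":0,"claw":3.8},{"dx":0,"dy":0,"dz":0,"yaw":0,"claw":3.8},{"dx":0,"dy":0,"dz":0,"yaw":0,"claw":3.8}]}}

```text
time: 44.15
tcp_pos: [0.6223, -0.0229, 0.0763]
ee_rot: [0.0, 1.0, -0.017, 0.001]
force: [-0.1, -0.0, 5.0]
grip_width: 0.0513
```

```bash
python3 - <<'E'
from h import *
W=cap('wrist','w30.png');s=W['s'];q=s['ee_rot'];print(s['tcp_pos'],2*np.arctan2(q[2],q[1]),s['time'],s['grip_width'],s['force'])
cv2.imwrite('pics/w30c.png',cv2.resize(W['im'][60:380,170:400,::-1],None,fx=2,fy=1.8,interpolation=cv2.INTER_CUBIC))
E
```

```text
[ 0.62226725 -0.02288868  0.07625052] -0.0330394722159917 44.15 0.05130857738923334 [-0.05595996 -0.04364302  4.95200989]
```

View pics/w30c.png

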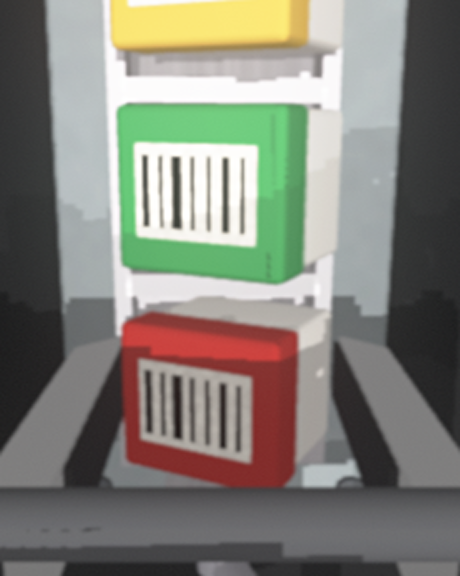

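Call:
{"op": "arm_command", "data": {"increments": [{"dx":0,"dy":0,"dz":0.1,"yaw":0,"claw":6.5},{"dx":0,"dy":0,"dz":0,"yaw":0,"claw":6.5},{"dx":-0.4,"dy":0,"dz":0,"yaw":0,"claw":6.5},{"dx":-0.4,"dy":0,"dz":0,"yaw":0,"claw":6.5},{"dx":-0.4,"dy":0,"dz":0,"yaw":0,"claw":6.5}]}}

```text
time: 44.7
tcp_pos: [0.6091, -0.0229, 0.0763]
ee_rot: [-0.0, 1.0, -0.016, -0.0]
force: [-0.0, -0.3, 0.8]
grip_width: 0.0649
```

Call:
{"op": "arm_command", "data": {"increments": [{"dx":-0.2,"dy":0,"dz":0,"yaw":0,"claw":6.5},{"dx":0,"dy":0,"dz":0,"yaw":0,"claw":6.5},{"dx":0,"dy":0,"dz":0,"yaw":0,"claw":6.5},{"dx":0,"dy":0,"dz":0,"yaw":0,"claw":6.5},{"dx":0,"dy":0,"dz":0,"yaw":0,"claw":6.5}]}}

```text
time: 45.2
tcp_pos: [0.608, -0.0229, 0.0766]
ee_rot: [-0.0, 1.0, -0.017, 0.0]
force: [1.7, 0.2, 0.7]
grip_width: 0.0648
```

```bash
python3 - <<'E'
from h import *
W=cap('wrist','w31.png');s=W['s'];q=s['ee_rot'];print(s['tcp_pos'],2*np.arctan2(q[2],q[1]),s['time'],s['grip_width'],s['force'])
cv2.imwrite('pics/w31c.png',cv2.resize(W['im'][60:380,170:400,::-1],None,fx=2,fy=1.8,interpolation=cv2.INTER_CUBIC))
E
```

```text
[ 0.60803446 -0.02287346  0.07660758] -0.033033521215229636 45.2 0.06477752627543124 [1.68132421 0.15798285 0.67611781]
```

View pics/w31c.png

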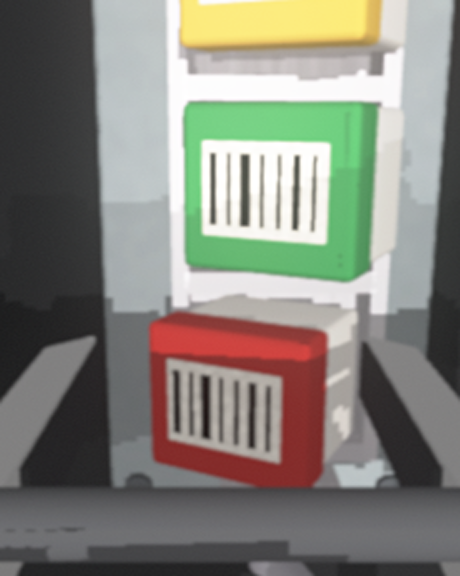

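Call:
{"op": "arm_command", "data": {"increments": [{"dx":0.5,"dy":0,"dz":0,"yaw":0,"claw":7},{"dx":0.5,"dy":0,"dz":0,"yaw":0,"claw":8},{"dx":0.4,"dy":0,"dz":0,"yaw":0,"claw":8},{"dx":0,"dy":0,"dz":0,"yaw":0,"claw":8},{"dx":0,"dy":0,"dz":0,"yaw":0,"claw":8}]}}

```text
time: 45.75
tcp_pos: [0.6214, -0.0228, 0.0763]
ee_rot: [-0.0, 1.0, -0.016, -0.0]
force: [-0.2, 0.3, -0.8]
grip_width: 0.0799
```

```bash
python3 - <<'E'
from h import *
W=cap('wrist','w32.png');s=W['s'];q=s['ee_rot'];print(s['tcp_pos'],2*np.arctan2(q[2],q[1]),s['time'],s['grip_width'],s['force'])
cv2.imwrite('pics/w32c.png',cv2.resize(W['im'][60:380,170:400,::-1],None,fx=2,fy=1.8,interpolation=cv2.INTER_CUBIC))
E
```

```text
[ 0.6213544  -0.02282599  0.07630057] -0.03298282663474913 45.75 0.07994252597096525 [-0.18593011  0.31431967 -0.77000572]
```

View pics/w32c.png

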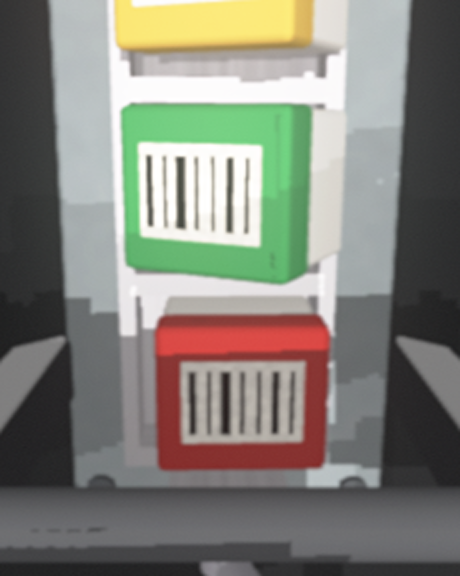

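Call:
{"op": "arm_command", "data": {"increments": [{"dx":0.1,"dy":2.6,"dz":0,"yaw":0,"claw":8},{"dx":0.1,"dy":2.5,"dz":0,"yaw":0,"claw":8},{"dx":-0.5,"dy":0,"dz":0,"yaw":0,"claw":8},{"dx":-0.5,"dy":0,"dz":0,"yaw":0,"claw":8},{"dx":-0.5,"dy":0,"dz":0,"yaw":0,"claw":8}]}}

```text
time: 46.3
tcp_pos: [0.608, 0.0264, 0.0764]
ee_rot: [0.001, 1.0, -0.017, -0.0]
force: [-0.1, -1.0, 0.5]
grip_width: 0.0799
```

Call:
{"op": "arm_command", "data": {"increments": [{"dx":-0.5,"dy":0,"dz":0,"yaw":0,"claw":8},{"dx":-0.1,"dy":0,"dz":0,"yaw":0,"claw":8},{"dx":0,"dy":0,"dz":0,"yaw":0,"claw":8},{"dx":0,"dy":0,"dz":0,"yaw":0,"claw":8},{"dx":0,"dy":0,"dz":0,"yaw":0,"claw":8}]}}

```text
time: 46.8
tcp_pos: [0.6027, 0.0278, 0.0765]
ee_rot: [0.0, 1.0, -0.017, 0.0]
force: [0.1, -1.6, -0.3]
grip_width: 0.0798
```

Call:
{"op": "arm_command", "data": {"increments": [{"dx":0.7,"dy":0,"dz":0,"yaw":0,"claw":8},{"dx":0.7,"dy":0,"dz":0,"yaw":0,"claw":8},{"dx":0.6,"dy":0,"dz":0,"yaw":0,"claw":8},{"dx":0,"dy":0,"dz":0,"yaw":0,"claw":8},{"dx":0,"dy":0,"dz":0,"yaw":0,"claw":8}]}}

```text
time: 47.3
tcp_pos: [0.6225, 0.0282, 0.0763]
ee_rot: [-0.0, 1.0, -0.016, -0.0]
force: [-1.0, -0.3, -0.2]
grip_width: 0.08
```

```bash
python3 - <<'E'
from h import *
W=cap('wrist','w33.png');s=W['s'];q=s['ee_rot'];print(s['tcp_pos'],2*np.arctan2(q[2],q[1]),s['time'],s['grip_width'],s['force'])
cv2.imwrite('pics/w33c.png',cv2.resize(W['im'][60:380,170:400,::-1],None,fx=2,fy=1.8,interpolation=cv2.INTER_CUBIC))
E
```

```text
[0.62253235 0.02822842 0.07631603] -0.03298369847493195 47.3 0.0799785228812309 [-1.02155891 -0.30097206 -0.21257136]
```

View pics/w33c.png

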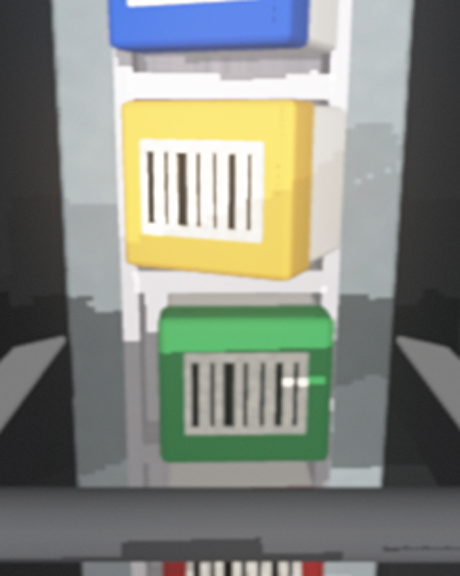

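Green dropped flat. Same for yellow, then blue.

Call:
{"op": "arm_command", "data": {"increments": [{"dx":0.1,"dy":2.6,"dz":0,"yaw":0,"claw":8},{"dx":0.1,"dy":2.6,"dz":0,"yaw":0,"claw":8},{"dx":-0.5,"dy":0,"dz":0,"yaw":0,"claw":8},{"dx":-0.5,"dy":0,"dz":0,"yaw":0,"claw":8},{"dx":-0.5,"dy":0,"dz":0,"yaw":0,"claw":8}]}}

```text
time: 47.85
tcp_pos: [0.609, 0.0786, 0.0764]
ee_rot: [0.001, 1.0, -0.017, -0.0]
force: [0.5, -0.7, -0.5]
grip_width: 0.0803
```

Call:
{"op": "arm_command", "data": {"increments": [{"dx":-0.5,"dy":0,"dz":0,"yaw":0,"claw":8},{"dx":0,"dy":0,"dz":0,"yaw":0,"claw":8},{"dx":0,"dy":0,"dz":0,"yaw":0,"claw":8},{"dx":0,"dy":0,"dz":0,"yaw":0,"claw":8},{"dx":0,"dy":0,"dz":0,"yaw":0,"claw":8}]}}

```text
time: 48.35
tcp_pos: [0.6046, 0.0798, 0.0764]
ee_rot: [0.0, 1.0, -0.017, -0.0]
force: [0.5, -0.3, -0.1]
grip_width: 0.0799
```

Call:
{"op": "arm_command", "data": {"increments": [{"dx":0.7,"dy":0,"dz":0,"yaw":0,"claw":8},{"dx":0.7,"dy":0,"dz":0,"yaw":0,"claw":8},{"dx":0.6,"dy":0,"dz":0,"yaw":0,"claw":8},{"dx":0,"dy":0,"dz":0,"yaw":0,"claw":8},{"dx":0,"dy":0,"dz":0,"yaw":0,"claw":8}]}}

```text
time: 48.85
tcp_pos: [0.6246, 0.0801, 0.0763]
ee_rot: [-0.0, 1.0, -0.017, -0.0]
force: [0.2, -0.0, 0.3]
grip_width: 0.0804
```

```bash
python3 - <<'E'
from h import *
W=cap('wrist','w34.png');s=W['s'];q=s['ee_rot'];print(s['tcp_pos'],2*np.arctan2(q[2],q[1]),s['time'],s['grip_width'],s['force'])
cv2.imwrite('pics/w34c.png',cv2.resize(W['im'][60:380,170:400,::-1],None,fx=2,fy=1.8,interpolation=cv2.INTER_CUBIC))
E
```

```text
[0.62455641 0.08014053 0.07630386] -0.033129721014952034 48.85 0.08044551327124663 [ 0.18733024 -0.04235017  0.25353336]
```

View pics/w34c.png

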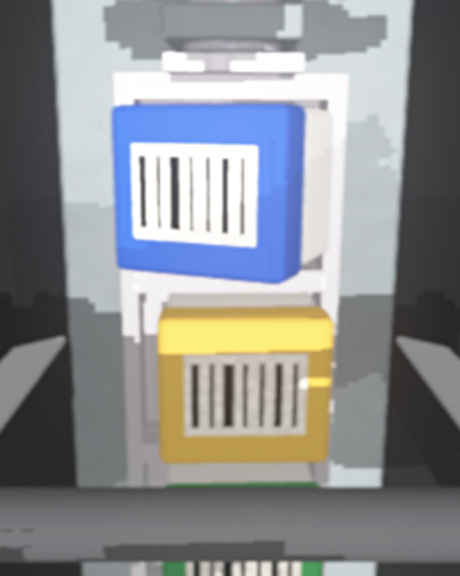

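Call:
{"op": "arm_command", "data": {"increments": [{"dx":0.1,"dy":2.6,"dz":0,"yaw":0,"claw":8},{"dx":0.1,"dy":2.6,"dz":0,"yaw":0,"claw":8},{"dx":-0.5,"dy":0,"dz":0,"yaw":0,"claw":8},{"dx":-0.5,"dy":0,"dz":0,"yaw":0,"claw":8},{"dx":-0.5,"dy":0,"dz":0,"yaw":0,"claw":8}]}}

```text
time: 49.4
tcp_pos: [0.6109, 0.1305, 0.0763]
ee_rot: [0.001, 1.0, -0.017, -0.0]
force: [0.5, -1.2, 0.0]
grip_width: 0.08
```

Call:
{"op": "arm_command", "data": {"increments": [{"dx":-0.5,"dy":0,"dz":0,"yaw":0,"claw":8},{"dx":-0.1,"dy":0,"dz":0,"yaw":0,"claw":8},{"dx":0,"dy":0,"dz":0,"yaw":0,"claw":8},{"dx":0,"dy":0,"dz":0,"yaw":0,"claw":8},{"dx":0,"dy":0,"dz":0,"yaw":0,"claw":8}]}}

```text
time: 49.9
tcp_pos: [0.6059, 0.1318, 0.0765]
ee_rot: [0.0, 1.0, -0.017, 0.0]
force: [1.5, 0.0, 0.1]
grip_width: 0.0798
```

Call:
{"op": "arm_command", "data": {"increments": [{"dx":0.7,"dy":0,"dz":0,"yaw":0,"claw":8},{"dx":0.7,"dy":0,"dz":0,"yaw":0,"claw":8},{"dx":0.7,"dy":0,"dz":0,"yaw":0,"claw":8},{"dx":0,"dy":0,"dz":0,"yaw":0,"claw":8},{"dx":0,"dy":0,"dz":0,"yaw":0,"claw":8}]}}

```text
time: 50.4
tcp_pos: [0.6266, 0.1322, 0.0763]
ee_rot: [-0.0, 1.0, -0.017, -0.0]
force: [-1.0, 0.4, 0.5]
grip_width: 0.0797
```

```bash
python3 - <<'E'
from h import *
W=cap('wrist','w35.png');s=W['s'];q=s['ee_rot'];print(s['tcp_pos'],2*np.arctan2(q[2],q[1]),s['time'],s['grip_width'],s['force'])
cv2.imwrite('pics/w35c.png',cv2.resize(W['im'][60:380,170:400,::-1],None,fx=2,fy=1.8,interpolation=cv2.INTER_CUBIC))
B=cap('side');cv2.imwrite('pics/s35c.png',cv2.resize(B['im'][130:290,220:400,::-1],None,fx=3,fy=3,interpolation=cv2.INTER_CUBIC))
E
```

```text
[0.62655117 0.13217721 0.07627775] -0.03318097673191797 50.4 0.07968031108176703 [-0.9852467   0.39869244  0.49929977]
```

View pics/w35c.png

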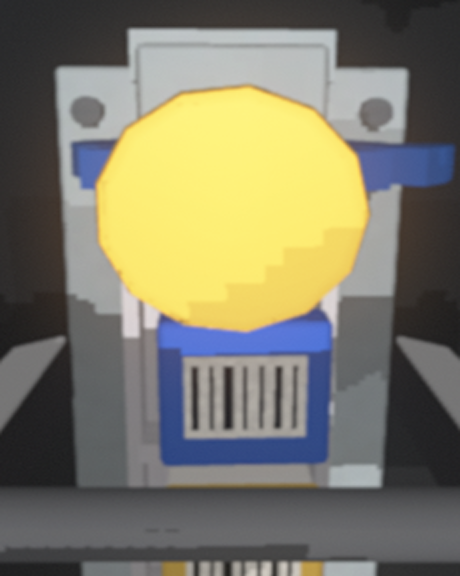

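View pics/s35c.png

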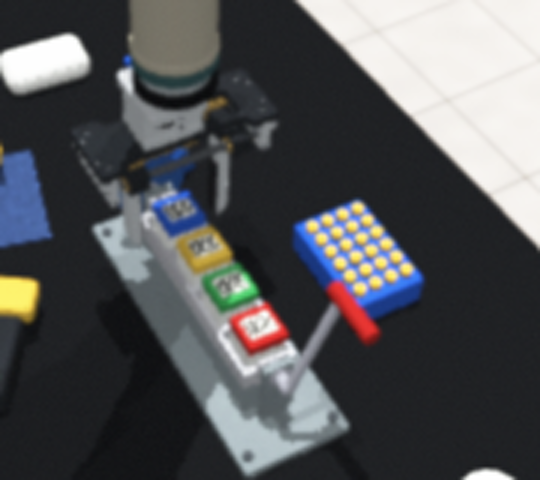

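Call:
{"op": "arm_command", "data": {"increments": [{"dx":-0.7,"dy":0,"dz":0,"yaw":0,"claw":8},{"dx":-0.7,"dy":0,"dz":0,"yaw":0,"claw":8},{"dx":-0.8,"dy":0,"dz":0,"yaw":0,"claw":8},{"dx":0,"dy":0,"dz":0,"yaw":0,"claw":8},{"dx":2.2,"dy":0,"dz":0,"yaw":0,"claw":8}]}}

```text
time: 51.0
tcp_pos: [0.6237, 0.1325, 0.0768]
ee_rot: [0.0, 1.0, -0.015, -0.002]
force: [0.8, 0.5, 1.2]
grip_width: 0.0804
```

Call:
{"op": "arm_command", "data": {"increments": [{"dx":-0.1,"dy":-2.6,"dz":0,"yaw":0,"claw":8},{"dx":-0.1,"dy":-2.6,"dz":0,"yaw":0,"claw":8},{"dx":-0.7,"dy":0,"dz":0,"yaw":0,"claw":8},{"dx":-0.7,"dy":0,"dz":0,"yaw":0,"claw":8},{"dx":-0.8,"dy":0,"dz":0,"yaw":0,"claw":8}]}}

```text
time: 51.5
tcp_pos: [0.602, 0.0817, 0.0767]
ee_rot: [-0.001, 1.0, -0.016, 0.0]
force: [0.5, -0.4, 2.5]
grip_width: 0.0801
```

Call:
{"op": "arm_command", "data": {"increments": [{"dx":0,"dy":0,"dz":0,"yaw":0,"claw":8},{"dx":2.2,"dy":0,"dz":0,"yaw":0,"claw":8},{"dx":-0.1,"dy":-2.6,"dz":0,"yaw":0,"claw":8},{"dx":-0.1,"dy":-2.6,"dz":0,"yaw":0,"claw":8},{"dx":0,"dy":0,"dz":0,"yaw":0,"claw":8}]}}

```text
time: 52.0
tcp_pos: [0.6219, 0.0238, 0.076]
ee_rot: [0.002, 1.0, -0.019, -0.001]
force: [-0.1, -0.4, -0.6]
grip_width: 0.0801
```

Call:
{"op": "arm_command", "data": {"increments": [{"dx":-0.7,"dy":0,"dz":0,"yaw":0,"claw":8},{"dx":-0.7,"dy":0,"dz":0,"yaw":0,"claw":8},{"dx":-0.8,"dy":0,"dz":0,"yaw":0,"claw":8},{"dx":0,"dy":0,"dz":0,"yaw":0,"claw":8},{"dx":2.2,"dy":0,"dz":0,"yaw":0,"claw":8}]}}

```text
time: 52.5
tcp_pos: [0.6197, 0.029, 0.0767]
ee_rot: [0.0, 1.0, -0.015, -0.002]
force: [0.7, 0.0, -0.3]
grip_width: 0.0803
```

Call:
{"op": "arm_command", "data": {"increments": [{"dx":-0.1,"dy":-2.6,"dz":0,"yaw":0,"claw":8},{"dx":-0.1,"dy":-2.6,"dz":0,"yaw":0,"claw":8},{"dx":-0.7,"dy":0,"dz":0,"yaw":0,"claw":8},{"dx":-0.7,"dy":0,"dz":0,"yaw":0,"claw":8},{"dx":-0.8,"dy":0,"dz":0,"yaw":0,"claw":8}]}}

```text
time: 53.0
tcp_pos: [0.598, -0.022, 0.0766]
ee_rot: [-0.001, 1.0, -0.016, 0.0]
force: [0.9, -0.6, 1.6]
grip_width: 0.08
```

Call:
{"op": "arm_command", "data": {"increments": [{"dx":0,"dy":0,"dz":0,"yaw":0,"claw":8},{"dx":2.2,"dy":0,"dz":0,"yaw":0,"claw":8},{"dx":0,"dy":0,"dz":4,"yaw":0,"claw":8},{"dx":0,"dy":0,"dz":4.5,"yaw":0,"claw":8},{"dx":0,"dy":0,"dz":4.5,"yaw":0,"claw":7}]}}

```text
time: 53.5
tcp_pos: [0.6197, -0.0224, 0.2074]
ee_rot: [-0.0, 1.0, -0.016, -0.001]
force: [0.9, 0.2, 0.5]
grip_width: 0.0748
```

Call:
{"op": "arm_command", "data": {"increments": [{"dx":0,"dy":-2,"dz":4,"yaw":0,"claw":6},{"dx":0,"dy":-3,"dz":2,"yaw":0,"claw":6},{"dx":0,"dy":0,"dz":0,"yaw":0,"claw":6},{"dx":0,"dy":0,"dz":0,"yaw":0,"claw":6},{"dx":0,"dy":0,"dz":0,"yaw":0,"claw":6}]}}

```text
time: 54.0
tcp_pos: [0.6197, -0.072, 0.2653]
ee_rot: [-0.001, 1.0, -0.015, -0.001]
force: [0.0, -0.0, -0.4]
grip_width: 0.06
```

```bash
python3 - <<'E'
from h import *
W=cap('wrist','w36.png');s=W['s'];q=s['ee_rot'];print(s['tcp_pos'],2*np.arctan2(q[2],q[1]),s['time'],s['grip_width'],s['force'])
print(boxes(W,z=.095))
h=cv2.cvtColor(W['im'],cv2.COLOR_RGB2HSV).astype(int);m=((h[...,0]<8)|(h[...,0]>172))&(h[...,1]>120)&(h[...,2]>60);m[:185]=0;m[320:]=0
ys,xs=np.where(m);print(xs.min(),xs.max(),ys.min(),ys.max(),ray(W,(xs.mean(),ys.mean()),.183))
E
```

```text
[ 0.6196754  -0.07196745  0.26534531] -0.03087607928994235 54.0 0.060040418517200295 [ 0.02953653 -0.03881573 -0.44139956]
{'red': [(0.6202, -0.0238, 39, 38, np.float64(1.54), [283.0, 149.0])], 'yellow': [(0.6246, 0.0791, 39, 39, np.float64(1.54), [284.0, 24.0])], 'green': [(0.6222, 0.0272, 38, 37, np.float64(1.526), [284.0, 89.0])], 'blue': []}
330 354 222 304 [ 0.66001784 -0.10130929  0.183     ]
```

View pics/w36.png

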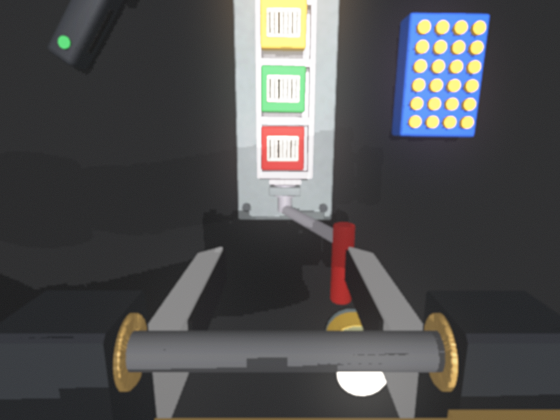

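Call:
{"op": "arm_command", "data": {"increments": [{"dx":2,"dy":-1.7,"dz":0,"yaw":0,"claw":6},{"dx":2,"dy":-1.7,"dz":0,"yaw":0,"claw":6},{"dx":0,"dy":0,"dz":-3,"yaw":0,"claw":6},{"dx":0,"dy":0,"dz":-4,"yaw":0,"claw":6},{"dx":0,"dy":0,"dz":-3.2,"yaw":0,"claw":6}]}}

```text
time: 54.55
tcp_pos: [0.6595, -0.1062, 0.1615]
ee_rot: [-0.001, 1.0, -0.016, -0.002]
force: [0.9, 0.2, -0.5]
grip_width: 0.0603
```

Call:
{"op": "arm_command", "data": {"increments": [{"dx":0,"dy":0,"dz":0,"yaw":0,"claw":4},{"dx":0,"dy":0,"dz":0,"yaw":0,"claw":1},{"dx":0,"dy":0,"dz":0,"yaw":0,"claw":1},{"dx":0,"dy":0,"dz":0,"yaw":0,"claw":1},{"dx":0,"dy":0,"dz":0,"yaw":0,"claw":1}]}}

```text
time: 55.05
tcp_pos: [0.6615, -0.1079, 0.1661]
ee_rot: [0.0, 1.0, -0.017, 0.001]
force: [-0.4, -0.1, 0.2]
grip_width: 0.0233
```

Call:
{"op": "arm_command", "data": {"increments": [{"dx":0,"dy":0,"dz":0,"yaw":0,"claw":1},{"dx":0,"dy":0,"dz":0,"yaw":0,"claw":1},{"dx":0,"dy":0,"dz":0,"yaw":0,"claw":1},{"dx":-0.38,"dy":0.01,"dz":0.13,"yaw":0,"claw":1},{"dx":-0.39,"dy":0.01,"dz":0.12,"yaw":0,"claw":1}]}}

```text
time: 55.55
tcp_pos: [0.6552, -0.1077, 0.1679]
ee_rot: [-0.0, 1.0, -0.017, 0.003]
force: [5.6, -0.4, 2.5]
grip_width: 0.0153
```

Call:
{"op": "arm_command", "data": {"increments": [{"dx":-0.39,"dy":0.01,"dz":0.1,"yaw":0,"claw":1},{"dx":-0.39,"dy":0.01,"dz":0.1,"yaw":0,"claw":1},{"dx":-0.4,"dy":0.02,"dz":0.08,"yaw":0,"claw":1},{"dx":-0.4,"dy":0.02,"dz":0.06,"yaw":0,"claw":1},{"dx":-0.4,"dy":0.02,"dz":0.05,"yaw":0,"claw":1}]}}

```text
time: 56.05
tcp_pos: [0.6358, -0.1069, 0.1727]
ee_rot: [0.0, 1.0, -0.017, 0.003]
force: [4.4, -0.3, 5.4]
grip_width: 0.0157
```

Call:
{"op": "arm_command", "data": {"increments": [{"dx":-0.4,"dy":0.02,"dz":0.04,"yaw":0,"claw":1},{"dx":-0.41,"dy":0.02,"dz":0.02,"yaw":0,"claw":1},{"dx":-0.4,"dy":0.02,"dz":0.01,"yaw":0,"claw":1},{"dx":-0.4,"dy":0.02,"dz":-0.01,"yaw":0,"claw":1},{"dx":-0.41,"dy":0.02,"dz":-0.02,"yaw":0,"claw":1}]}}

```text
time: 56.55
tcp_pos: [0.6146, -0.1061, 0.1727]
ee_rot: [0.0, 1.0, -0.017, 0.002]
force: [3.4, -0.4, 5.6]
grip_width: 0.0161
```

Call:
{"op": "arm_command", "data": {"increments": [{"dx":-0.4,"dy":0.02,"dz":-0.04,"yaw":0,"claw":1},{"dx":-0.4,"dy":0.02,"dz":-0.05,"yaw":0,"claw":1},{"dx":-0.4,"dy":0.01,"dz":-0.06,"yaw":0,"claw":1},{"dx":-0.4,"dy":0.01,"dz":-0.08,"yaw":0,"claw":1},{"dx":-0.39,"dy":0.01,"dz":-0.1,"yaw":0,"claw":1}]}}

```text
time: 57.05
tcp_pos: [0.5934, -0.1053, 0.1687]
ee_rot: [0.0, 1.0, -0.017, 0.001]
force: [3.0, -0.7, 5.3]
grip_width: 0.0158
```

```bash
python3 - <<'E'
from h import *
W=cap('wrist','w37.png');s=W['s'];q=s['ee_rot'];print(s['tcp_pos'],2*np.arctan2(q[2],q[1]),s['time'],s['grip_width'],s['force'])
B=cap('side');cv2.imwrite('pics/s37c.png',cv2.resize(B['im'][130:290,220:400,::-1],None,fx=3,fy=3,interpolation=cv2.INTER_CUBIC))
E
```

```text
[ 0.59335829 -0.10528398  0.16869094] -0.033095074500483955 57.05 0.015825630961104974 [ 2.99308772 -0.7411701   5.25974141]
```

View pics/w37.png

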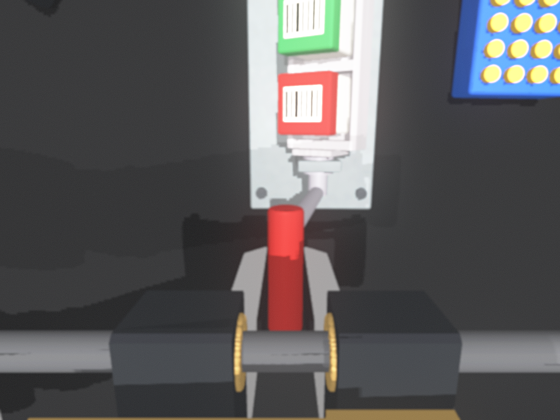

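View pics/s37c.png

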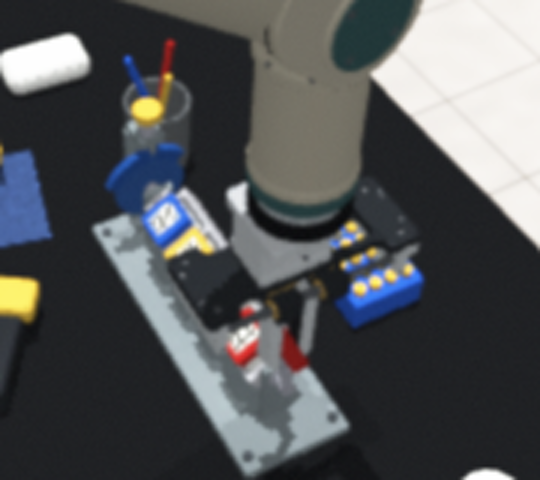

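Call:
{"op": "arm_command", "data": {"increments": [{"dx":-0.38,"dy":0.01,"dz":-0.1,"yaw":0,"claw":1},{"dx":-0.38,"dy":0.01,"dz":-0.11,"yaw":0,"claw":1},{"dx":-0.36,"dy":0.01,"dz":-0.11,"yaw":0,"claw":1},{"dx":-0.15,"dy":0,"dz":-0.05,"yaw":0,"claw":1},{"dx":0,"dy":0,"dz":0,"yaw":0,"claw":1}]}}

```text
time: 57.65
tcp_pos: [0.5796, -0.1047, 0.164]
ee_rot: [-0.0, 1.0, -0.016, -0.001]
force: [2.0, -0.6, 2.5]
grip_width: 0.0155
```

Call:
{"op": "arm_command", "data": {"increments": [{"dx":0,"dy":0,"dz":0,"yaw":0,"claw":1},{"dx":0,"dy":0,"dz":0,"yaw":0,"claw":1},{"dx":0,"dy":0,"dz":0,"yaw":0,"claw":1},{"dx":0,"dy":0,"dz":0,"yaw":0,"claw":1},{"dx":0,"dy":0,"dz":0,"yaw":0,"claw":1}]}}

```text
time: 58.15
tcp_pos: [0.5797, -0.1048, 0.164]
ee_rot: [-0.0, 1.0, -0.017, -0.001]
force: [0.3, 0.2, 1.7]
grip_width: 0.0155
```

Call:
{"op": "arm_command", "data": {"increments": [{"dx":0,"dy":0,"dz":0,"yaw":0,"claw":5},{"dx":0,"dy":0,"dz":0,"yaw":0,"claw":5},{"dx":0,"dy":0,"dz":0,"yaw":0,"claw":5},{"dx":0,"dy":0,"dz":0,"yaw":0,"claw":5},{"dx":0,"dy":0,"dz":3,"yaw":0,"claw":5}]}}

```text
time: 58.65
tcp_pos: [0.5773, -0.1049, 0.1912]
ee_rot: [-0.0, 1.0, -0.016, -0.004]
force: [-0.3, -0.2, 0.9]
grip_width: 0.0491
```

Call:
{"op": "arm_command", "data": {"increments": [{"dx":0,"dy":0,"dz":4,"yaw":0,"claw":5},{"dx":1,"dy":4,"dz":2,"yaw":0,"claw":0},{"dx":1,"dy":4.7,"dz":0,"yaw":0,"claw":0},{"dx":1,"dy":4.7,"dz":0,"yaw":0,"claw":0},{"dx":1,"dy":4.7,"dz":0,"yaw":0,"claw":0}]}}

```text
time: 59.15
tcp_pos: [0.6205, 0.0775, 0.2546]
ee_rot: [0.0, 1.0, -0.017, 0.0]
force: [0.5, -0.3, -1.3]
grip_width: 0.0217
```

Call:
{"op": "arm_command", "data": {"increments": [{"dx":0.9,"dy":4.7,"dz":0,"yaw":0,"claw":0},{"dx":0,"dy":4.7,"dz":0,"yaw":0,"claw":0},{"dx":0,"dy":2.2,"dz":0,"yaw":0,"claw":0},{"dx":0,"dy":0,"dz":0,"yaw":0,"claw":0},{"dx":0,"dy":0,"dz":0,"yaw":0,"claw":0}]}}

```text
time: 59.65
tcp_pos: [0.6292, 0.1915, 0.254]
ee_rot: [0.001, 1.0, -0.016, -0.0]
force: [0.2, -0.3, 0.4]
grip_width: 0.0006
```

```bash
python3 - <<'E'
from h import *
W=cap('wrist','w38.png');s=W['s'];print(s['tcp_pos'],s['time'],s['grip_width'],s['force'])
h=cv2.cvtColor(W['im'],cv2.COLOR_RGB2HSV).astype(int);m=((h[...,0]>17)&(h[...,0]<35)&(h[...,1]>120)&(h[...,2]>120)).astype(np.uint8)
n,l,st,c=cv2.connectedComponentsWithStats(m)
for i in range(1,n):
    if st[i,4]>150: print(st[i],c[i],ray(W,c[i],.182).round(4))
B=cap('side')
x0,y0=230,150;im=cv2.resize(B['im'][150:290,230:370,::-1],None,fx=4,fy=4,interpolation=cv2.INTER_CUBIC).copy()
p=[.625,.0545,-.035,.7];f=lambda Q:((proj(B,trayP(p,Q))-[x0,y0]+.5)*4).astype(int)
for yc in (-.078,-.026,.026,.078): cv2.polylines(im,[f([(-.02,yc-.02,.02),(.02,yc-.02,.02),(.02,yc+.02,.02),(-.02,yc+.02,.02)])],True,(255,255,0),1)
cv2.imwrite('pics/s38c.png',im)
E
```

```text
[0.62917546 0.19149496 0.25396113] 59.65 0.000569095767399971 [ 0.15748531 -0.33290277  0.38466616]
[138   0  44  50 410] [171.25121951  28.83170732] [0.5649 0.3195 0.182 ]
[343  95  23  34 260] [352.98076923 110.72692308] [0.6758 0.268  0.182 ]
[ 98 198  61  55 595] [134.47226891 220.81512605] [0.5272 0.2002 0.182 ]
[266 207  38  39 725] [284.4937931  231.13655172] [0.6295 0.1895 0.182 ]
[ 284  411  132    9 1146] [349.40924956 415.06020942] [0.6755 0.038  0.182 ]
[  2 419 277   1 277] [140. 419.] [0.511  0.0397 0.182 ]
```

View pics/s38c.png

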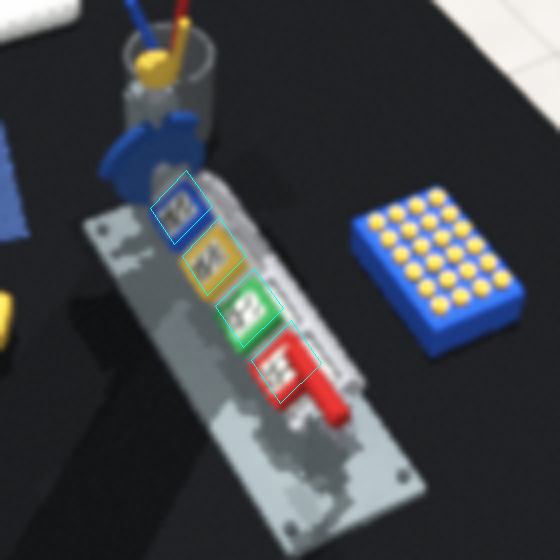

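Call:
{"op": "arm_command", "data": {"increments": [{"dx":0.1,"dy":0,"dz":-4,"yaw":0,"claw":0},{"dx":0,"dy":0,"dz":-2.5,"yaw":0,"claw":0},{"dx":0,"dy":0,"dz":-0.6,"yaw":0,"claw":0},{"dx":0,"dy":0,"dz":-0.5,"yaw":0,"claw":0},{"dx":0,"dy":0,"dz":-0.5,"yaw":0,"claw":0}]}}

```text
time: 60.25
tcp_pos: [0.6314, 0.1913, 0.1745]
ee_rot: [-0.0, 1.0, -0.017, 0.001]
force: [-0.1, 0.3, 1.4]
grip_width: 0.0001
```

Call:
{"op": "arm_command", "data": {"increments": [{"dx":0,"dy":0,"dz":-0.4,"yaw":0,"claw":0},{"dx":0,"dy":0,"dz":-0.3,"yaw":0,"claw":0},{"dx":0,"dy":0,"dz":-0.2,"yaw":0,"claw":0},{"dx":0,"dy":0,"dz":0,"yaw":0,"claw":0},{"dx":0,"dy":0,"dz":0,"yaw":0,"claw":0}]}}

```text
time: 60.75
tcp_pos: [0.6315, 0.1917, 0.1663]
ee_rot: [0.0, 1.0, -0.017, 0.002]
force: [-0.6, -2.7, 7.6]
grip_width: 0.0005
```

Call:
{"op": "arm_command", "data": {"increments": [{"dx":0,"dy":0,"dz":-0.2,"yaw":0,"claw":0},{"dx":0,"dy":0,"dz":-0.2,"yaw":0,"claw":0},{"dx":0,"dy":0,"dz":0,"yaw":0,"claw":0},{"dx":0,"dy":0,"dz":0,"yaw":0,"claw":0},{"dx":0,"dy":0,"dz":0,"yaw":0,"claw":0}]}}

```text
time: 61.25
tcp_pos: [0.6317, 0.1918, 0.166]
ee_rot: [0.0, 1.0, -0.017, 0.003]
force: [-8.0, -5.9, 26.7]
grip_width: 0.0006
```

Call:
{"op": "arm_command", "data": {"increments": [{"dx":0,"dy":0,"dz":4,"yaw":0,"claw":0},{"dx":0,"dy":0,"dz":4,"yaw":0.1,"claw":5},{"dx":-2,"dy":1.5,"dz":3,"yaw":0.145,"claw":7},{"dx":-3,"dy":3,"dz":0,"yaw":0.145,"claw":7},{"dx":-3,"dy":3,"dz":0,"yaw":0.145,"claw":7}]}}

```text
time: 61.75
tcp_pos: [0.5503, 0.2684, 0.2721]
ee_rot: [-0.001, 0.968, 0.25, 0.002]
force: [0.9, 1.7, 0.9]
grip_width: 0.0293
```

Call:
{"op": "arm_command", "data": {"increments": [{"dx":-3,"dy":3,"dz":0,"yaw":0.145,"claw":7},{"dx":0,"dy":0.5,"dz":0,"yaw":0.145,"claw":7},{"dx":0,"dy":0,"dz":0,"yaw":0.145,"claw":7},{"dx":0,"dy":0,"dz":0,"yaw":0.145,"claw":7},{"dx":0,"dy":0,"dz":0,"yaw":0.145,"claw":7}]}}

```text
time: 62.25
tcp_pos: [0.5202, 0.3029, 0.2708]
ee_rot: [-0.0, 0.816, 0.578, 0.001]
force: [-0.4, -0.3, -0.1]
grip_width: 0.0683
```

Call:
{"op": "arm_command", "data": {"increments": [{"dx":0,"dy":0,"dz":0,"yaw":0.145,"claw":7},{"dx":0,"dy":0,"dz":0,"yaw":0.145,"claw":7},{"dx":0,"dy":0,"dz":0,"yaw":0,"claw":7},{"dx":0,"dy":0,"dz":0,"yaw":0,"claw":7},{"dx":0,"dy":0,"dz":0,"yaw":0,"claw":7}]}}

```text
time: 62.75
tcp_pos: [0.5203, 0.3023, 0.2705]
ee_rot: [0.0, 0.727, 0.687, 0.0]
force: [0.2, 0.0, 0.5]
grip_width: 0.0702
```

```bash
python3 - <<'E'
from h import *
W=cap('wrist','w40.png');s=W['s'];q=s['ee_rot'];print(s['tcp_pos'],2*np.arctan2(q[2],q[1]),s['time'],s['grip_width'],s['joint_positions'].round(2))
B=cap('side','s40.png');A=cap('scene','c40.png')
import pickle;pickle.dump((W,A,B),open('w40.pkl','wb'))
for n in('wrist','scene','side'):print([(round(d['p'],2),np.round(d['xy']).tolist(),int(d['region'].sum())) for d in regions_of(n,'scanner')][:3])
E
```

```text
[0.52032816 0.30229106 0.27049166] 1.5145498581339587 62.75 0.07019656931730667 [-0.07  0.61 -0.86  1.56  0.49  1.19  0.5 ]
[(0.93, [122.0, 116.0], 4677), (0.84, [340.0, 138.0], 4439), (0.64, [107.0, 255.0], 9485)]
[(0.82, [308.0, 198.0], 562), (0.77, [386.0, 221.0], 502), (0.21, [262.0, 222.0], 147)]
[(0.77, [197.0, 187.0], 584), (0.72, [220.0, 241.0], 617)]
```

View pics/w40.png

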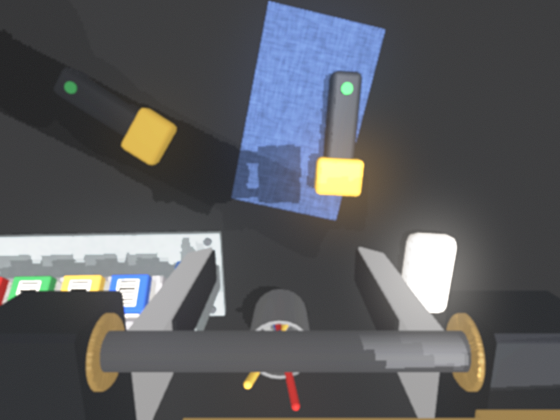

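View pics/c40.png

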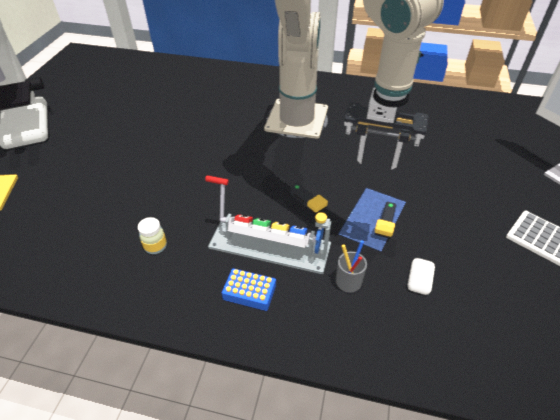

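```bash
python3 - <<'E'
from h import *
import pickle;W,A,B=pickle.load(open('w40.pkl','rb'))
cv2.imwrite('pics/w40c.png',cv2.resize(W['im'][50:220,290:400,::-1],None,fx=5,fy=3.5,interpolation=cv2.INTER_CUBIC))
print('mat',[ray(W,u,.003)[:2].round(4) for u in [(268,2),(384,28),(335,219),(232,198)]], np.mean([ray(W,u,.003)[:2] for u in [(268,2),(384,28),(335,219),(232,198)]],0))
h=cv2.cvtColor(W['im'],cv2.COLOR_RGB2HSV).astype(int);m=((h[...,0]>15)&(h[...,0]<36)&(h[...,1]>100)&(h[...,2]>120)).astype(np.uint8)
m[:,:290]=0;m[:,400:]=0;m[230:]=0
ys,xs=np.where(m);print(xs.min(),xs.max(),ys.min(),ys.max());c=cv2.findContours(m,0,1)[0];c=max(c,key=len)
P=np.array([ray(W,p,.047)[:2]*1000 for p in c[:,0]]).astype(np.float32);print(cv2.minAreaRect(P))
for u,z in [((347,88),.037),((344.5,73),.037),((343,155),.037)]: print(u,ray(W,u,z).round(4))
E
```

```text
mat [array([0.3253, 0.296 ]), array([0.3577, 0.4198]), array([0.5682, 0.3616]), array([0.5352, 0.2386])] [0.44659933 0.32900529]
315 364 156 197
((510.3835144042969, 361.6734924316406), (51.593238830566406, 42.09000778198242), 83.35990905761719)
(347, 88) [0.4199 0.3732 0.037 ]
(344.5, 73) [0.4051 0.3709 0.037 ]
(343, 155) [0.4884 0.3678 0.037 ]
```

View pics/w40c.png

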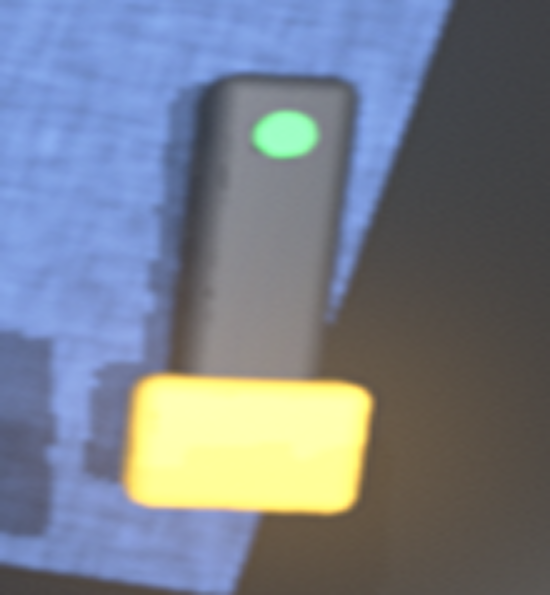

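Call:
{"op": "arm_command", "data": {"increments": [{"dx":-2,"dy":2.2,"dz":-2,"yaw":-0.06,"claw":7},{"dx":-2,"dy":2.2,"dz":-3,"yaw":0,"claw":7},{"dx":-2,"dy":2.1,"dz":-3,"yaw":0,"claw":7},{"dx":0,"dy":0,"dz":-4,"yaw":0,"claw":7},{"dx":0,"dy":0,"dz":-4,"yaw":0,"claw":7}]}}

```text
time: 63.55
tcp_pos: [0.4597, 0.3685, 0.1096]
ee_rot: [-0.0, 0.746, 0.666, 0.001]
force: [1.1, 0.4, -0.4]
grip_width: 0.0699
```

Call:
{"op": "arm_command", "data": {"increments": [{"dx":0,"dy":0,"dz":0,"yaw":0,"claw":7},{"dx":0,"dy":0,"dz":0,"yaw":0,"claw":7},{"dx":0,"dy":0,"dz":0,"yaw":0,"claw":7},{"dx":0,"dy":0,"dz":0,"yaw":0,"claw":7},{"dx":0,"dy":0,"dz":0,"yaw":0,"claw":7}]}}

```text
time: 64.05
tcp_pos: [0.4611, 0.3677, 0.1119]
ee_rot: [0.0, 0.746, 0.666, 0.001]
force: [0.5, 0.2, 0.1]
grip_width: 0.0699
```

```bash
python3 - <<'E'
from h import *
W=cap('wrist','w41.png');s=W['s'];q=s['ee_rot'];print(s['tcp_pos'],2*np.arctan2(q[2],q[1]),s['time'],s['grip_width'])
E
```

```text
[0.46114432 0.36767273 0.11192033] 1.4564267016065386 64.05 0.06985118535588056
```

View pics/w41.png

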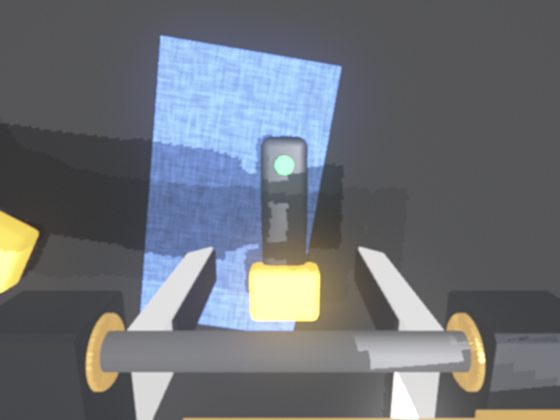

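Call:
{"op": "arm_command", "data": {"increments": [{"dx":0,"dy":0,"dz":-4,"yaw":0,"claw":7},{"dx":0,"dy":0,"dz":-4,"yaw":0,"claw":7},{"dx":0,"dy":0,"dz":-2.2,"yaw":0,"claw":7},{"dx":0,"dy":0,"dz":0,"yaw":0,"claw":6},{"dx":0,"dy":0,"dz":0,"yaw":0,"claw":2.5}], "grip_force": 20}}

```text
time: 64.6
tcp_pos: [0.4605, 0.3677, 0.009]
ee_rot: [-0.0, 0.746, 0.666, 0.0]
force: [0.2, 0.4, 1.9]
grip_width: 0.0575
```

Call:
{"op": "arm_command", "data": {"increments": [{"dx":0,"dy":0,"dz":0,"yaw":0,"claw":2.5},{"dx":0,"dy":0,"dz":0,"yaw":0,"claw":2.5},{"dx":0,"dy":0,"dz":0,"yaw":0,"claw":2.5},{"dx":0,"dy":0,"dz":0,"yaw":0,"claw":2.5},{"dx":0,"dy":0,"dz":0,"yaw":0,"claw":2.5}]}}

```text
time: 65.1
tcp_pos: [0.4609, 0.3675, 0.0094]
ee_rot: [0.0, 0.746, 0.666, 0.001]
force: [0.1, -1.5, 6.3]
grip_width: 0.0321
```

Call:
{"op": "arm_command", "data": {"increments": [{"dx":0,"dy":0,"dz":0,"yaw":0,"claw":2.5},{"dx":0,"dy":0,"dz":1,"yaw":0,"claw":2.5},{"dx":0,"dy":0,"dz":3,"yaw":0,"claw":2.5},{"dx":0,"dy":0,"dz":4,"yaw":0,"claw":2.5},{"dx":0,"dy":0,"dz":4,"yaw":0,"claw":2.5}]}}

```text
time: 65.6
tcp_pos: [0.4595, 0.3667, 0.1296]
ee_rot: [-0.0, 0.746, 0.666, -0.001]
force: [0.7, 0.5, -1.1]
grip_width: 0.0321
```

```bash
python3 - <<'E'
from h import *
W=cap('wrist','w42.png');s=W['s'];q=s['ee_rot'];print(s['tcp_pos'],2*np.arctan2(q[2],q[1]),s['time'],s['grip_width'],s['force'],s['joint_positions'].round(2))
E
```

```text
[0.45954153 0.36671805 0.12955021] 1.4575443141277593 65.6 0.03210225322233646 [ 0.71208542  0.53698623 -1.09465341] [-0.27  0.74 -0.74  1.76  0.62  0.9   0.17]
```

View pics/w42.png

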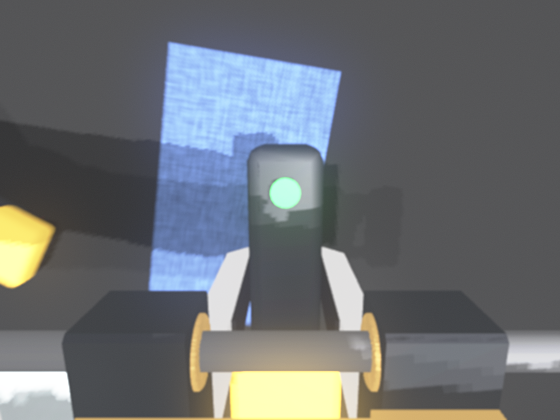

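Call:
{"op": "arm_command", "data": {"increments": [{"dx":0,"dy":-4,"dz":0.5,"yaw":0.02,"claw":2.5},{"dx":0,"dy":-4.3,"dz":0.5,"yaw":0.02,"claw":2.5},{"dx":0,"dy":-4.3,"dz":0,"yaw":0.02,"claw":2.5},{"dx":0,"dy":-4.3,"dz":0,"yaw":0.02,"claw":2.5},{"dx":0.5,"dy":-4.3,"dz":0,"yaw":0,"claw":2.5}]}}

```text
time: 66.15
tcp_pos: [0.4644, 0.1534, 0.1386]
ee_rot: [0.0, 0.718, 0.696, -0.0]
force: [0.6, 0.3, -2.3]
grip_width: 0.0319
```

Call:
{"op": "arm_command", "data": {"increments": [{"dx":0.5,"dy":-4.3,"dz":0,"yaw":0,"claw":2.5},{"dx":0.8,"dy":-4.3,"dz":0,"yaw":0,"claw":2.5},{"dx":1,"dy":-4.3,"dz":0,"yaw":0,"claw":2.5},{"dx":1,"dy":-3.5,"dz":0,"yaw":0,"claw":2.5},{"dx":0,"dy":-1,"dz":0,"yaw":0,"claw":2.5}]}}

```text
time: 66.65
tcp_pos: [0.4988, -0.024, 0.138]
ee_rot: [0.001, 0.721, 0.693, -0.001]
force: [-0.2, 0.6, -1.3]
grip_width: 0.0317
```

```bash
python3 - <<'E'
from h import *
s=sensors.get_state();q=s['ee_rot'];print(s['tcp_pos'],2*np.arctan2(q[2],q[1]),s['time'],s['grip_width'])
A=cap('scene','c43.png');B=cap('side','s43.png')
x0,y0=220,140;im=cv2.resize(B['im'][140:290,220:370,::-1],None,fx=4,fy=4,interpolation=cv2.INTER_CUBIC).copy()
p=[.625,.0545,-.035,.7];f=lambda Q:((proj(B,trayP(p,Q))-[x0,y0]+.5)*4).astype(int)
for yc in (-.078,-.026,.026,.078): cv2.polylines(im,[f([(-.023,yc-.02,.02),(.017,yc-.02,.02),(.017,yc+.02,.02),(-.023,yc+.02,.02)])],True,(255,255,0),1)
cv2.imwrite('pics/s43c.png',im)
cv2.imwrite('pics/c43c.png',cv2.resize(A['im'][130:290,190:370,::-1],None,fx=4,fy=3.7,interpolation=cv2.INTER_CUBIC))
E
```

```text
[ 0.49884993 -0.02401992  0.13797336] 1.5299804243013466 66.65 0.0317217123867138
```

View pics/s43c.png

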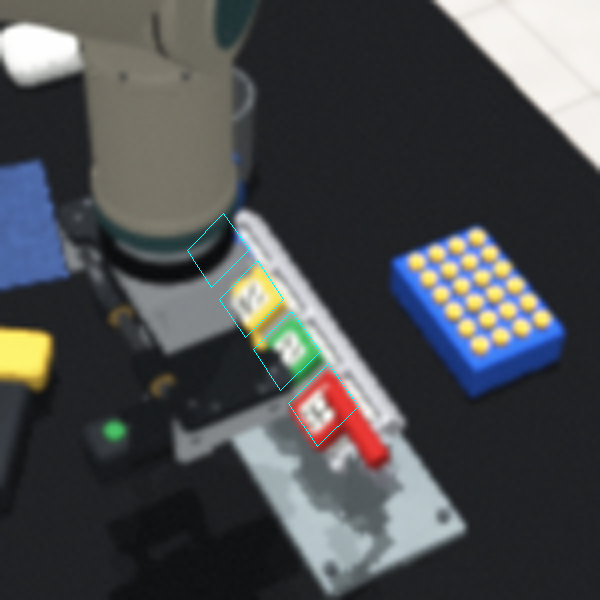

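View pics/c43c.png

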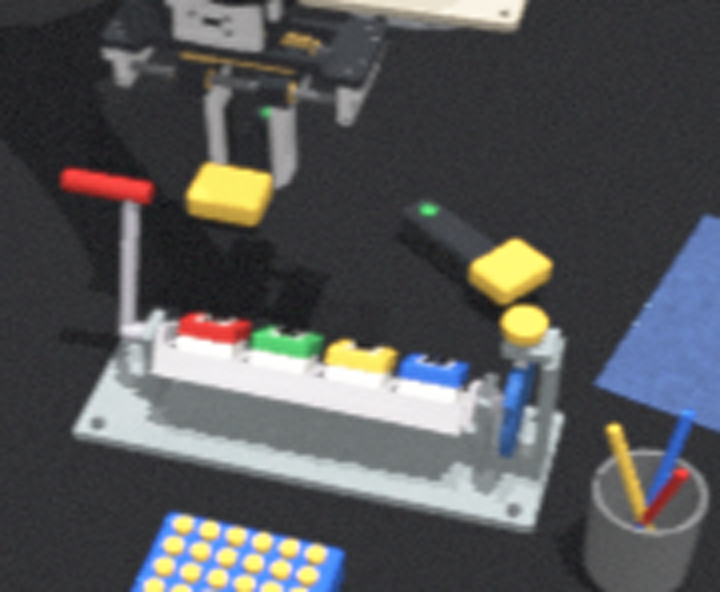

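Call:
{"op": "arm_command", "data": {"increments": [{"dx":0,"dy":0.2,"dz":0.1,"yaw":0,"claw":2.5},{"dx":0,"dy":0,"dz":0,"yaw":0,"claw":2.5},{"dx":0,"dy":0,"dz":0,"yaw":0,"claw":2.5},{"dx":0,"dy":0,"dz":0,"yaw":0,"claw":2.5},{"dx":0,"dy":0,"dz":0,"yaw":0,"claw":2.5}]}}

```text
time: 67.25
tcp_pos: [0.4982, -0.0163, 0.1393]
ee_rot: [-0.0, 0.719, 0.695, -0.0]
force: [-0.5, 0.3, -2.6]
grip_width: 0.0318
```

```bash
cat >> h.py <<'E'
def scan(s,yc,p=[.625,.0545,-.035,.70],gx=.008,gz=.0064,bx=-.003):
    q=s['ee_rot'];a=2*np.arctan2(q[2],q[1])-np.pi/2;X=np.array([np.cos(a),np.sin(a),0]);Y=np.array([-np.sin(a),np.cos(a),0]);Z=np.array([0,0,1.])
    o=np.array(s['tcp_pos'])+gx*X-gz*Z;w=o+.05*X+.016*Z;c,sn=np.cos(np.radians(50)),np.sin(np.radians(50))
    b=c*X-sn*Z; xw=np.cross(Y,b); L=trayP(p,[(bx,yc,.02)])[0]; n=trayP(p,[(0,0,1.)])[0]-trayP(p,[(0,0,0)])[0]
    d=L-w; return dict(x=round(d@xw,4),y=round(d@Y,4),z=round(d@b,4),ang=round(float(np.arccos(-n@b)),3),a=round(a,3))
E
python3 - <<'E'
from h import *
s=sensors.get_state();print(s['tcp_pos'],s['time'],scan(s,-.078))
W=cap('wrist','w44.png');A=cap('scene');B=cap('side')
# scanner head in scene: detect yellow, compare with predicted head-top centre
q=s['ee_rot'];a=2*np.arctan2(q[2],q[1])-np.pi/2;X=np.array([np.cos(a),np.sin(a),0]);o=s['tcp_pos']+.008*X-[0,0,.0064]
for nm,v in(('scene',A),('side',B)):
    h=cv2.cvtColor(v['im'],cv2.COLOR_RGB2HSV).astype(int);m=((h[...,0]>15)&(h[...,0]<36)&(h[...,1]>110)&(h[...,2]>90)).astype(np.uint8)
    n,l,st,c=cv2.connectedComponentsWithStats(m);print(nm,[(c[i].round(1).tolist(),int(st[i,4])) for i in range(1,n) if st[i,4]>100],proj(v,o+.042*X+[0,0,.044]).round(1),proj(v,o+.042*X+[0,0,.033]).round(1))
E
```

```text
[ 0.49823279 -0.01627127  0.13934956] 67.25 {'x': np.float64(-0.0001), 'y': np.float64(-0.0031), 'z': np.float64(0.0792), 'ang': 0.002, 'a': np.float64(-0.033)}
scene [([6.2, 186.9], 393), ([249.6, 181.8], 300), ([318.2, 207.1], 371), ([279.5, 226.1], 101), ([154.8, 245.0], 203)] [[249.8 178.6]] [[250.  181.5]]
side [([222.9, 228.5], 254), ([376.0, 316.1], 174)] [[280.2 228.1]] [[280.3 230.7]]
```

View pics/w44.png

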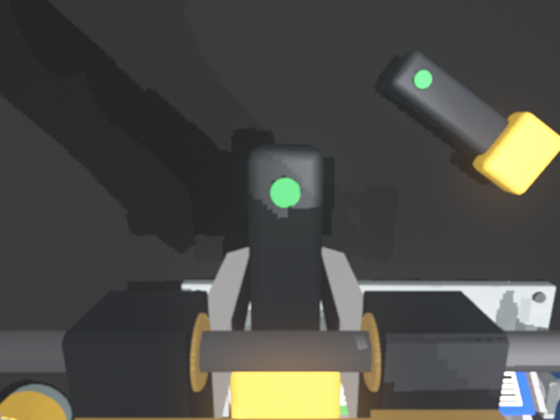

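Call:
{"op": "arm_command", "data": {"increments": [{"dx":0,"dy":-0.2,"dz":0,"yaw":0,"claw":2.5},{"dx":0,"dy":0,"dz":0,"yaw":0,"claw":2.5},{"dx":0,"dy":0,"dz":0,"yaw":0,"claw":2.5},{"dx":0,"dy":0,"dz":0,"yaw":0,"claw":2.5},{"dx":0,"dy":0,"dz":0,"yaw":0,"claw":2.5}]}}

```text
time: 67.9
tcp_pos: [0.4983, -0.0189, 0.1393]
ee_rot: [-0.0, 0.719, 0.695, 0.0]
force: [0.8, 0.6, -1.6]
grip_width: 0.0317
```

Call:
{"op": "arm_command", "data": {"increments": [{"dx":0,"dy":0,"dz":0,"yaw":0,"claw":2.5},{"dx":0,"dy":0,"dz":0,"yaw":0,"claw":2.5},{"dx":0,"dy":0,"dz":0,"yaw":0,"claw":2.5},{"dx":0,"dy":0,"dz":0,"yaw":0,"claw":2.5},{"dx":0,"dy":0,"dz":0,"yaw":0,"claw":2.5}]}}

```text
time: 68.4
tcp_pos: [0.4983, -0.0189, 0.1393]
ee_rot: [-0.0, 0.719, 0.695, -0.0]
force: [0.2, -0.9, -1.5]
grip_width: 0.032
```

Call:
{"op": "arm_command", "data": {"increments": [{"dx":0,"dy":0,"dz":0,"yaw":0,"claw":2.5},{"dx":0,"dy":0,"dz":0,"yaw":0,"claw":2.5},{"dx":0,"dy":0,"dz":0,"yaw":0,"claw":2.5},{"dx":0,"dy":0,"dz":0,"yaw":0,"claw":2.5},{"dx":0,"dy":0,"dz":0,"yaw":0,"claw":2.5}]}}

```text
time: 68.9
tcp_pos: [0.4983, -0.0189, 0.1393]
ee_rot: [-0.0, 0.719, 0.695, -0.0]
force: [-0.5, -0.2, -1.2]
grip_width: 0.032
```

Call:
{"op": "arm_command", "data": {"increments": [{"dx":0,"dy":0,"dz":0,"yaw":0,"claw":2.5},{"dx":0,"dy":0,"dz":0,"yaw":0,"claw":2.5},{"dx":0,"dy":0,"dz":0,"yaw":0,"claw":2.5},{"dx":0,"dy":0,"dz":0,"yaw":0,"claw":2.5},{"dx":0,"dy":0,"dz":0,"yaw":0,"claw":2.5}]}}

```text
time: 69.4
tcp_pos: [0.4983, -0.0188, 0.1393]
ee_rot: [-0.0, 0.719, 0.695, -0.0]
force: [0.5, 1.1, -2.0]
grip_width: 0.0314
```

Call:
{"op": "arm_command", "data": {"increments": [{"dx":0,"dy":0,"dz":0,"yaw":0,"claw":2.5},{"dx":0,"dy":0,"dz":0,"yaw":0,"claw":2.5},{"dx":0,"dy":0,"dz":0,"yaw":0,"claw":2.5},{"dx":0,"dy":0,"dz":0,"yaw":0,"claw":2.5},{"dx":0,"dy":0,"dz":0,"yaw":0,"claw":2.5}]}}

```text
time: 69.9
tcp_pos: [0.4983, -0.0189, 0.1393]
ee_rot: [-0.0, 0.719, 0.695, -0.0]
force: [-0.9, 0.3, -0.9]
grip_width: 0.0318
```

```bash
python3 - <<'E'
from h import *
s=sensors.get_state();print(s['tcp_pos'],s['time'],scan(s,-.078))
E
```

```text
[ 0.49828057 -0.01888195  0.13931749] 69.9 {'x': np.float64(-0.0001), 'y': np.float64(-0.0004), 'z': np.float64(0.0791), 'ang': 0.002, 'a': np.float64(-0.034)}
```

Red done. Now yellow (tray y +26 mm): dy +10.4, dx +0.35.

Call:
{"op": "arm_command", "data": {"increments": [{"dx":0.1,"dy":3.5,"dz":0,"yaw":0,"claw":2.5},{"dx":0.15,"dy":3.5,"dz":0,"yaw":0,"claw":2.5},{"dx":0.1,"dy":3.4,"dz":0,"yaw":0,"claw":2.5},{"dx":0,"dy":0,"dz":0,"yaw":0,"claw":2.5},{"dx":0,"dy":0,"dz":0,"yaw":0,"claw":2.5}]}}

```text
time: 70.4
tcp_pos: [0.5016, 0.0857, 0.1393]
ee_rot: [0.0, 0.718, 0.696, -0.0]
force: [-0.3, -0.5, -1.5]
grip_width: 0.0314
```

Call:
{"op": "arm_command", "data": {"increments": [{"dx":0,"dy":0,"dz":0,"yaw":0,"claw":2.5},{"dx":0,"dy":0,"dz":0,"yaw":0,"claw":2.5},{"dx":0,"dy":0,"dz":0,"yaw":0,"claw":2.5},{"dx":0,"dy":0,"dz":0,"yaw":0,"claw":2.5},{"dx":0,"dy":0,"dz":0,"yaw":0,"claw":2.5}]}}

```text
time: 70.9
tcp_pos: [0.5018, 0.0847, 0.1393]
ee_rot: [-0.0, 0.719, 0.695, -0.0]
force: [-0.1, 0.1, -1.7]
grip_width: 0.0317
```

Call:
{"op": "arm_command", "data": {"increments": [{"dx":0,"dy":0,"dz":0,"yaw":0,"claw":2.5},{"dx":0,"dy":0,"dz":0,"yaw":0,"claw":2.5},{"dx":0,"dy":0,"dz":0,"yaw":0,"claw":2.5},{"dx":0,"dy":0,"dz":0,"yaw":0,"claw":2.5},{"dx":0,"dy":0,"dz":0,"yaw":0,"claw":2.5}]}}

```text
time: 71.4
tcp_pos: [0.5018, 0.0851, 0.1393]
ee_rot: [-0.0, 0.719, 0.695, -0.0]
force: [0.3, 0.5, -1.9]
grip_width: 0.0323
```

Call:
{"op": "arm_command", "data": {"increments": [{"dx":0,"dy":0,"dz":0,"yaw":0,"claw":2.5},{"dx":0,"dy":0,"dz":0,"yaw":0,"claw":2.5},{"dx":0,"dy":0,"dz":0,"yaw":0,"claw":2.5},{"dx":0,"dy":0,"dz":0,"yaw":0,"claw":2.5},{"dx":0,"dy":0,"dz":0,"yaw":0,"claw":2.5}]}}

```text
time: 71.9
tcp_pos: [0.5018, 0.0851, 0.1393]
ee_rot: [-0.0, 0.719, 0.695, -0.0]
force: [0.7, -0.7, -2.1]
grip_width: 0.0319
```

Call:
{"op": "arm_command", "data": {"increments": [{"dx":0,"dy":0,"dz":0,"yaw":0,"claw":2.5},{"dx":0,"dy":0,"dz":0,"yaw":0,"claw":2.5},{"dx":0,"dy":0,"dz":0,"yaw":0,"claw":2.5},{"dx":0,"dy":0,"dz":0,"yaw":0,"claw":2.5},{"dx":0,"dy":0,"dz":0,"yaw":0,"claw":2.5}]}}

```text
time: 72.4
tcp_pos: [0.5018, 0.0852, 0.1393]
ee_rot: [-0.0, 0.719, 0.695, -0.0]
force: [-0.8, 0.8, -0.8]
grip_width: 0.0319
```

Call:
{"op": "arm_command", "data": {"increments": [{"dx":0,"dy":0,"dz":0,"yaw":0,"claw":2.5},{"dx":0,"dy":0,"dz":0,"yaw":0,"claw":2.5},{"dx":0,"dy":0,"dz":0,"yaw":0,"claw":2.5},{"dx":0,"dy":0,"dz":0,"yaw":0,"claw":2.5},{"dx":0,"dy":0,"dz":0,"yaw":0,"claw":2.5}]}}

```text
time: 72.9
tcp_pos: [0.5018, 0.0851, 0.1393]
ee_rot: [-0.0, 0.719, 0.695, -0.0]
force: [0.2, 0.5, -1.4]
grip_width: 0.0318
```

```bash
python3 - <<'E'
from h import *
s=sensors.get_state();print(s['tcp_pos'],s['time'],scan(s,.026))
B=cap('side');cv2.imwrite('pics/s45c.png',cv2.resize(B['im'][140:290,220:370,::-1],None,fx=4,fy=4,interpolation=cv2.INTER_CUBIC))
E
```

```text
[0.50180283 0.08511003 0.13931731] 72.9 {'x': np.float64(-0.0002), 'y': np.float64(-0.0004), 'z': np.float64(0.0792), 'ang': 0.002, 'a': np.float64(-0.034)}
```

View pics/s45c.png

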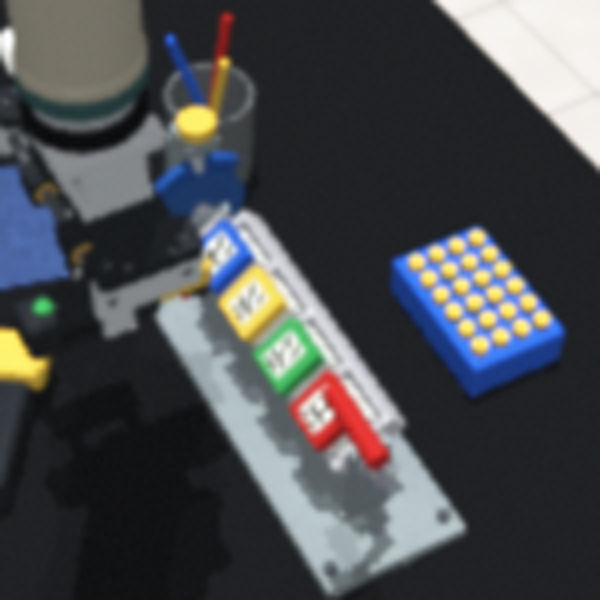

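Yellow held for 2.5 s. Now green (dy −5.2), then blue (dy +10.4).

Call:
{"op": "arm_command", "data": {"increments": [{"dx":-0.1,"dy":-2.6,"dz":0,"yaw":0,"claw":2.5},{"dx":-0.08,"dy":-2.6,"dz":0,"yaw":0,"claw":2.5},{"dx":0,"dy":0,"dz":0,"yaw":0,"claw":2.5},{"dx":0,"dy":0,"dz":0,"yaw":0,"claw":2.5},{"dx":0,"dy":0,"dz":0,"yaw":0,"claw":2.5}]}}

```text
time: 73.45
tcp_pos: [0.5001, 0.0342, 0.1395]
ee_rot: [-0.0, 0.719, 0.695, 0.001]
force: [-0.3, 1.2, -2.2]
grip_width: 0.0319
```

Call:
{"op": "arm_command", "data": {"increments": [{"dx":0,"dy":0,"dz":0,"yaw":0,"claw":2.5},{"dx":0,"dy":0,"dz":0,"yaw":0,"claw":2.5},{"dx":0,"dy":0,"dz":0,"yaw":0,"claw":2.5},{"dx":0,"dy":0,"dz":0,"yaw":0,"claw":2.5},{"dx":0,"dy":0,"dz":0,"yaw":0,"claw":2.5}]}}

```text
time: 73.95
tcp_pos: [0.5, 0.0332, 0.1393]
ee_rot: [-0.0, 0.719, 0.695, -0.0]
force: [0.6, -0.1, -1.2]
grip_width: 0.0317
```

Call:
{"op": "arm_command", "data": {"increments": [{"dx":0,"dy":0,"dz":0,"yaw":0,"claw":2.5},{"dx":0,"dy":0,"dz":0,"yaw":0,"claw":2.5},{"dx":0,"dy":0,"dz":0,"yaw":0,"claw":2.5},{"dx":0,"dy":0,"dz":0,"yaw":0,"claw":2.5},{"dx":0,"dy":0,"dz":0,"yaw":0,"claw":2.5}]}}

```text
time: 74.45
tcp_pos: [0.5, 0.0331, 0.1393]
ee_rot: [-0.0, 0.719, 0.695, -0.0]
force: [0.0, 0.1, -1.6]
grip_width: 0.0321
```

Call:
{"op": "arm_command", "data": {"increments": [{"dx":0,"dy":0,"dz":0,"yaw":0,"claw":2.5},{"dx":0,"dy":0,"dz":0,"yaw":0,"claw":2.5},{"dx":0,"dy":0,"dz":0,"yaw":0,"claw":2.5},{"dx":0,"dy":0,"dz":0,"yaw":0,"claw":2.5},{"dx":0,"dy":0,"dz":0,"yaw":0,"claw":2.5}]}}

```text
time: 74.95
tcp_pos: [0.5, 0.0331, 0.1393]
ee_rot: [-0.0, 0.719, 0.695, -0.0]
force: [0.0, 0.4, -1.7]
grip_width: 0.032
```

Call:
{"op": "arm_command", "data": {"increments": [{"dx":0,"dy":0,"dz":0,"yaw":0,"claw":2.5},{"dx":0,"dy":0,"dz":0,"yaw":0,"claw":2.5},{"dx":0,"dy":0,"dz":0,"yaw":0,"claw":2.5},{"dx":0,"dy":0,"dz":0,"yaw":0,"claw":2.5},{"dx":0,"dy":0,"dz":0,"yaw":0,"claw":2.5}]}}

```text
time: 75.45
tcp_pos: [0.5, 0.0331, 0.1393]
ee_rot: [-0.0, 0.719, 0.695, -0.0]
force: [1.0, -0.3, -1.1]
grip_width: 0.0322
```

Call:
{"op": "arm_command", "data": {"increments": [{"dx":0,"dy":0,"dz":0,"yaw":0,"claw":2.5},{"dx":0,"dy":0,"dz":0,"yaw":0,"claw":2.5},{"dx":0,"dy":0,"dz":0,"yaw":0,"claw":2.5},{"dx":0,"dy":0,"dz":0,"yaw":0,"claw":2.5},{"dx":0,"dy":0,"dz":0,"yaw":0,"claw":2.5}]}}

```text
time: 75.95
tcp_pos: [0.5, 0.0331, 0.1393]
ee_rot: [-0.0, 0.719, 0.695, 0.0]
force: [-0.3, 0.3, -2.2]
grip_width: 0.032
```

```bash
python3 - <<'E'
from h import *
s=sensors.get_state();print(s['tcp_pos'],s['time'],scan(s,-.026))
E
```

```text
[0.49999558 0.03313136 0.13931255] 75.95 {'x': np.float64(-0.0001), 'y': np.float64(-0.0004), 'z': np.float64(0.0792), 'ang': 0.002, 'a': np.float64(-0.034)}
```

Call:
{"op": "arm_command", "data": {"increments": [{"dx":0.1,"dy":3.5,"dz":0,"yaw":0,"claw":2.5},{"dx":0.15,"dy":3.5,"dz":0,"yaw":0,"claw":2.5},{"dx":0.1,"dy":3.4,"dz":0,"yaw":0,"claw":2.5},{"dx":0,"dy":0,"dz":0,"yaw":0,"claw":2.5},{"dx":0,"dy":0,"dz":0,"yaw":0,"claw":2.5}]}}

```text
time: 76.45
tcp_pos: [0.5032, 0.1377, 0.1392]
ee_rot: [0.0, 0.718, 0.696, -0.0]
force: [-0.5, -0.5, -1.6]
grip_width: 0.0315
```

Call:
{"op": "arm_command", "data": {"increments": [{"dx":0,"dy":0,"dz":0,"yaw":0,"claw":2.5},{"dx":0,"dy":0,"dz":0,"yaw":0,"claw":2.5},{"dx":0,"dy":0,"dz":0,"yaw":0,"claw":2.5},{"dx":0,"dy":0,"dz":0,"yaw":0,"claw":2.5},{"dx":0,"dy":0,"dz":0,"yaw":0,"claw":2.5}]}}

```text
time: 76.95
tcp_pos: [0.5036, 0.1367, 0.1393]
ee_rot: [0.0, 0.719, 0.695, -0.0]
force: [-0.7, 0.1, -1.1]
grip_width: 0.0318
```

Call:
{"op": "arm_command", "data": {"increments": [{"dx":0,"dy":0,"dz":0,"yaw":0,"claw":2.5},{"dx":0,"dy":0,"dz":0,"yaw":0,"claw":2.5},{"dx":0,"dy":0,"dz":0,"yaw":0,"claw":2.5},{"dx":0,"dy":0,"dz":0,"yaw":0,"claw":2.5},{"dx":0,"dy":0,"dz":0,"yaw":0,"claw":2.5}]}}

```text
time: 77.45
tcp_pos: [0.5035, 0.1371, 0.1393]
ee_rot: [-0.0, 0.719, 0.695, -0.0]
force: [-1.1, -0.6, -1.3]
grip_width: 0.0318
```

Call:
{"op": "arm_command", "data": {"increments": [{"dx":0,"dy":0,"dz":0,"yaw":0,"claw":2.5},{"dx":0,"dy":0,"dz":0,"yaw":0,"claw":2.5},{"dx":0,"dy":0,"dz":0,"yaw":0,"claw":2.5},{"dx":0,"dy":0,"dz":0,"yaw":0,"claw":2.5},{"dx":0,"dy":0,"dz":0,"yaw":0,"claw":2.5}]}}

```text
time: 77.95
tcp_pos: [0.5035, 0.1371, 0.1393]
ee_rot: [0.0, 0.719, 0.695, -0.0]
force: [-0.5, 1.0, -1.1]
grip_width: 0.0324
```

Call:
{"op": "arm_command", "data": {"increments": [{"dx":0,"dy":0,"dz":0,"yaw":0,"claw":2.5},{"dx":0,"dy":0,"dz":0,"yaw":0,"claw":2.5},{"dx":0,"dy":0,"dz":0,"yaw":0,"claw":2.5},{"dx":0,"dy":0,"dz":0,"yaw":0,"claw":2.5},{"dx":0,"dy":0,"dz":0,"yaw":0,"claw":2.5}]}}

```text
time: 78.45
tcp_pos: [0.5035, 0.1371, 0.1393]
ee_rot: [-0.0, 0.719, 0.695, -0.0]
force: [0.4, -0.5, -1.9]
grip_width: 0.032
```

Call:
{"op": "arm_command", "data": {"increments": [{"dx":0,"dy":0,"dz":0,"yaw":0,"claw":2.5},{"dx":0,"dy":0,"dz":0,"yaw":0,"claw":2.5},{"dx":0,"dy":0,"dz":0,"yaw":0,"claw":2.5},{"dx":0,"dy":0,"dz":0,"yaw":0,"claw":2.5},{"dx":0,"dy":0,"dz":0,"yaw":0,"claw":2.5}]}}

```text
time: 78.95
tcp_pos: [0.5035, 0.1371, 0.1393]
ee_rot: [-0.0, 0.719, 0.695, -0.0]
force: [0.1, -0.5, -2.0]
grip_width: 0.0316
```

```bash
python3 - <<'E'
from h import *
s=sensors.get_state();print(s['tcp_pos'],s['time'],scan(s,.078))
A=cap('scene');B=cap('side');cv2.imwrite('pics/s46c.png',cv2.resize(B['im'][120:290,170:390,::-1],None,fx=3,fy=3,interpolation=cv2.INTER_CUBIC))
cv2.imwrite('pics/c46c.png',cv2.resize(A['im'][150:300,190:440,::-1],None,fx=3,fy=3,interpolation=cv2.INTER_CUBIC))
E
```

```text
[0.50349588 0.13713202 0.13931789] 78.95 {'x': np.float64(-0.0003), 'y': np.float64(-0.0005), 'z': np.float64(0.0793), 'ang': 0.002, 'a': np.float64(-0.034)}
```

View pics/c46c.png

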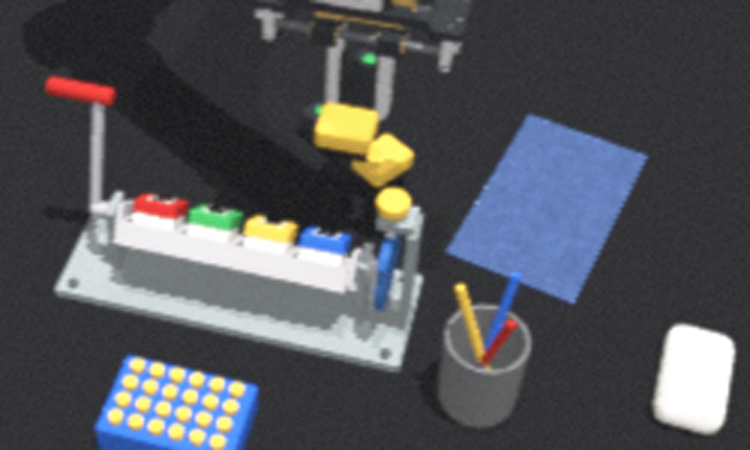

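View pics/s46c.png

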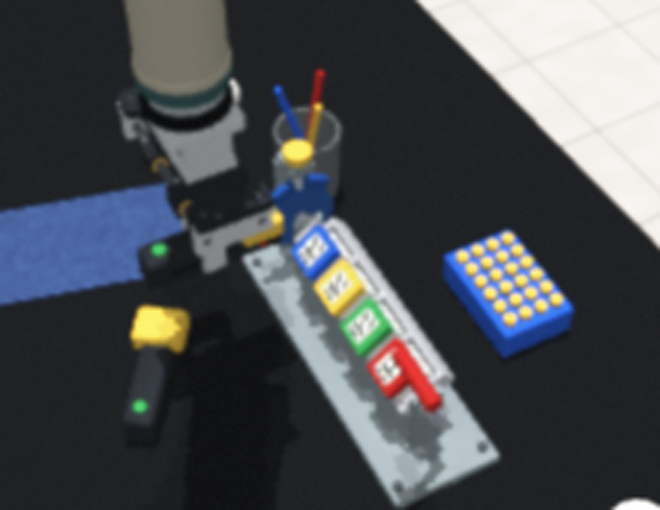

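Call:
{"op": "arm_command", "data": {"increments": [{"dx":-1.3,"dy":3.9,"dz":0,"yaw":-0.045,"claw":2.5},{"dx":-1.3,"dy":3.9,"dz":0,"yaw":-0.045,"claw":2.5},{"dx":-1.3,"dy":3.9,"dz":0,"yaw":-0.045,"claw":2.5},{"dx":-1.3,"dy":3.9,"dz":0,"yaw":-0.045,"claw":2.5},{"dx":-1.3,"dy":3.8,"dz":0,"yaw":-0.045,"claw":2.5}]}}

```text
time: 79.55
tcp_pos: [0.4378, 0.3327, 0.1394]
ee_rot: [-0.0, 0.793, 0.609, 0.0]
force: [0.9, -0.2, -1.6]
grip_width: 0.0319
```

Call:
{"op": "arm_command", "data": {"increments": [{"dx":0,"dy":0,"dz":-3,"yaw":0,"claw":2.5},{"dx":0,"dy":0,"dz":-3,"yaw":0,"claw":2.5},{"dx":0,"dy":0,"dz":-2,"yaw":0,"claw":2.5},{"dx":0,"dy":0,"dz":0,"yaw":0,"claw":2.5},{"dx":0,"dy":0,"dz":0,"yaw":0,"claw":2.5}]}}

```text
time: 80.05
tcp_pos: [0.4384, 0.3315, 0.0596]
ee_rot: [-0.0, 0.792, 0.61, -0.0]
force: [0.0, -0.5, -1.4]
grip_width: 0.0322
```

```bash
python3 - <<'E'
from h import *
W=cap('wrist','w47.png');s=W['s'];q=s['ee_rot'];a=2*np.arctan2(q[2],q[1])-np.pi/2;o=s['tcp_pos']+.008*np.array([np.cos(a),np.sin(a),0]);print(s['tcp_pos'],a,o,s['time'])
E
```

```text
[0.4384283  0.33147848 0.05956786] -0.25860889960594946 [0.44616227 0.32943259 0.05956786] 80.05
```

View pics/w47.png

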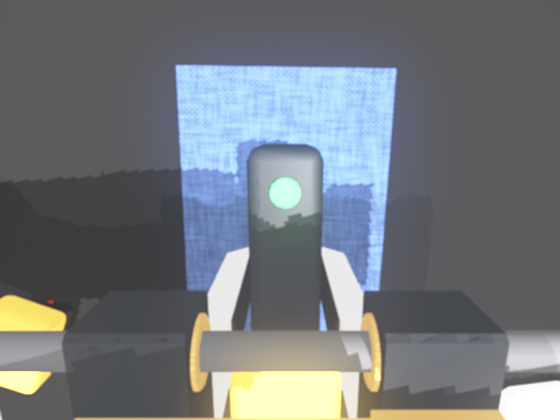

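Aligned with the mat and centred. Lower 49 mm, release, and go up.

Call:
{"op": "arm_command", "data": {"increments": [{"dx":0,"dy":0,"dz":-2.5,"yaw":0,"claw":2.5},{"dx":0,"dy":0,"dz":-1.5,"yaw":0,"claw":2.5},{"dx":0,"dy":0,"dz":-0.7,"yaw":0,"claw":2.5},{"dx":0,"dy":0,"dz":-0.25,"yaw":0,"claw":2.5},{"dx":0,"dy":0,"dz":0,"yaw":0,"claw":2.5}]}}

```text
time: 80.6
tcp_pos: [0.4386, 0.3314, 0.0101]
ee_rot: [-0.0, 0.792, 0.61, 0.0]
force: [-0.4, -0.2, -1.4]
grip_width: 0.0317
```

Call:
{"op": "arm_command", "data": {"increments": [{"dx":0,"dy":0,"dz":0,"yaw":0,"claw":2.5},{"dx":0,"dy":0,"dz":0,"yaw":0,"claw":4},{"dx":0,"dy":0,"dz":0,"yaw":0,"claw":7},{"dx":0,"dy":0,"dz":0,"yaw":0,"claw":7},{"dx":0,"dy":0,"dz":0,"yaw":0,"claw":7}]}}

```text
time: 81.1
tcp_pos: [0.4387, 0.3312, 0.01]
ee_rot: [-0.0, 0.792, 0.61, 0.0]
force: [-0.1, -0.5, 0.4]
grip_width: 0.0606
```

Call:
{"op": "arm_command", "data": {"increments": [{"dx":0,"dy":0,"dz":0,"yaw":0,"claw":7},{"dx":0,"dy":0,"dz":3,"yaw":0,"claw":7},{"dx":0,"dy":0,"dz":4,"yaw":0,"claw":7},{"dx":0,"dy":0,"dz":4,"yaw":0,"claw":7},{"dx":2,"dy":0,"dz":4,"yaw":0,"claw":7}]}}

```text
time: 81.6
tcp_pos: [0.4558, 0.3315, 0.1614]
ee_rot: [-0.0, 0.791, 0.612, -0.001]
force: [1.4, 0.9, 0.2]
grip_width: 0.0701
```

Call:
{"op": "arm_command", "data": {"increments": [{"dx":3,"dy":0,"dz":3,"yaw":0,"claw":7},{"dx":2,"dy":0,"dz":3,"yaw":0,"claw":7},{"dx":0,"dy":0,"dz":0,"yaw":0,"claw":7},{"dx":0,"dy":0,"dz":0,"yaw":0,"claw":7},{"dx":0,"dy":0,"dz":0,"yaw":0,"claw":7}]}}

```text
time: 82.1
tcp_pos: [0.5068, 0.3306, 0.2185]
ee_rot: [-0.0, 0.792, 0.61, -0.002]
force: [-0.4, 0.2, -0.5]
grip_width: 0.07
```

```bash
python3 - <<'E'
from h import *
W=cap('wrist','w48.png');s=W['s'];print(s['tcp_pos'],s['time'])
c=max(cv2.findContours((lambda h:((h[...,0]>15)&(h[...,0]<36)&(h[...,1]>100)&(h[...,2]>120)&(np.arange(420)[:,None]<260)&(np.arange(560)[None]>180)).astype(np.uint8))(cv2.cvtColor(W['im'],cv2.COLOR_RGB2HSV).astype(int)),0,1)[0],key=len)
P=np.array([ray(W,p,.047)[:2]*1000 for p in c[:,0]]).astype(np.float32);print(cv2.minAreaRect(P))
A=cap('scene','c48.png');B=cap('side')
cv2.imwrite('pics/s48c.png',cv2.resize(B['im'][120:290,170:390,::-1],None,fx=3,fy=3,interpolation=cv2.INTER_CUBIC))
for n,z,q in[('jar',.09,(150,225)),('x',0,(0,0))][:1]:pass
E
```

```text
[0.50681152 0.33056908 0.21847102] 82.1
((489.50244140625, 319.4462585449219), (48.3313102722168, 33.898460388183594), 75.59101867675781)
```

View pics/w48.png

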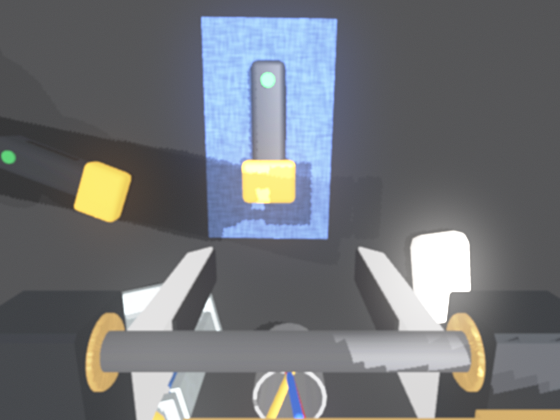

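View pics/c48.png

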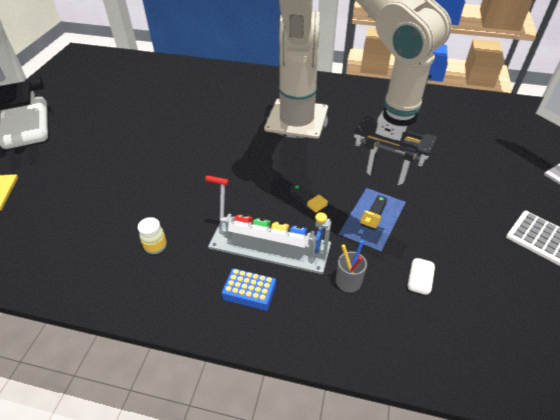

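View pics/s48c.png

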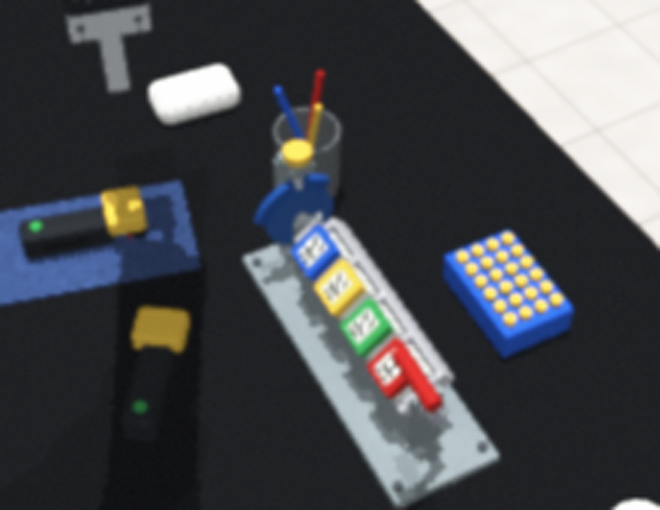

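```bash
python3 - <<'E'
from bench import r,sensors
print(r.job_done(),sensors.get_state()['time'])
E
```

```text
the job is handed in; nothing more can be done
the job is handed in; nothing more can be done
```

The job is handed in at about 82 s of the 210 s allowed. All four boxes were present; they are in the cradle, which is locked at the scanning angle. Handing in gave no verdict, so everything below rests on my own measurements.

- **Boxes:** My first placing was bad. All four boxes caught on the far (+x) pocket wall, and I only saw this after the first swing. I swung the cradle back to level, pushed each box off the wall into its pocket, and swung again slowly. After that the boxes lay flat, and the camera overlay on the tilted cradle matched them.
- **Lock:** The tilt worked out at about 0.70 rad from the lever position. I pushed the plunger down about 16 mm until it bottomed at 27 N.
- **Scans:** I held red, yellow, green and blue in that order for at least 2 s each. The computed beam was within 1 mm of each label's centre, 79 mm away and within 0.01 rad of square.
- **Scanner:** Before I reached for it, it had been knocked a few centimetres across its mat, so I measured it again before the grasp. It now lies flat on the mat, about 1 mm from the centre going by the gripper's position at release. A final camera check of its head agreed to within about 1 cm, but part of the head was in shadow.
- **Other things:** The jar, pen pot, mouse, tip rack and second scanner look unmoved in the last pictures.

The early side and scene camera readings disagreed with each other by about 10 mm. I relied on the wrist camera instead.

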